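# Set out stuck-together desk trays along a straightedge

### The job

Please set out the desk trays in a straight row. First lay the straightedge flat on the worktop and flush along the front edge of the cork board (not sticking out past the board's ends); then pull the nested trays straight up off their stack, one at a time and kept upright, and stand each on the worktop with a long side up against the straightedge, within its length. When all trays are out, put every one of the small things lying in front (eraser, sharpener, binder clip, whichever are there) into the trays, leaving the straightedge and trays lined up and everything else on the desk where it is.

Things in the scene. Friction and masses are not known exactly. Their poses are not given: they have to be found in the camera images.
- board: low cork-faced board with a wooden frame, held fast to the worktop, 90 (x) x 360 (y) x 12 high mm; origin at the centre of its underside. Its front edge is the straight face at x = -45 mm of its own frame (towards the robot), running along its y axis.
- ruler: loose aluminium straightedge, 300 mm long (own y axis), 36 mm wide (x), a flat foot 6 mm thick, with a red grip ridge along the middle, 12 mm wide and reaching 20 mm above the underside (280 mm long); both long edges are alike; 0.16 kg. Origin at the centre of its underside.
- base: black weighted base, fixed to the worktop, that holds the stack of trays: plate 100 x 110 x 8 mm, walls 72 (x) x 84 (y) mm up to 32 mm high. Origin at the centre of its underside. The lowest tray stands in it with its underside 8 mm above the worktop.
- tray_blue: blue open tray, 50 mm high, 90 g, lowest in the stack. Vertical collar at 24 to 50 mm height: 68 (x) x 80 (y) mm outside, 62 x 74 inside; below it a foot, 0 to 26 mm: 58 (x) x 70 (y) outside, 51 x 63 inside, floor 3 mm. The collar overhangs the foot by 5 mm all round. Origin: centre of the underside. Set against the straightedge, foot to foot, it lies 47 mm from the straightedge's centre line
- tray_white: white tray, shaped and sized like the blue one, in which it is nested: foot inside the blue collar, 26 mm higher, only its own collar showing above. Two sprung rubber pads on a tray's short sides hold it in the nest: they resist a straight upward pull with up to 10 N until it has risen 24 mm; the uppermost tray comes loose first
- tray_orange: orange tray, shaped and sized like the blue one, nested in the white one (26 mm higher) at the top of the stack; absent in some starts. Trays are best gripped from above by the collar, across the 68 mm width (along x), fingertips kept above the collar of the tray below
- eraser: blue and white eraser lying flat, 22 (x) x 46 (y) x 13 mm; origin at the centre of its underside; may be absent
- sharpener: small grey pencil sharpener, 15 (x) x 25 (y) x 12 mm; origin at the centre of its underside; may be absent
- clip: black binder clip, 38 (x) x 32 (y) x 20 mm, its solid wedge reaching from x = -19 to +1 mm (best gripped there, across its 32 mm along y); origin at the centre of its underside; may be absent
- stapler: stapler, 36 x 138 x 40 mm, bystander
- tape: tape dispenser, 28 x 125 x 66 mm, bystander
- glue: standing glue stick, 26 mm across, 90 mm high, bystander
- notes: yellow pad of sticky notes, 76 x 76 x 13 mm, bystander
- pot: brass pen pot, 80 mm across, 98 mm high, bystander

How it is judged:
On the way, in this order (a step that is already met when the one before it is completed fails the run):
1. the straightedge lies flush along the board's front edge, let go (x of ruler in the frame of board between -0.0665 and -0.061 m and y of ruler in the frame of board between -0.035 and 0.035 m and angle between the y axis of ruler and the y axis of board, either way round below 0.025 rad and height (world z) of ruler below 0.005 m and angle between ruler's own z axis and vertical below 0.03 rad and contact force between the fingers and ruler below 0.1 N), for 0.3 s.
2. every tray stands upright on the worktop with a long side against the straightedge, let go ((x of tray_blue in the frame of ruler between -0.052 and -0.0445 m or x of tray_blue in the frame of ruler between 0.0445 and 0.052 m) and y of tray_blue in the frame of ruler between -0.135 and 0.135 m and angle between the y axis of each of tray_blue, tray_white, tray_orange and the y axis of ruler, either way round below 0.08 rad and height (world z) of each of tray_blue, tray_white, tray_orange below 0.005 m and angle between each of tray_blue, tray_white, tray_orange's own z axis and vertical below 0.05 rad and contact force between the fingers and tray_blue below 0.1 N and (x of tray_white in the frame of ruler between -0.052 and -0.0445 m or x of tray_white in the frame of ruler between 0.0445 and 0.052 m) and y of tray_white in the frame of ruler between -0.135 and 0.135 m and contact force between the fingers and tray_white below 0.1 N and (x of tray_orange in the frame of ruler between -0.052 and -0.0445 m or x of tray_orange in the frame of ruler between 0.0445 and 0.052 m) and y of tray_orange in the frame of ruler between -0.135 and 0.135 m and contact force between the fingers and tray_orange below 0.1 N), for 0.3 s.
3. every small thing is in a tray (((x of eraser in the frame of tray_blue between -0.03 and 0.03 m and y of eraser in the frame of tray_blue between -0.036 and 0.036 m and z of eraser in the frame of tray_blue between -0.005 and 0.045 m) or (x of eraser in the frame of tray_white between -0.03 and 0.03 m and y of eraser in the frame of tray_white between -0.036 and 0.036 m and z of eraser in the frame of tray_white between -0.005 and 0.045 m) or (x of eraser in the frame of tray_orange between -0.03 and 0.03 m and y of eraser in the frame of tray_orange between -0.036 and 0.036 m and z of eraser in the frame of tray_orange between -0.005 and 0.045 m)) and ((x of sharpener in the frame of tray_blue between -0.03 and 0.03 m and y of sharpener in the frame of tray_blue between -0.036 and 0.036 m and z of sharpener in the frame of tray_blue between -0.005 and 0.045 m) or (x of sharpener in the frame of tray_white between -0.03 and 0.03 m and y of sharpener in the frame of tray_white between -0.036 and 0.036 m and z of sharpener in the frame of tray_white between -0.005 and 0.045 m) or (x of sharpener in the frame of tray_orange between -0.03 and 0.03 m and y of sharpener in the frame of tray_orange between -0.036 and 0.036 m and z of sharpener in the frame of tray_orange between -0.005 and 0.045 m)) and ((x of clip in the frame of tray_blue between -0.03 and 0.03 m and y of clip in the frame of tray_blue between -0.036 and 0.036 m and z of clip in the frame of tray_blue between -0.005 and 0.045 m) or (x of clip in the frame of tray_white between -0.03 and 0.03 m and y of clip in the frame of tray_white between -0.036 and 0.036 m and z of clip in the frame of tray_white between -0.005 and 0.045 m) or (x of clip in the frame of tray_orange between -0.03 and 0.03 m and y of clip in the frame of tray_orange between -0.036 and 0.036 m and z of clip in the frame of tray_orange between -0.005 and 0.045 m))), for 0.3 s.
At the end, for the whole second after the job is handed in: straightedge flat along the board's front edge (gap < 3 mm, 0.025 rad, centres within 35 mm along it); every tray upright on the worktop, long side against it (gap < 5 mm, 0.08 rad, within 135 mm of its middle); every small thing in a tray; all at rest (all of step 2 and all of step 3 and x of ruler in the frame of board between -0.0665 and -0.061 m and y of ruler in the frame of board between -0.035 and 0.035 m and angle between the y axis of ruler and the y axis of board, either way round below 0.025 rad and height (world z) of ruler below 0.005 m and angle between ruler's own z axis and vertical below 0.03 rad and linear speed of each of ruler, tray_blue, tray_white, tray_orange, eraser, sharpener, clip below 0.02 m/s); the robot touches nothing.
It fails at once if a tray is tipped over (more than 0.5 rad) (angle between any of tray_blue, tray_white, tray_orange's own z axis and vertical above 0.5 rad).
It fails at once if the blue tray leaves the base with the white one still nested in it (z of tray_blue in the frame of base above 0.045 m and distance between tray_blue and tray_white below 0.035 m).
It fails at once if the white tray leaves the blue one with the orange one still nested in it (z of tray_orange in the frame of base above 0.097 m and distance between tray_white and tray_orange below 0.035 m).
It fails at once if a bystander is moved more than 4 cm (distance of any of stapler, tape, glue, notes, pot from where it was at the start of the episode above 0.04 m).
Of tray_orange, eraser, sharpener, clip only 2 to 4 are there at a start; the rules pass over those that are not, and their reading is None.
At some moment in a run one of eraser, sharpener, clip may be knocked a few centimetres aside while the robot is not near it.
It also fails if it takes over 192 s, if anything falls off the work surface, if the arm or the gripper's body presses on something with over 40 N, if the wrist force passes 120 N, or if a joint passes its speed limit or range.

### The arm

A 6-joint arm with a two-finger parallel gripper is mounted at the origin on a cart in front of the work surface, level with it; the furniture and walls round the work are solid. World frame = base frame: x ahead of the robot, y to its left, z up, the work surface at z = 0. Lengths are in m, angles in rad, forces in N, time in s.
With the tool pointing down it reaches from about 0.35 to 0.85 m from the base axis. Payload 8.1 kg.
Tool frame: the origin (TCP) lies midway between the tips of the shut fingers; the grasp point (between the pads) lies 19 mm behind it (manip.grip_depth is the distance from the TCP to the grasp point, in m); y points along the fingers, z is the direction in which the jaws open and shut, and the axes are right-handed (so a half turn about y gives the same grasp; the last joint's range is limited). The gripper opens to 93 mm and grips with 3 to 60 N. Pads are 15 mm wide; open, the fingers measure 128 mm over their backs; the gripper's body (75 mm by 188 mm) begins 65 mm behind the grasp point.
Start: joints at [-1.363, 0.13, 1.488, -0, 1.523, -0.085], TCP at [0.173, -0.574, 0.188] pointing down, gripper open.
Joint ranges: [-2.96, 2.96], [-0.89, 2.26], [0.02, 2.5], [-1.34, 4.48], [0, 2.73], [-2.66, 2.66]. Speed limits (rad/s): [2.39, 2.39, 2.79, 3.14, 3.14, 3.14].

### API

Orientations are given as a unit quaternion [x, y, z, w].
In Python, from rig import manip gives the robot as it stands. The module is installed in compiled form; this text tells all that it offers.
- The arm moves only by the shell command python3 -m creep 'ROWS' [FORCE]. ROWS is JSON, a list of rows, each an object of numbers: "x", "y", "z": the shift along the tool's x, y, z in m; "wx", "wy", "wz": the turn, a rotation vector about the tool's x, y, z in rad; "fingers": the finger opening in m, from 0 to 0.093. In form: [{"x": .., "y": .., "z": .., "wx": .., "wy": .., "wz": .., "fingers": ..}, ...]. A call has 1 to 10 rows; each row shifts and turns the commanded pose from where the row before left it, along the tool's axes as they then stand; what a row does not reach is not made up. A row lasts 1/8 s, in which the tool goes at most 62.5 mm and 10.7 degrees, less where a joint would pass 70% of its speed; a pose out of reach is approached as far as the arm can. A call with a gripper value outside its range is refused whole. The fingers move at their own pace and stop on an object; FORCE is the grip in N (left out, the last holds). Time passes only in rows, so rows that do not move let the fingers close. It gives the time, the measured TCP pose, the force and the opening at its end, in the units of the state.
- manip.sense(): the state, without advancing time (a new reading comes with each control period).
- manip.get_image(name): name is "side" or "top"; returns the picture (420x560x3 uint8, red, green, blue); there is no depth.
- manip.calibration(name): a dict with "fovy" (degrees; the focal length in pixels is half the picture's height over the tangent of half this angle, whatever the lens; pixels are square), "cx", "cy" (the principal point, pixels), "cam_to_world" (4x4, takes a point from camera to world coordinates). Camera axes: x right, y up, looking along -z (the intrinsics and any distortion apply to the point x, -y, -z); pixel columns grow to the right and rows downward; lengths in m; the calibration is good to about 2 mm. A picture is of the moment at which its call begins. calibration takes no time and is no camera call.
- manip.sign_off(): hands the job in, once; it reports no verdict.
Trained networks look in the newest picture that a camera, given by its name, has taken for a name from the list of things; names that differ only in an ending like _2 or _b are one class to them, and where a whole thing is asked for, a point or a joint stands for the part that bears it (a point fixed in the world has none). Each returns a list of dicts, best first, with "conf" (0 to 1); they miss things now and then, are a little off and sometimes report something else, mostly with a low value. They report only what shows in the picture. A call takes as long as a camera call.
- manip.search_frame(camera, thing): "bbox" ([centre column, centre row, width, height] in pixels, round what is visible of it).
The state is a dict: "time_s": time; "q": joint angles; "joint_velocities": joint speeds; "effort": joint torques, N m; "tcp_pos": TCP position; "orientation": TCP orientation; "ft_force": force on the tool from outside, world axes, zero at the start; "torque": the same for the moment, N m; "finger_gap": finger opening in m.
Only numpy, scipy, OpenCV 4.12 (cv2) and the standard library are available. Lean on these libraries where they do the work, as an engineer would, in place of code of your own. Each camera call takes 0.05 s, during which the arm holds its last target.

## Working session

There is one attempt and no reset: what is moved stays moved. The work goes in short steps, Python scripts to look and compute and a shell command to move; the robot and the scene stay as the last step left them, time stands still between calls to the robot, and variables do not carry over. Pictures are saved under pics/ and viewed, and the job is handed in when it is done.

```bash
mkdir -p pics; ls; cat > look.py <<'E'
import sys,cv2
from rig import manip
def shot(n,tag):
    im=manip.get_image(n); cv2.imwrite(f'pics/{tag}_{n}.png',cv2.cvtColor(im,cv2.COLOR_RGB2BGR)); return im
if __name__=='__main__':
    for n in sys.argv[2:] or ['top','side']: shot(n,sys.argv[1])
E
python3 look.py a
python3 - <<'E'
from rig import manip
import json
for n in ('top','side'): print(n,manip.calibration(n))
print(manip.sense(), manip.grip_depth)
E
```

```text
pics
top {'fovy': 43.95409921387454, 'cx': 289.70381227582703, 'cy': 207.7147522589292, 'cam_to_world': array([[-2.58502845e-02,  9.94155161e-01, -1.04820219e-01,
         4.67257878e-01],
       [-9.99663120e-01, -2.59516812e-02,  3.96662428e-04,
        -9.33338038e-02],
       [-2.32591691e-03,  1.04795161e-01,  9.94491108e-01,
         1.38627609e+00],
       [ 0.00000000e+00,  0.00000000e+00,  0.00000000e+00,
         1.00000000e+00]])}
side {'fovy': 54.71793366154479, 'cx': 277.244357996627, 'cy': 207.15646133885738, 'cam_to_world': array([[ 0.97936067,  0.13320879, -0.15201345,  0.44520547],
       [-0.202101  ,  0.63496374, -0.74563814, -0.93868378],
       [-0.00280252,  0.76097074,  0.64878015,  0.80639477],
       [ 0.        ,  0.        ,  0.        ,  1.        ]])}
{'time_s': 0.1, 'q': array([-1.36339214e+00,  1.31118735e-01,  1.48913159e+00,  1.01641710e-05,
        1.52300231e+00, -8.54326468e-02]), 'joint_velocities': array([-0.00033221, -0.00207073, -0.00084896, -0.00086242,  0.00165323,
        0.00030443]), 'effort': array([ 2.27079639e-03, -5.61341071e+01, -4.93095446e+01,  7.71235256e-02,
        2.92009965e-02, -6.45594741e-05]), 'tcp_pos': array([ 0.17309432, -0.57391367,  0.18669392]), 'orientation': array([-0.1031959 ,  0.70012651, -0.69895448,  0.10313153]), 'ft_force': array([-0.26773161,  0.86343984, -0.67534225]), 'torque': array([ 0.02836347,  0.01763626, -0.00909528]), 'finger_gap': 0.09303946975342303} 0.0188
```

View pics/a_top.png

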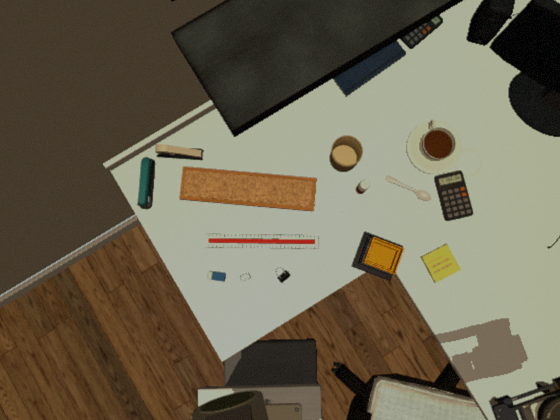

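View pics/a_side.png

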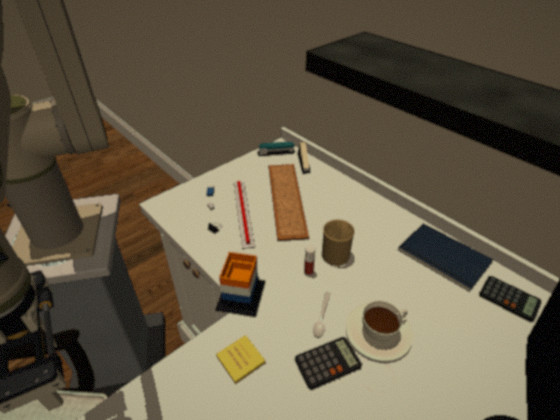

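```bash
python3 - <<'E'
from rig import manip
for c in ('top','side'):
  manip.get_image(c)
  for t in ['board','ruler','base','tray_blue','tray_white','tray_orange','eraser','sharpener','clip','stapler','tape','glue','notes','pot']:
    print(c,t,[([round(float(v),1) for v in d['bbox']],round(d['conf'],2)) for d in manip.search_frame(c,t)][:3])
E
```

```text
top board [([248.0, 187.2, 138.2, 45.7], 0.75)]
top ruler [([260.5, 243.3, 114.8, 17.5], 0.56)]
top base [([371.2, 256.5, 37.9, 47.0], 0.9)]
top tray_blue []
top tray_white []
top tray_orange [([384.4, 253.0, 33.9, 35.8], 0.66)]
top eraser [([214.2, 278.1, 21.5, 5.9], 0.64)]
top sharpener [([245.2, 277.6, 11.4, 5.3], 0.58)]
top clip [([284.6, 276.9, 13.6, 10.8], 0.66)]
top stapler [([145.9, 182.9, 19.1, 51.4], 0.8)]
top tape [([178.2, 151.6, 50.3, 17.9], 0.87), ([443.0, 262.8, 36.7, 35.0], 0.37)]
top glue [([365.2, 185.4, 8.8, 13.3], 0.72)]
top notes [([442.6, 264.1, 37.5, 39.3], 0.78)]
top pot [([346.6, 153.6, 34.5, 39.1], 0.75)]
side board [([289.6, 202.9, 42.4, 81.7], 0.86)]
side ruler [([245.0, 216.1, 21.0, 63.9], 0.73)]
side base [([242.3, 297.7, 47.2, 39.8], 0.63)]
side tray_blue [([239.2, 290.9, 32.9, 28.6], 0.62)]
side tray_white [([237.4, 283.4, 40.9, 27.9], 0.68)]
side tray_orange [([238.7, 270.9, 35.6, 39.9], 0.79)]
side eraser []
side sharpener [([211.9, 206.7, 4.7, 9.7], 0.62), ([289.1, 203.7, 39.5, 76.4], 0.34)]
side clip [([216.3, 228.9, 7.8, 7.3], 0.39)]
side stapler [([276.3, 146.9, 38.2, 14.2], 0.81)]
side tape [([305.4, 157.4, 12.3, 33.9], 0.54)]
side glue [([310.6, 263.4, 13.5, 30.5], 0.68)]
side notes [([240.6, 359.8, 44.4, 48.8], 0.89)]
side pot [([339.6, 245.1, 35.1, 42.5], 0.59)]
```

Both pictures show everything is there. In the top view the board is at about (248,189), the ruler at (262,241), the stack at (380,255), the eraser at (216,276), the sharpener at (245,277) and the clip at (283,275). Next I measure.

```bash
cat > geo.py <<'E'
import numpy as np, cv2
from rig import manip
def cal(n):
    c=manip.calibration(n); f=210/np.tan(np.radians(c['fovy'])/2); return f,c['cx'],c['cy'],np.array(c['cam_to_world'])
def p2w(n,u,v,z):
    f,cx,cy,T=cal(n); uv=np.atleast_2d(np.c_[u,v])
    d=np.c_[(uv[:,0]-cx)/f,-(uv[:,1]-cy)/f,-np.ones(len(uv))]@T[:3,:3].T
    s=(z-T[2,3])/d[:,2]; return T[:3,3]+d*s[:,None]
def w2p(n,P):
    f,cx,cy,T=cal(n); q=(np.atleast_2d(P)-T[:3,3])@T[:3,:3]
    return np.c_[cx+f*q[:,0]/-q[:,2], cy-f*q[:,1]/-q[:,2]]
def tool():
    from scipy.spatial.transform import Rotation as R
    s=manip.sense(); return np.array(s['tcp_pos']),R.from_quat(s['orientation']),s
E
python3 - <<'E'
from geo import *
im=cv2.imread('pics/a_top.png')
crops={'a':(170,140,330,300),'b':(330,210,470,300)}
a=im[160:300,170:330]; cv2.imwrite('pics/z1.png',cv2.resize(a,None,fx=4.9,fy=4.2,interpolation=cv2.INTER_CUBIC)) 
b=im[215:300,335:475]; cv2.imwrite('pics/z2.png',cv2.resize(b,None,fx=5.5,fy=5.5,interpolation=cv2.INTER_CUBIC))
s=cv2.imread('pics/a_side.png')[160:330,180:330]; cv2.imwrite('pics/z3.png',cv2.resize(s,None,fx=3.5,fy=3.5,interpolation=cv2.INTER_CUBIC))
p,r,_=tool(); print(r.as_matrix().round(3))
E
```

```text
[[-0.957  0.     0.289]
 [-0.289  0.    -0.957]
 [-0.    -1.    -0.   ]]
```

View pics/z1.png

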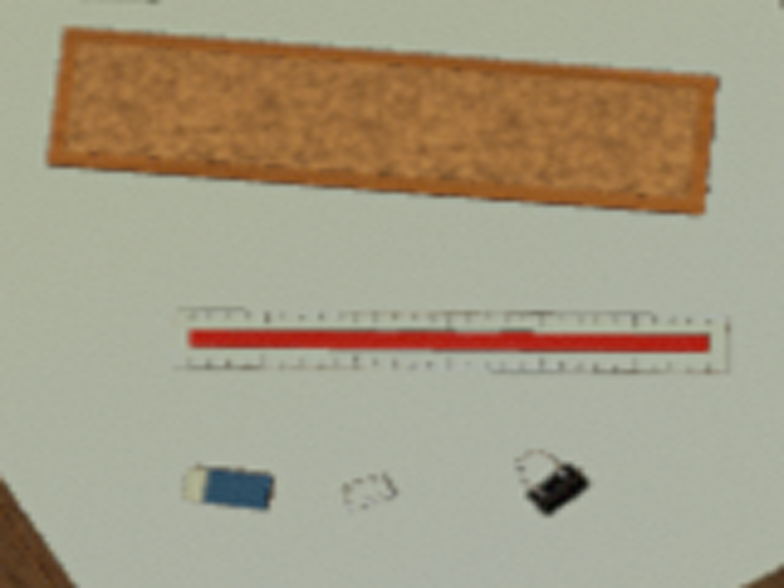

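View pics/z2.png

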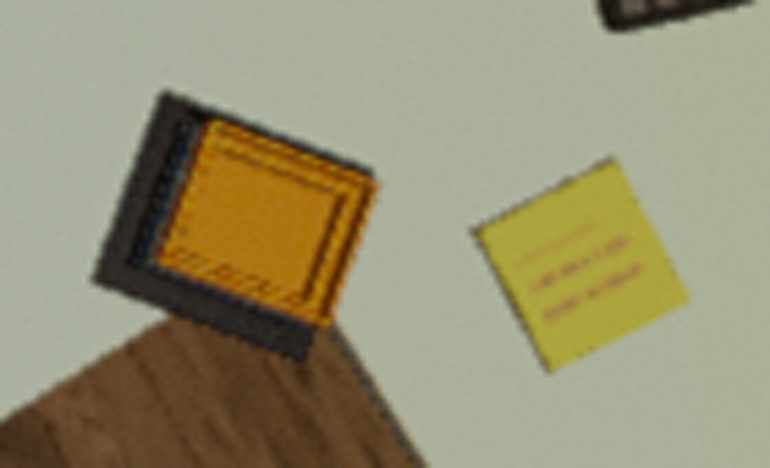

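View pics/z3.png

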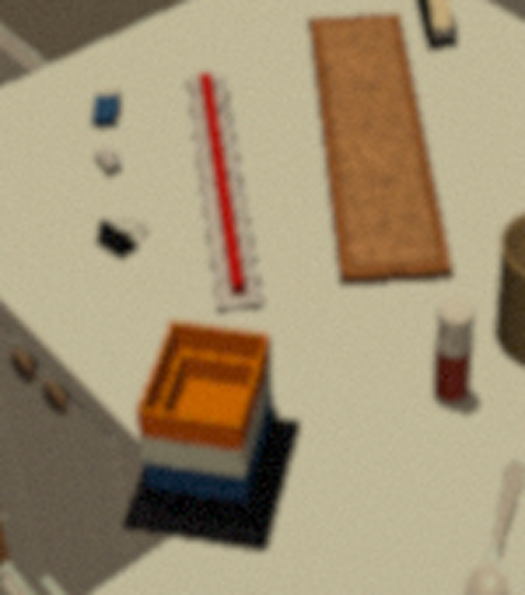

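```bash
cat > meas.py <<'E'
from geo import *
def rect(mask,z,n='top',roi=None,up=4):
    m=mask.astype(np.uint8)
    if roi: q=np.zeros_like(m); u0,v0,u1,v1=roi; q[v0:v1,u0:u1]=m[v0:v1,u0:u1]; m=q
    k,l,st,_=cv2.connectedComponentsWithStats(m)
    i=1+np.argmax(st[1:,4]); m=(l==i)
    c=cv2.findContours(m.astype(np.uint8),cv2.RETR_EXTERNAL,cv2.CHAIN_APPROX_NONE)[0][0][:,0,:]
    w=p2w(n,c[:,0],c[:,1],z)[:,:2]
    (cx,cy),(a,b),an=cv2.minAreaRect((w*1000).astype(np.float32))
    if a>b: yaw=an-90   # long axis dir = an
    else: yaw=an
    # centroid from the mask
    v,u=np.nonzero(m); cen=p2w(n,u,v,z)[:,:2].mean(0)*1000
    M=np.cov(p2w(n,u,v,z)[:,:2].T); ev,E=np.linalg.eigh(M); d=E[:,1]; y=np.degrees(np.arctan2(-d[0],d[1])); y=(y+90)%180-90
    return dict(c=(round(cx,1),round(cy,1)),size=(round(max(a,b),1),round(min(a,b),1)),yaw=round((yaw+90)%180-90,2),cen=cen.round(1),pcayaw=round(y,2),n=int(m.sum()))
E
python3 - <<'E'
from meas import *
im=cv2.imread('pics/a_top.png'); hsv=cv2.cvtColor(im,cv2.COLOR_BGR2HSV)
for p in [(240,262),(188,250),(275,217),(278,284),(255,384),(270,365),(150,100),(300,280)]: print(p,hsv[p])
H,S,V=[hsv[...,i].astype(int) for i in range(3)]
print('ruler',rect(((H<8)|(H>172))&(S>120),.02,roi=(200,230,325,255)))
print('board',rect((H<25)&(S>90),.012,roi=(170,160,330,220)))
print('eraser',rect((S>60),.013,roi=(200,265,230,290)), rect((S>60)|(H<30),.013,roi=(200,265,230,290)))
print('clip',rect((V<80),.015,roi=(265,260,300,290)))
print('tray',rect((H>10)&(H<28)&(S>200),.110,roi=(350,225,410,280)))
print('base',rect((V<95),.008,roi=(345,225,405,285)))
print('notes',rect((S>120),.013,roi=(410,235,470,290)))
E
```

```text
(240, 262) [  2 226 174]
(188, 250) [ 15 156 160]
(275, 217) [101 124  99]
(278, 284) [177 143  16]
(255, 384) [ 19 230 172]
(270, 365) [17 42 43]
(150, 100) [ 18 100  69]
(300, 280) [ 43  17 176]
ruler {'c': (525.4, -17.6), 'size': (275.5, 10.5), 'yaw': -1.49, 'cen': array([525.9, -18. ]), 'pcayaw': np.float64(-2.22), 'n': 425}
board {'c': (667.1, 16.7), 'size': (358.9, 89.6), 'yaw': -6.62, 'cen': array([666.8,  16.6]), 'pcayaw': np.float64(-6.58), 'n': 4459}
eraser {'c': (437.0, 98.1), 'size': (31.9, 19.6), 'yaw': -8.54, 'cen': array([437.1,  97.9]), 'pcayaw': np.float64(-8.02), 'n': 95} {'c': (437.2, 97.1), 'size': (34.1, 20.8), 'yaw': -1.48, 'cen': array([437.1,  97.1]), 'pcayaw': np.float64(-6.43), 'n': 100}
clip {'c': (432.4, -73.4), 'size': (28.6, 15.8), 'yaw': 38.94, 'cen': array([432.4, -73.5]), 'pcayaw': np.float64(36.64), 'n': 69}
tray {'c': (480.4, -318.4), 'size': (80.1, 69.6), 'yaw': -22.17, 'cen': array([ 480.3, -318.7]), 'pcayaw': np.float64(-24.58), 'n': 914}
base {'c': (462.5, -330.9), 'size': (140.8, 121.3), 'yaw': -22.2, 'cen': array([ 462.2, -307.7]), 'pcayaw': np.float64(-61.11), 'n': 837}
notes {'c': (456.5, -485.1), 'size': (75.9, 73.9), 'yaw': 24.7, 'cen': array([ 456.5, -485.1]), 'pcayaw': np.float64(26.45), 'n': 830}
```

```bash
cat > plan.py <<'E'
import sys
from geo import *
x,y,z,a=map(float,sys.argv[1:5]) # mm, jaw yaw deg
p,r,s=tool(); M=r.as_matrix(); cur=np.degrees(np.arctan2(M[1,2],M[0,2]))
d=(a-cur+90)%180-90
new=np.radians(cur+d)
D=np.array([x,y,z])/1000-p
tx=np.array([np.sin(new),-np.cos(new),0]); tz=np.array([np.cos(new),np.sin(new),0])
print('wy %.3f'%(-np.radians(d)),'then x %.4f y %.4f z %.4f'%(D@tx,-D[2],D@tz))
print('tcp',(p*1000).round(1),'jaw',cur.round(2),'tilt',np.degrees(np.arccos(-M[2,1])).round(2),'gap',round(s['finger_gap'],4),'F',s['ft_force'].round(1),'q6',s['q'][5].round(2),'t',s['time_s'])
E
python3 plan.py 525.6 -17.8 120 -2.1
```

```text
wy -1.241 then x -0.5692 y 0.0677 z 0.3318
tcp [ 173.2 -574.5  187.7] jaw -73.22 tilt 0.0 gap 0.0932 F [-0.4 -0.5  0. ] q6 -0.09 t 1.6
```

```bash
python3 -m creep '[{"wy":-0.177},{"wy":-0.177},{"wy":-0.177},{"wy":-0.177},{"wy":-0.177},{"wy":-0.177},{"wy":-0.177}]'; python3 -m creep '[{"x":-0.055,"z":0.032},{"x":-0.055,"z":0.032},{"x":-0.055,"z":0.032},{"x":-0.055,"z":0.032},{"x":-0.055,"z":0.032},{"x":-0.055,"z":0.032},{"x":-0.055,"z":0.032},{"x":-0.055,"z":0.032},{"x":-0.055,"z":0.032},{"x":-0.055,"z":0.032}]'; python3 plan.py 525.6 -17.8 120 -2.1
```

```text
wy -1.241 then x -0.5692 y 0.0677 z 0.3318
tcp [ 173.2 -574.5  187.7] jaw -73.22 tilt 0.0 gap 0.0932 F [-0.4 -0.5  0. ] q6 -0.09 t 1.6$[0]: bad value
$[0]: bad value
```

```bash
python3 -m creep '[{"x":0,"y":0,"z":0,"wx":0,"wy":-0.177,"wz":0,"fingers":0.05}]'; python3 plan.py 525.6 -17.8 120 -2.1
```

```text
time_s: 1.72
tcp_pos: [0.1732, -0.5745, 0.1876]
orientation: [0.166, -0.687, 0.687, -0.166]
ft_force: [0.1, 0.4, 0.4]
finger_gap: 0.087
wy -1.061 then x -0.5692 y 0.0676 z 0.3317
tcp [ 173.2 -574.5  187.6] jaw -62.91 tilt 0.0 gap 0.087 F [0.1 0.4 0.4] q6 -0.27 t 1.725
```

```bash
python3 -m creep '[{"x":0,"y":0,"z":0,"wx":0,"wy":-0.177,"wz":0,"fingers":0.05},{"x":0,"y":0,"z":0,"wx":0,"wy":-0.177,"wz":0,"fingers":0.05},{"x":0,"y":0,"z":0,"wx":0,"wy":-0.177,"wz":0,"fingers":0.05},{"x":0,"y":0,"z":0,"wx":0,"wy":-0.177,"wz":0,"fingers":0.05},{"x":0,"y":0,"z":0,"wx":0,"wy":-0.177,"wz":0,"fingers":0.05},{"x":0,"y":0,"z":0,"wx":0,"wy":-0.177,"wz":0,"fingers":0.05}]'; python3 -m creep '[{"x":-0.055,"y":0,"z":0.032,"wx":0,"wy":0,"wz":0,"fingers":0.04},{"x":-0.055,"y":0,"z":0.032,"wx":0,"wy":0,"wz":0,"fingers":0.04},{"x":-0.055,"y":0,"z":0.032,"wx":0,"wy":0,"wz":0,"fingers":0.04},{"x":-0.055,"y":0,"z":0.032,"wx":0,"wy":0,"wz":0,"fingers":0.04},{"x":-0.055,"y":0,"z":0.032,"wx":0,"wy":0,"wz":0,"fingers":0.04},{"x":-0.055,"y":0,"z":0.032,"wx":0,"wy":0,"wz":0,"fingers":0.04},{"x":-0.055,"y":0,"z":0.032,"wx":0,"wy":0,"wz":0,"fingers":0.04},{"x":-0.055,"y":0,"z":0.032,"wx":0,"wy":0,"wz":0,"fingers":0.04},{"x":-0.055,"y":0,"z":0.032,"wx":0,"wy":0,"wz":0,"fingers":0.04},{"x":-0.055,"y":0,"z":0.032,"wx":0,"wy":0,"wz":0,"fingers":0.04}]'; python3 plan.py 525.6 -17.8 120 -2.1
```

```text
time_s: 2.48
tcp_pos: [0.1732, -0.5745, 0.1876]
orientation: [-0.492, 0.508, -0.508, 0.492]
ft_force: [-0.3, 1.1, -1.2]
finger_gap: 0.05
time_s: 3.72
tcp_pos: [0.5093, -0.045, 0.1881]
orientation: [0.49, -0.509, 0.51, -0.49]
ft_force: [1.9, -1.3, 0.6]
finger_gap: 0.0398
wy -0.002 then x -0.0277 y 0.0681 z 0.0152
tcp [509.3 -45.  188.1] jaw -2.23 tilt 0.07 gap 0.0398 F [ 1.9 -1.3  0.6] q6 -0.15 t 3.725
```

```bash
python3 -m creep '[{"x":-0.014,"y":0.02,"z":0.0076,"wx":0,"wy":0,"wz":0,"fingers":0.04},{"x":-0.0137,"y":0.05,"z":0.0076,"wx":0,"wy":0,"wz":0,"fingers":0.04},{"x":0,"y":0.06,"z":0,"wx":0,"wy":0,"wz":0,"fingers":0.04},{"x":0,"y":0,"z":0,"wx":0,"wy":0,"wz":0,"fingers":0.04}]'; python3 look.py b; python3 plan.py 525.6 -17.8 9 -2.1
python3 - <<'E'
import cv2
a=cv2.imread('pics/b_top.png')[190:300,180:340]; s=cv2.imread('pics/b_side.png')[130:270,180:330]
cv2.imwrite('pics/b1.png',cv2.resize(a,None,fx=5,fy=5,interpolation=cv2.INTER_CUBIC));cv2.imwrite('pics/b2.png',cv2.resize(s,None,fx=4,fy=4,interpolation=cv2.INTER_CUBIC))
E
```

```text
time_s: 4.22
tcp_pos: [0.5197, -0.0189, 0.0526]
orientation: [-0.493, 0.512, -0.507, 0.488]
ft_force: [-1.2, -0.6, 1.3]
finger_gap: 0.0401
wy -0.003 then x -0.0022 y 0.0499 z 0.0006
tcp [524.9 -20.   58.9] jaw -2.25 tilt 0.0 gap 0.0399 F [0.6 0.3 0.1] q6 -0.1 t 4.325
```

View pics/b1.png

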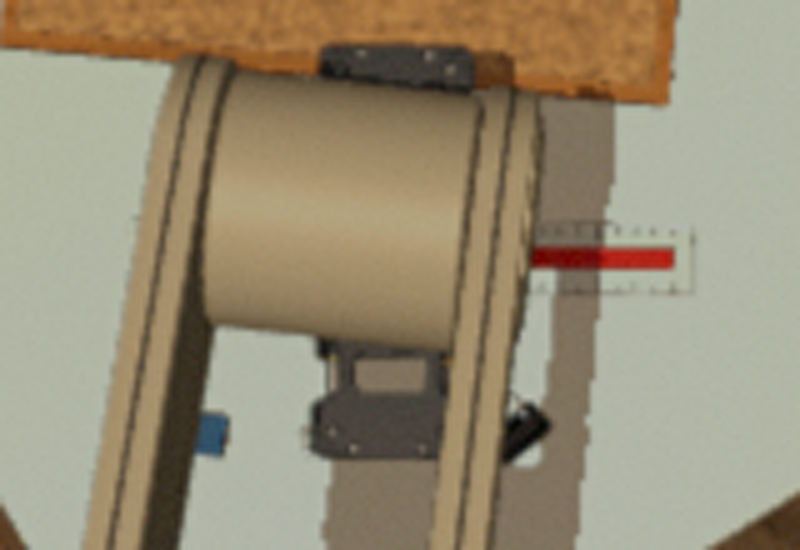

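View pics/b2.png

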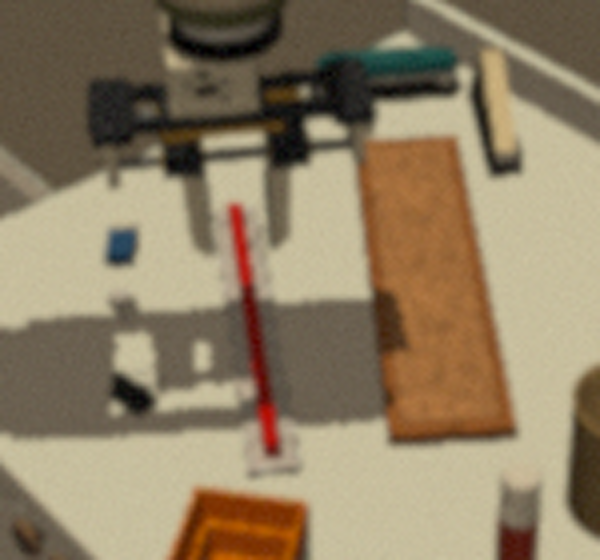

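Fingers straddle the red ridge (fingertips at about (200,245) and (275,240) in the crop). Lowering and gripping.

```bash
python3 -m creep '[{"x":-0.0022,"y":0.025,"z":0.0006,"wx":0,"wy":0,"wz":0,"fingers":0.04},{"x":0,"y":0.0245,"z":0,"wx":0,"wy":0,"wz":0,"fingers":0.04},{"x":0,"y":0,"z":0,"wx":0,"wy":0,"wz":0,"fingers":0.04},{"x":0,"y":0,"z":0,"wx":0,"wy":0,"wz":0,"fingers":0.0},{"x":0,"y":0,"z":0,"wx":0,"wy":0,"wz":0,"fingers":0.0},{"x":0,"y":0,"z":0,"wx":0,"wy":0,"wz":0,"fingers":0.0},{"x":0,"y":0,"z":0,"wx":0,"wy":0,"wz":0,"fingers":0.0},{"x":0,"y":0,"z":0,"wx":0,"wy":0,"wz":0,"fingers":0.0}]' 25;  python3 plan.py 525.6 -17.8 9 -2.1
```

```text
time_s: 5.32
tcp_pos: [0.5252, -0.0176, 0.0082]
orientation: [-0.49, 0.51, -0.51, 0.49]
ft_force: [-0.4, -0.4, -0.3]
finger_gap: 0.0007
wy -0.002 then x 0.0002 y -0.0008 z 0.0004
tcp [525.2 -17.6   8.2] jaw -2.23 tilt 0.01 gap 0.0007 F [-0.4 -0.4 -0.3] q6 -0.09 t 5.325
```

```bash
python3 look.py c
python3 - <<'E'
import cv2
s=cv2.imread('pics/c_side.png')[130:270,180:330]
cv2.imwrite('pics/c2.png',cv2.resize(s,None,fx=5,fy=4.2,interpolation=cv2.INTER_CUBIC))
E
```

```text
(no output)
```

View pics/c2.png

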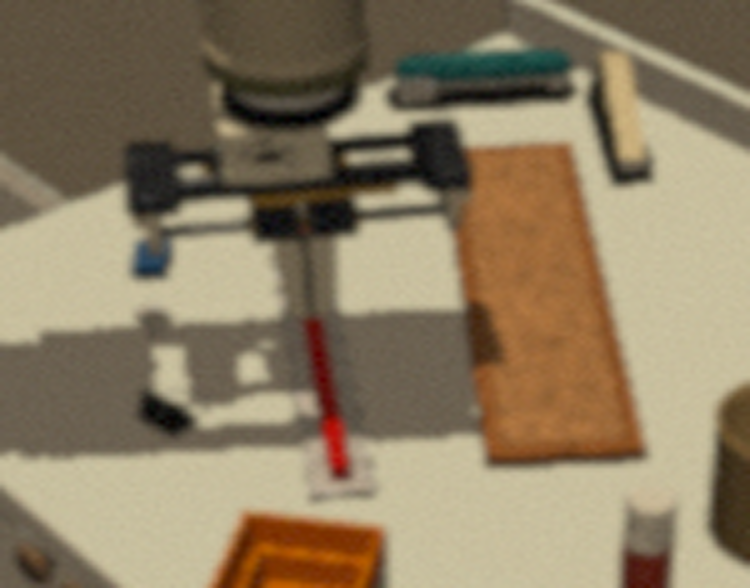

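View pics/c_top.png

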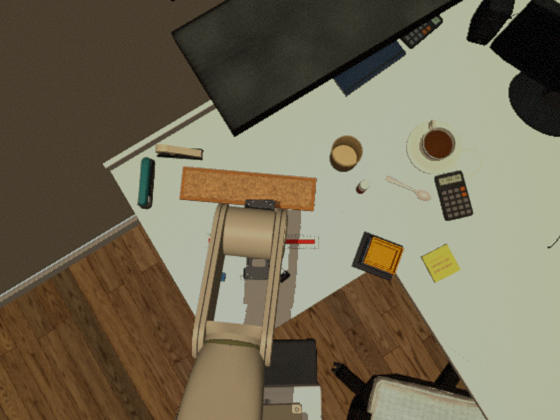

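```bash
python3 - <<'E'
from geo import *
print(w2p('side',[[.525,-.0176,.008],[.525,-.0176,.02],[.525,-.0176,.0],[.525,-.0176,.1]]))
print(w2p('side',[[.5256+.14*.037,-.0178+.14,.02],[.5256-.14*.037,-.0178-.14,.02],[.5256,-.0178,.02]]))
import cv2
s=cv2.imread('pics/c_side.png')[180:240,210:280]
cv2.imwrite('pics/c3.png',cv2.resize(s,None,fx=10,fy=10,interpolation=cv2.INTER_CUBIC))
E
```

```text
[[241.9708246  211.18214947]
 [241.73241548 208.14303031]
 [242.12807648 213.18671704]
 [240.06104266 186.83721272]]
[[237.59601775 180.41451676]
 [247.11509921 241.19011873]
 [241.94152503 208.15887654]]
```

View pics/c3.png

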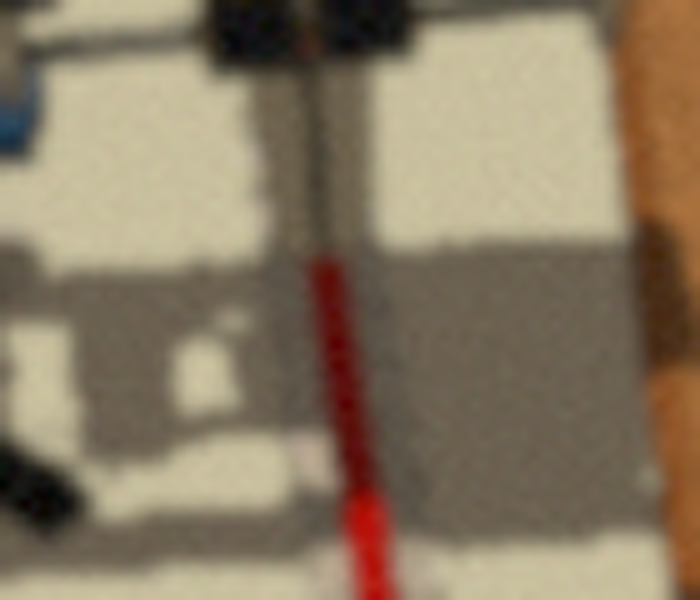

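```bash
python3 -m creep '[{"x":0,"y":-0.02,"z":0,"wx":0,"wy":0,"wz":0,"fingers":0.0},{"x":0,"y":-0.02,"z":0,"wx":0,"wy":0,"wz":0,"fingers":0.0},{"x":0,"y":0,"z":0,"wx":0,"wy":0,"wz":0,"fingers":0.0}]' 25;  python3 plan.py 525.6 -17.8 9 -2.1; python3 look.py d
python3 - <<'E'
import cv2
s=cv2.imread('pics/d_side.png')[130:270,180:330]
cv2.imwrite('pics/d2.png',cv2.resize(s,None,fx=5,fy=4.2,interpolation=cv2.INTER_CUBIC))
E
```

```text
time_s: 5.8
tcp_pos: [0.5268, -0.0178, 0.0498]
orientation: [0.489, -0.509, 0.511, -0.491]
ft_force: [0.2, -0.5, -0.3]
finger_gap: 0.0
wy -0.002 then x 0.0000 y 0.0408 z -0.0012
tcp [526.8 -17.8  49.8] jaw -2.23 tilt 0.19 gap 0.0 F [ 0.2 -0.5 -0.3] q6 -0.09 t 5.8
```

View pics/d2.png

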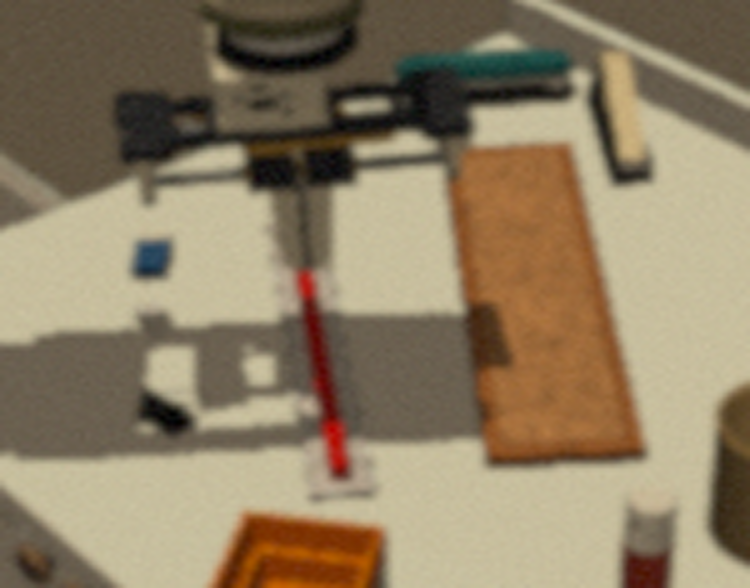

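The fingers shut above the ridge without catching it. In the picture the fingertips sit higher than the reported TCP. I'll touch the bare worktop gently to find the true tip height.

```bash
python3 -m creep '[{"x":0,"y":0,"z":-0.023,"wx":0,"wy":0,"wz":0,"fingers":0.0},{"x":0,"y":0,"z":-0.023,"wx":0,"wy":0,"wz":0,"fingers":0.0},{"x":0,"y":0.022,"z":0,"wx":0,"wy":0,"wz":0,"fingers":0.0},{"x":0,"y":0.022,"z":0,"wx":0,"wy":0,"wz":0,"fingers":0.0},{"x":0,"y":0,"z":0,"wx":0,"wy":0,"wz":0,"fingers":0.0}]' 25;  python3 plan.py 481 -17.8 2 -2.1; python3 look.py e
python3 - <<'E'
import cv2
s=cv2.imread('pics/e_side.png')[180:240,200:280]
cv2.imwrite('pics/e2.png',cv2.resize(s,None,fx=9,fy=9,interpolation=cv2.INTER_CUBIC))
from geo import *
p,_,_=tool(); print(w2p('side',[p]))
E
```

```text
time_s: 6.52
tcp_pos: [0.4764, -0.0154, 0.0013]
orientation: [-0.491, 0.511, -0.508, 0.489]
ft_force: [0.5, 0.2, -0.0]
finger_gap: 0.0006
wy -0.002 then x 0.0022 y -0.0007 z 0.0046
tcp [476.4 -15.4   1.3] jaw -2.23 tilt 0.32 gap 0.0006 F [ 0.5  0.2 -0. ] q6 -0.1 t 6.525
[[226.62747554 213.94414134]]
```

View pics/e2.png

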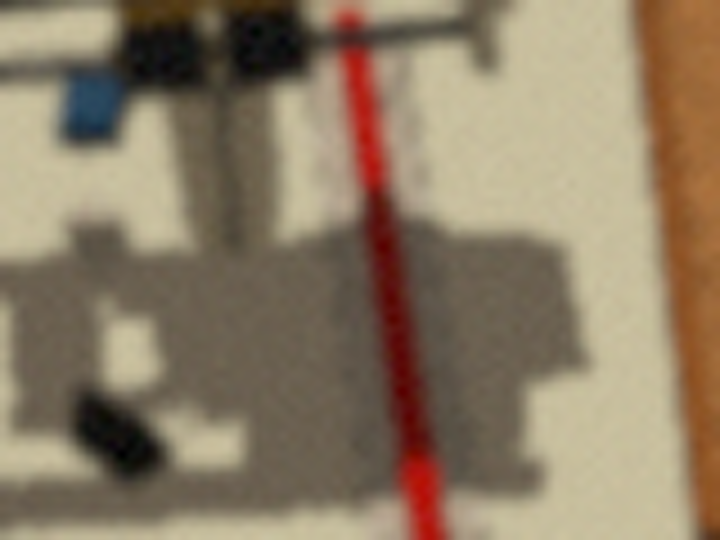

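```bash
python3 -m creep '[{"x":0,"y":0.003,"z":0,"wx":0,"wy":0,"wz":0,"fingers":0.0},{"x":0,"y":0.003,"z":0,"wx":0,"wy":0,"wz":0,"fingers":0.0},{"x":0,"y":0,"z":0,"wx":0,"wy":0,"wz":0,"fingers":0.0}]'|grep -E 'tcp|ft_'; python3 -m creep '[{"x":0,"y":0.003,"z":0,"wx":0,"wy":0,"wz":0,"fingers":0.0},{"x":0,"y":0,"z":0,"wx":0,"wy":0,"wz":0,"fingers":0.0}]'|grep -E 'tcp|ft_';python3 -m creep '[{"x":0,"y":0.003,"z":0,"wx":0,"wy":0,"wz":0,"fingers":0.0},{"x":0,"y":0,"z":0,"wx":0,"wy":0,"wz":0,"fingers":0.0}]'|grep -E 'tcp|ft_'
```

```text
tcp_pos: [0.4793, -0.0159, -0.0018]
ft_force: [0.6, -0.1, 0.2]
tcp_pos: [0.4791, -0.0158, -0.0051]
ft_force: [-0.1, -0.4, -0.7]
tcp_pos: [0.479, -0.0158, -0.0082]
ft_force: [-0.6, -0.4, -0.1]
```

```bash
for i in 1; do python3 -m creep '[{"x":0,"y":0.003,"z":0,"wx":0,"wy":0,"wz":0,"fingers":0.0},{"x":0,"y":0,"z":0,"wx":0,"wy":0,"wz":0,"fingers":0.0}]'|grep -E 'tcp|ft_'; done; python3 -m creep '[{"x":0,"y":0.003,"z":0,"wx":0,"wy":0,"wz":0,"fingers":0.0},{"x":0,"y":0,"z":0,"wx":0,"wy":0,"wz":0,"fingers":0.0}]'|grep -E 'tcp|ft_';python3 -m creep '[{"x":0,"y":0.002,"z":0,"wx":0,"wy":0,"wz":0,"fingers":0.0},{"x":0,"y":0,"z":0,"wx":0,"wy":0,"wz":0,"fingers":0.0}]'|grep -E 'tcp|ft_';
```

```text
tcp_pos: [0.479, -0.0158, -0.0112]
ft_force: [-0.3, -0.2, -0.1]
tcp_pos: [0.479, -0.0158, -0.0142]
ft_force: [-0.3, -0.7, 0.3]
tcp_pos: [0.4791, -0.0158, -0.0161]
ft_force: [-0.6, -0.9, -0.5]
```

```bash
for i in 1; do python3 -m creep '[{"x":0,"y":0.002,"z":0,"wx":0,"wy":0,"wz":0,"fingers":0.0},{"x":0,"y":0,"z":0,"wx":0,"wy":0,"wz":0,"fingers":0.0}]'|grep -E 'tcp|ft_'; done; python3 -m creep '[{"x":0,"y":0.002,"z":0,"wx":0,"wy":0,"wz":0,"fingers":0.0},{"x":0,"y":0,"z":0,"wx":0,"wy":0,"wz":0,"fingers":0.0}]'|grep -E 'tcp|ft_'; python3 look.py f
python3 - <<'E'
import cv2
s=cv2.imread('pics/f_side.png')[180:240,200:280]
cv2.imwrite('pics/f2.png',cv2.resize(s,None,fx=9,fy=9,interpolation=cv2.INTER_CUBIC))
E
```

```text
tcp_pos: [0.4792, -0.0158, -0.0181]
ft_force: [-0.4, 0.2, 0.0]
tcp_pos: [0.4791, -0.0158, -0.0201]
ft_force: [-0.1, 0.0, -0.4]
```

View pics/f2.png

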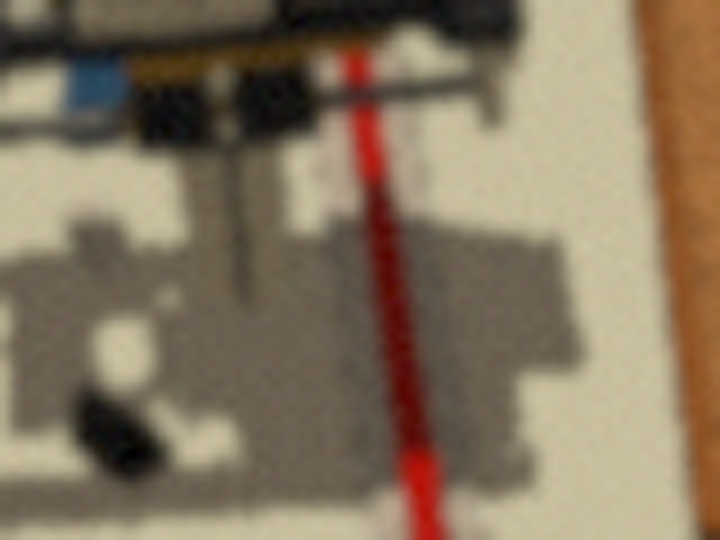

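```bash
for i in 1; do python3 -m creep '[{"x":0,"y":0.001,"z":0,"wx":0,"wy":0,"wz":0,"fingers":0.0},{"x":0,"y":0,"z":0,"wx":0,"wy":0,"wz":0,"fingers":0.0}]'|grep -E 'tcp|ft_'; done; python3 -m creep '[{"x":0,"y":0.001,"z":0,"wx":0,"wy":0,"wz":0,"fingers":0.0},{"x":0,"y":0,"z":0,"wx":0,"wy":0,"wz":0,"fingers":0.0}]'|grep -E 'tcp|ft_';  python3 -m creep '[{"x":0,"y":0.001,"z":0,"wx":0,"wy":0,"wz":0,"fingers":0.0},{"x":0,"y":0,"z":0,"wx":0,"wy":0,"wz":0,"fingers":0.0}]'|grep -E 'tcp|ft_'; python3 -m creep '[{"x":0,"y":0.001,"z":0,"wx":0,"wy":0,"wz":0,"fingers":0.0},{"x":0,"y":0,"z":0,"wx":0,"wy":0,"wz":0,"fingers":0.0}]'|grep -E 'tcp|ft_'; 
```

```text
tcp_pos: [0.4793, -0.0158, -0.0209]
ft_force: [-0.3, 0.1, 0.4]
tcp_pos: [0.4792, -0.0159, -0.022]
ft_force: [-1.1, 0.1, 0.3]
tcp_pos: [0.4792, -0.0159, -0.023]
ft_force: [0.2, 0.6, 0.6]
tcp_pos: [0.4793, -0.0158, -0.0239]
ft_force: [0.2, -0.5, 0.3]
```

```bash
for i in 1; do python3 -m creep '[{"x":0,"y":0.001,"z":0,"wx":0,"wy":0,"wz":0,"fingers":0.0},{"x":0,"y":0,"z":0,"wx":0,"wy":0,"wz":0,"fingers":0.0}]'|grep -E 'tcp|ft_'; done; python3 -m creep '[{"x":0,"y":0.001,"z":0,"wx":0,"wy":0,"wz":0,"fingers":0.0},{"x":0,"y":0,"z":0,"wx":0,"wy":0,"wz":0,"fingers":0.0}]'|grep -E 'tcp|ft_';  python3 -m creep '[{"x":0,"y":0.001,"z":0,"wx":0,"wy":0,"wz":0,"fingers":0.0},{"x":0,"y":0,"z":0,"wx":0,"wy":0,"wz":0,"fingers":0.0}]'|grep -E 'tcp|ft_'
```

```text
tcp_pos: [0.4792, -0.0158, -0.025]
ft_force: [-0.9, 0.8, -0.5]
tcp_pos: [0.4792, -0.0158, -0.026]
ft_force: [-1.0, -0.4, 0.1]
tcp_pos: [0.4792, -0.0158, -0.027]
ft_force: [0.3, 0.4, 0.1]
```

```bash
python3 look.py g
python3 - <<'E'
import cv2
s=cv2.imread('pics/g_side.png')[180:240,200:280]
cv2.imwrite('pics/g2.png',cv2.resize(s,None,fx=9,fy=9,interpolation=cv2.INTER_CUBIC))
from geo import *
p,r,s=tool(); print(s['effort'].round(2),w2p('side',[[p[0],p[1],0],p]))
E
```

```text
[ 0.000e+00 -4.321e+01 -4.162e+01  7.000e-02  2.000e-02 -0.000e+00] [[226.92063764 214.87439221]
 [227.65638851 221.49068584]]
```

View pics/g2.png

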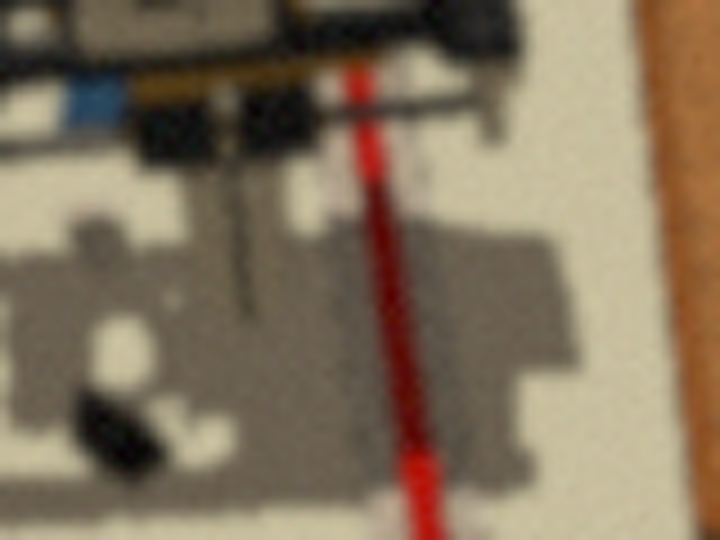

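```bash
for i in 1; do python3 -m creep '[{"x":0,"y":0.001,"z":0,"wx":0,"wy":0,"wz":0,"fingers":0.0},{"x":0,"y":0,"z":0,"wx":0,"wy":0,"wz":0,"fingers":0.0}]'|grep -E 'tcp|ft_'; done; python3 -m creep '[{"x":0,"y":0.001,"z":0,"wx":0,"wy":0,"wz":0,"fingers":0.0},{"x":0,"y":0,"z":0,"wx":0,"wy":0,"wz":0,"fingers":0.0}]'|grep -E 'tcp|ft_'
```

```text
tcp_pos: [0.4792, -0.0159, -0.0279]
ft_force: [-0.4, 0.1, -0.4]
tcp_pos: [0.4792, -0.0158, -0.029]
ft_force: [-0.8, 0.3, -0.6]
```

```bash
for i in 1; do python3 -m creep '[{"x":0,"y":0.001,"z":0,"wx":0,"wy":0,"wz":0,"fingers":0.0},{"x":0,"y":0,"z":0,"wx":0,"wy":0,"wz":0,"fingers":0.0}]'|grep -E 'tcp|ft_'; done
```

```text
tcp_pos: [0.4792, -0.0158, -0.03]
ft_force: [0.9, -0.1, 0.5]
```

```bash
python3 -m creep '[{"x":0,"y":0.001,"z":0,"wx":0,"wy":0,"wz":0,"fingers":0.0},{"x":0,"y":0,"z":0,"wx":0,"wy":0,"wz":0,"fingers":0.0}]'|grep -E 'tcp|ft_'
```

```text
tcp_pos: [0.4794, -0.0159, -0.0307]
ft_force: [-0.3, 0.4, 3.2]
```

```bash
python3 -m creep '[{"x":0,"y":0.001,"z":0,"wx":0,"wy":0,"wz":0,"fingers":0.0},{"x":0,"y":0,"z":0,"wx":0,"wy":0,"wz":0,"fingers":0.0}]'|grep -E 'tcp|ft_'; python3 look.py h
python3 - <<'E'
import cv2
s=cv2.imread('pics/h_side.png')[180:240,200:280]
cv2.imwrite('pics/h2.png',cv2.resize(s,None,fx=9,fy=9,interpolation=cv2.INTER_CUBIC))
E
```

```text
tcp_pos: [0.4795, -0.0159, -0.0307]
ft_force: [-6.9, 1.4, 15.3]
```

View pics/h2.png

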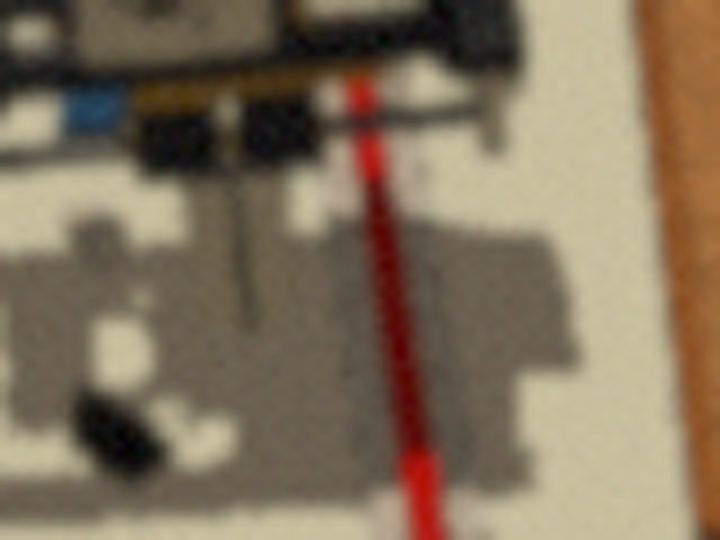

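The fingertips touch the worktop at a reported z of -30.7 mm, so the true tip height is the reported z plus about 31 mm. I'll put that offset into the planner.

```bash
sed -i "s#^p,r,s=tool();#p,r,s=tool(); p=p+np.array([0,0,.0307]);#" plan.py; python3 -m creep '[{"x":0,"y":-0.03,"z":0,"wx":0,"wy":0,"wz":0,"fingers":0.0},{"x":0,"y":-0.03,"z":0,"wx":0,"wy":0,"wz":0,"fingers":0.04},{"x":0,"y":0,"z":0.023,"wx":0,"wy":0,"wz":0,"fingers":0.04},{"x":0,"y":0,"z":0.023,"wx":0,"wy":0,"wz":0,"fingers":0.04},{"x":0,"y":0,"z":0,"wx":0,"wy":0,"wz":0,"fingers":0.04},{"x":0,"y":0,"z":0,"wx":0,"wy":0,"wz":0,"fingers":0.04}]' ;  python3 plan.py 524 -17.8 8 -2.1
```

```text
time_s: 12.8
tcp_pos: [0.5242, -0.0175, 0.0275]
orientation: [-0.491, 0.51, -0.509, 0.49]
ft_force: [-0.9, 0.4, -0.5]
finger_gap: 0.0393
wy -0.002 then x 0.0003 y 0.0502 z -0.0002
tcp [524.2 -17.5  58.2] jaw -2.23 tilt 0.09 gap 0.0393 F [-0.9  0.4 -0.5] q6 -0.09 t 12.8
```

```bash
python3 -m creep '[{"x":0,"y":0.025,"z":0,"wx":0,"wy":0,"wz":0,"fingers":0.04},{"x":0,"y":0.025,"z":0,"wx":0,"wy":0,"wz":0,"fingers":0.04},{"x":0,"y":0,"z":0,"wx":0,"wy":0,"wz":0,"fingers":0.04},{"x":0,"y":0,"z":0,"wx":0,"wy":0,"wz":0,"fingers":0.0},{"x":0,"y":0,"z":0,"wx":0,"wy":0,"wz":0,"fingers":0.0},{"x":0,"y":0,"z":0,"wx":0,"wy":0,"wz":0,"fingers":0.0},{"x":0,"y":0,"z":0,"wx":0,"wy":0,"wz":0,"fingers":0.0}]' 30;  python3 plan.py 524 -17.8 8 -2.1
```

```text
time_s: 13.68
tcp_pos: [0.5257, -0.0177, -0.0213]
orientation: [0.49, -0.509, 0.51, -0.49]
ft_force: [0.0, 1.1, 3.4]
finger_gap: 0.0118
wy -0.002 then x 0.0002 y 0.0014 z -0.0016
tcp [525.7 -17.7   9.4] jaw -2.23 tilt 0.04 gap 0.0118 F [0.  1.1 3.4] q6 -0.09 t 13.675
```

```bash
python3 -m creep '[{"x":0,"y":-0.02,"z":0,"wx":0,"wy":0,"wz":0,"fingers":0.0},{"x":0,"y":0,"z":0,"wx":0,"wy":0.077,"wz":0,"fingers":0.0},{"x":0,"y":0,"z":0,"wx":0,"wy":0,"wz":0,"fingers":0.0},{"x":0,"y":0,"z":0,"wx":0,"wy":0,"wz":0,"fingers":0.0}]' 30;  python3 plan.py 592.5 25.2 10 -6.6; python3 look.py i
python3 - <<'E'
import cv2
s=cv2.imread('pics/i_side.png')[130:270,180:330]
cv2.imwrite('pics/i2.png',cv2.resize(s,None,fx=5,fy=4.2,interpolation=cv2.INTER_CUBIC))
E
```

```text
time_s: 14.18
tcp_pos: [0.5248, -0.0176, -0.0023]
orientation: [-0.471, 0.528, -0.528, 0.47]
ft_force: [0.3, -0.5, -1.5]
finger_gap: 0.0116
wy 0.001 then x -0.0503 y 0.0184 z 0.0623
tcp [524.8 -17.6  28.4] jaw -6.55 tilt 0.05 gap 0.0116 F [ 0.3 -0.5 -1.5] q6 -0.02 t 14.175
```

View pics/i2.png

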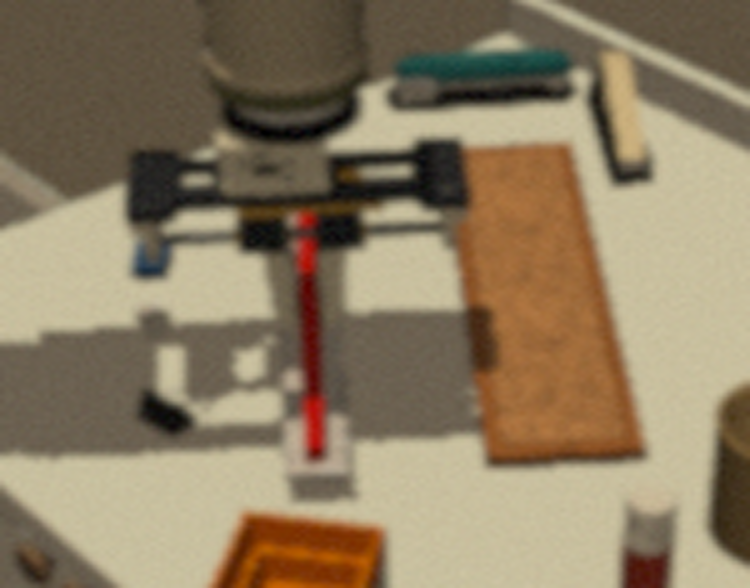

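```bash
python3 -m creep '[{"x":-0.0125,"y":0,"z":0.0155,"wx":0,"wy":0,"wz":0,"fingers":0.0},{"x":-0.0125,"y":0,"z":0.0155,"wx":0,"wy":0,"wz":0,"fingers":0.0},{"x":-0.0125,"y":0,"z":0.0155,"wx":0,"wy":0,"wz":0,"fingers":0.0},{"x":-0.0128,"y":0,"z":0.0155,"wx":0,"wy":0,"wz":0,"fingers":0.0},{"x":0,"y":0,"z":0,"wx":0,"wy":0,"wz":0,"fingers":0.0},{"x":0,"y":0.015,"z":0,"wx":0,"wy":0,"wz":0,"fingers":0.0},{"x":0,"y":0,"z":0,"wx":0,"wy":0,"wz":0,"fingers":0.0},{"x":0,"y":0,"z":0,"wx":0,"wy":0,"wz":0,"fingers":0.0}]' 30;  python3 plan.py 592.5 25.2 10 -6.6; python3 look.py j
python3 - <<'E'
import cv2
s=cv2.imread('pics/j_side.png')[130:270,180:330]
cv2.imwrite('pics/j2.png',cv2.resize(s,None,fx=5,fy=4.2,interpolation=cv2.INTER_CUBIC))
s=cv2.imread('pics/j_top.png')[150:270,170:330]
cv2.imwrite('pics/j1.png',cv2.resize(s,None,fx=5,fy=5,interpolation=cv2.INTER_CUBIC))
E
```

```text
time_s: 15.28
tcp_pos: [0.5918, 0.0248, -0.0174]
orientation: [-0.47, 0.529, -0.528, 0.47]
ft_force: [0.1, -0.6, -1.1]
finger_gap: 0.0114
wy -0.001 then x -0.0004 y 0.0033 z 0.0007
tcp [591.8  24.8  13.3] jaw -6.67 tilt 0.08 gap 0.0114 F [ 0.1 -0.6 -1.1] q6 0.07 t 15.275
```

View pics/j2.png

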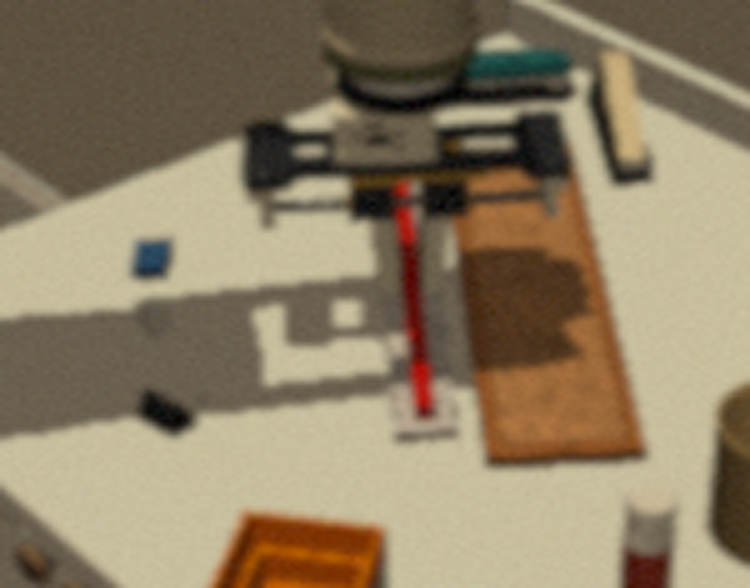

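View pics/j1.png

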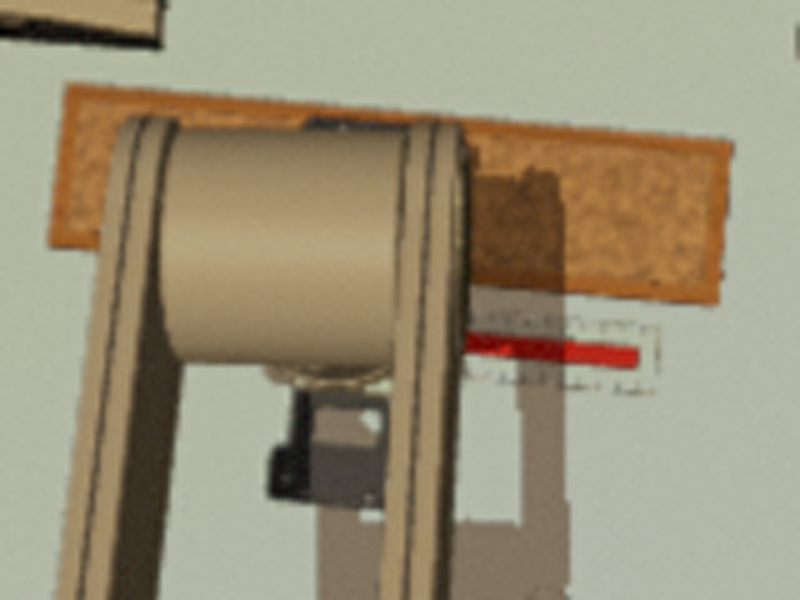

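Ruler is held parallel to the board's front edge (ridge at (550,345) in the top crop, edge at (600,295)). Lowering it, then creeping towards the edge.

```bash
python3 -m creep '[{"x":0,"y":0.0028,"z":0,"wx":0,"wy":0,"wz":0,"fingers":0.0},{"x":0,"y":0,"z":0.003,"wx":0,"wy":0,"wz":0,"fingers":0.0},{"x":0,"y":0,"z":0.003,"wx":0,"wy":0,"wz":0,"fingers":0.0},{"x":0,"y":0,"z":0,"wx":0,"wy":0,"wz":0,"fingers":0.0}]' 30;  python3 plan.py 604.4 23.8 10 -6.6;python3 -m creep '[{"x":0,"y":0,"z":0.0015,"wx":0,"wy":0,"wz":0,"fingers":0.0},{"x":0,"y":0,"z":0,"wx":0,"wy":0,"wz":0,"fingers":0.0}]'|grep -E 'tcp|ft_';python3 -m creep '[{"x":0,"y":0,"z":0.0015,"wx":0,"wy":0,"wz":0,"fingers":0.0},{"x":0,"y":0,"z":0,"wx":0,"wy":0,"wz":0,"fingers":0.0}]'|grep -E 'tcp|ft_'
```

```text
time_s: 15.88
tcp_pos: [0.5991, 0.0244, -0.0195]
orientation: [0.47, -0.528, 0.528, -0.47]
ft_force: [-1.2, -0.3, -1.7]
finger_gap: 0.0121
wy -0.001 then x -0.0000 y 0.0012 z 0.0054
tcp [599.1  24.4  11.2] jaw -6.65 tilt 0.02 gap 0.0121 F [-1.2 -0.3 -1.7] q6 0.07 t 15.875
tcp_pos: [0.6002, 0.0243, -0.0196]
ft_force: [0.3, 0.3, -1.2]
tcp_pos: [0.6018, 0.0241, -0.0196]
ft_force: [0.1, -0.3, -1.1]
```

```bash
python3 -m creep '[{"x":0,"y":0,"z":0.0015,"wx":0,"wy":0,"wz":0,"fingers":0.0},{"x":0,"y":0,"z":0,"wx":0,"wy":0,"wz":0,"fingers":0.0}]'|grep -E 'tcp|ft_';python3 -m creep '[{"x":0,"y":0,"z":0.001,"wx":0,"wy":0,"wz":0,"fingers":0.0},{"x":0,"y":0,"z":0,"wx":0,"wy":0,"wz":0,"fingers":0.0}]'|grep -E 'tcp|ft_';python3 -m creep '[{"x":0,"y":0,"z":0.001,"wx":0,"wy":0,"wz":0,"fingers":0.0},{"x":0,"y":0,"z":0,"wx":0,"wy":0,"wz":0,"fingers":0.0}]'|grep -E 'tcp|ft_'
```

```text
tcp_pos: [0.6032, 0.0239, -0.0196]
ft_force: [-0.3, 0.2, -1.0]
tcp_pos: [0.6042, 0.0238, -0.0196]
ft_force: [-0.1, -0.5, -1.3]
tcp_pos: [0.6052, 0.0237, -0.0196]
ft_force: [0.1, 0.4, -0.7]
```

```bash
python3 -m creep '[{"x":0,"y":0,"z":0.001,"wx":0,"wy":0,"wz":0,"fingers":0.0},{"x":0,"y":0,"z":0,"wx":0,"wy":0,"wz":0,"fingers":0.0}]'|grep -E 'tcp|ft_';python3 -m creep '[{"x":0,"y":0,"z":0.001,"wx":0,"wy":0,"wz":0,"fingers":0.0},{"x":0,"y":0,"z":0,"wx":0,"wy":0,"wz":0,"fingers":0.0}]'|grep -E 'tcp|ft_';python3 -m creep '[{"x":0,"y":0,"z":0.001,"wx":0,"wy":0,"wz":0,"fingers":0.0},{"x":0,"y":0,"z":0,"wx":0,"wy":0,"wz":0,"fingers":0.0}]'|grep -E 'tcp|ft_'; python3 look.py k
python3 - <<'E'
import cv2
s=cv2.imread('pics/k_side.png')[160:250,220:310]
cv2.imwrite('pics/k2.png',cv2.resize(s,None,fx=6,fy=6,interpolation=cv2.INTER_CUBIC))
E
```

```text
tcp_pos: [0.6056, 0.0237, -0.0198]
ft_force: [-2.4, 0.5, 1.1]
tcp_pos: [0.6056, 0.0236, -0.0201]
ft_force: [-7.0, 0.5, 2.6]
tcp_pos: [0.6055, 0.0237, -0.0205]
ft_force: [-9.8, 0.9, 4.4]
```

View pics/k2.png

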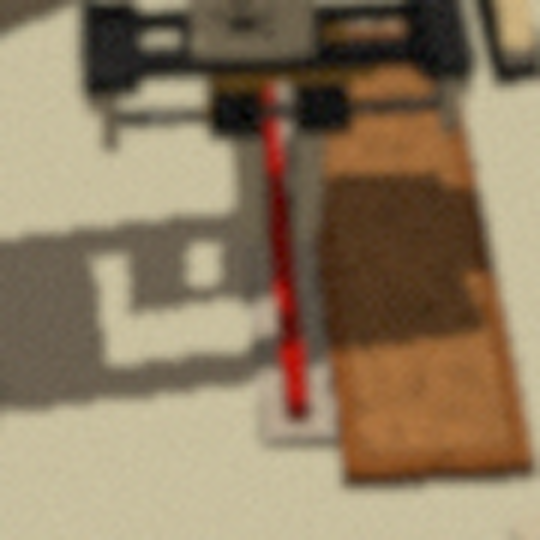

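```bash
python3 -m creep '[{"x":0,"y":0.0005,"z":-0.0018,"wx":0,"wy":0,"wz":0,"fingers":0.0},{"x":0,"y":0.0005,"z":0,"wx":0,"wy":0,"wz":0,"fingers":0.0},{"x":0,"y":0,"z":0,"wx":0,"wy":0,"wz":0,"fingers":0.016},{"x":0,"y":0,"z":0,"wx":0,"wy":0,"wz":0,"fingers":0.016},{"x":0,"y":0,"z":0,"wx":0,"wy":0,"wz":0,"fingers":0.016},{"x":0,"y":0,"z":0,"wx":0,"wy":0,"wz":0,"fingers":0.016}]'; python3 plan.py 604.4 23.8 10 -6.6
```

```text
time_s: 18.73
tcp_pos: [0.6066, 0.0235, -0.0205]
orientation: [0.47, -0.528, 0.528, -0.47]
ft_force: [1.1, -0.7, -0.1]
finger_gap: 0.0163
wy -0.001 then x -0.0000 y 0.0002 z -0.0022
tcp [606.6  23.5  10.2] jaw -6.65 tilt 0.03 gap 0.0163 F [ 1.1 -0.7 -0.1] q6 0.07 t 18.725
```

```bash
python3 -m creep '[{"x":0,"y":-0.006,"z":-0.001,"wx":0,"wy":0,"wz":0,"fingers":0.016},{"x":0,"y":-0.006,"z":0,"wx":0,"wy":0,"wz":0,"fingers":0.016},{"x":0,"y":-0.03,"z":0,"wx":0,"wy":0,"wz":0,"fingers":0.016},{"x":0,"y":-0.05,"z":-0.04,"wx":0,"wy":0,"wz":0,"fingers":0.016},{"x":0.06,"y":-0.01,"z":-0.03,"wx":0,"wy":0,"wz":0,"fingers":0.05},{"x":0.06,"y":0,"z":-0.03,"wx":0,"wy":0,"wz":0,"fingers":0.085},{"x":0.06,"y":0,"z":-0.0,"wx":0,"wy":0,"wz":0,"fingers":0.085},{"x":0.06,"y":0,"z":-0.0,"wx":0,"wy":0,"wz":0,"fingers":0.085},{"x":0.05,"y":0,"z":-0.0,"wx":0,"wy":0,"wz":0,"fingers":0.085},{"x":0.0,"y":0,"z":-0.0,"wx":0,"wy":0,"wz":0,"fingers":0.085}]';python3 look.py l
cat > ana.py <<'E'
import sys
from meas import *
im=cv2.imread(f'pics/{sys.argv[1]}_top.png'); hsv=cv2.cvtColor(im,cv2.COLOR_BGR2HSV)
H,S,V=[hsv[...,i].astype(int) for i in range(3)]
def T(k,*a,**kw):
    try: print(k,rect(*a,**kw))
    except Exception as e: print(k,'none',e)
R=(170,160,330,250)
T('ruler',((H<8)|(H>172))&(S>150),.02,roi=R)
T('board',(H>=9)&(H<25)&(S>90)&(V>60),.012,roi=R)
T('eraser',(S>60),.013,roi=(190,258,240,295))
T('clip',(V<80),.015,roi=(255,258,310,300))
T('orange',(H>10)&(H<28)&(S>200),.110,roi=(350,225,410,280))
T('whiteZ',(H>10)&(H<28)&(S>200),.110,roi=(350,225,410,280))
E
python3 ana.py l; python3 plan.py 480 -318 150 -22
```

```text
time_s: 19.98
tcp_pos: [0.4783, -0.2482, 0.0802]
orientation: [0.469, -0.529, 0.53, -0.469]
ft_force: [0.4, 0.8, -0.2]
finger_gap: 0.0715
ruler {'c': (604.5, 24.5), 'size': (276.3, 10.1), 'yaw': -6.65, 'cen': array([604.4,  24. ]), 'pcayaw': np.float64(-6.55), 'n': 383}
board {'c': (667.0, 16.7), 'size': (359.0, 89.4), 'yaw': -6.56, 'cen': array([666.9,  16.6]), 'pcayaw': np.float64(-6.56), 'n': 4456}
eraser {'c': (417.6, 76.2), 'size': (31.9, 20.0), 'yaw': -10.82, 'cen': array([417.6,  76. ]), 'pcayaw': np.float64(-11.91), 'n': 95}
clip {'c': (432.4, -73.4), 'size': (28.6, 15.8), 'yaw': 38.94, 'cen': array([432.5, -73.6]), 'pcayaw': np.float64(37.27), 'n': 68}
orange none attempt to get argmax of an empty sequence
whiteZ none attempt to get argmax of an empty sequence
wy 0.266 then x 0.0673 y -0.0396 z 0.0286
tcp [ 478.7 -244.9  110.4] jaw -6.73 tilt 0.02 gap 0.0797 F [-0.1 -0.9  0.1] q6 -0.45 t 20.075
```

View pics/l_top.png

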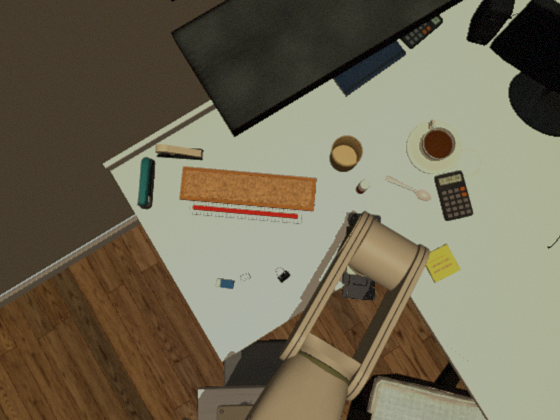

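The ruler now sits flush: in the board frame its x is -63.0 mm and the yaw matches. The eraser got knocked aside, to about (226,284). Next is the orange tray.

```bash
python3 -m creep '[{"x":0,"y":-0.05,"z":0,"wx":0,"wy":0,"wz":0,"fingers":0.093},{"x":0,"y":0,"z":0,"wx":0,"wy":0.133,"wz":0,"fingers":0.093},{"x":0,"y":0,"z":0,"wx":0,"wy":0.133,"wz":0,"fingers":0.093},{"x":0.034,"y":0,"z":0.0145,"wx":0,"wy":0,"wz":0,"fingers":0.093},{"x":0.034,"y":0,"z":0.0145,"wx":0,"wy":0,"wz":0,"fingers":0.093},{"x":0,"y":0,"z":0,"wx":0,"wy":0,"wz":0,"fingers":0.093},{"x":0,"y":0,"z":0,"wx":0,"wy":0,"wz":0,"fingers":0.093}]'; python3 plan.py 480.3 -318.5 88 -22.2; python3 look.py m
python3 - <<'E'
import cv2
s=cv2.imread('pics/m_side.png')[180:330,180:340]
cv2.imwrite('pics/m2.png',cv2.resize(s,None,fx=4.8,fy=3.9,interpolation=cv2.INTER_CUBIC))
E
```

```text
time_s: 20.95
tcp_pos: [0.4807, -0.3169, 0.1292]
orientation: [-0.396, 0.586, -0.585, 0.396]
ft_force: [-0.2, 0.2, 0.2]
finger_gap: 0.0931
wy 0.007 then x 0.0016 y 0.0719 z 0.0003
tcp [ 480.7 -316.9  159.9] jaw -21.82 tilt 0.05 gap 0.0931 F [-0.2  0.2  0.2] q6 -0.29 t 20.95
```

View pics/m2.png

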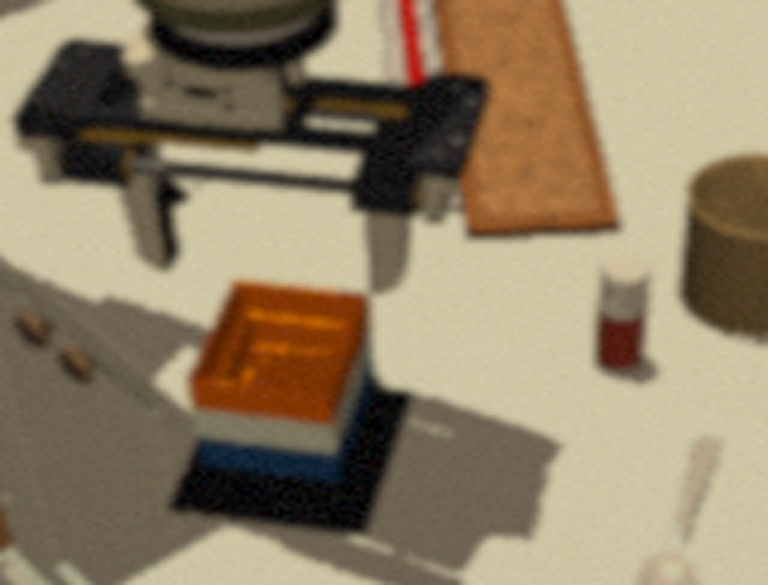

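```bash
python3 -m creep '[{"x":0.0016,"y":0.02,"z":0,"wx":0,"wy":0.006,"wz":0,"fingers":0.093},{"x":0,"y":0.02,"z":0,"wx":0,"wy":0,"wz":0,"fingers":0.093},{"x":0,"y":0.01,"z":0,"wx":0,"wy":0,"wz":0,"fingers":0.093},{"x":0,"y":0,"z":0,"wx":0,"wy":0,"wz":0,"fingers":0.093}]'|grep ft_;python3 -m creep '[{"x":0,"y":0.01,"z":0,"wx":0,"wy":0,"wz":0,"fingers":0.093},{"x":0,"y":0.01,"z":0,"wx":0,"wy":0,"wz":0,"fingers":0.093},{"x":0,"y":0,"z":0,"wx":0,"wy":0,"wz":0,"fingers":0.093}]'; python3 plan.py 480.3 -318.5 89 -22.2
```

```text
ft_force: [-0.8, 0.2, 0.4]
time_s: 21.92
tcp_pos: [0.479, -0.3196, 0.0581]
orientation: [-0.394, 0.588, -0.586, 0.394]
ft_force: [-0.5, -0.1, -0.4]
finger_gap: 0.0929
wy -0.001 then x -0.0015 y -0.0002 z 0.0008
tcp [ 479.  -319.6   88.8] jaw -22.23 tilt 0.11 gap 0.0929 F [-0.5 -0.1 -0.4] q6 -0.29 t 21.925
```

```bash
python3 -m creep '[{"x":0,"y":0,"z":0,"wx":0,"wy":0,"wz":0,"fingers":0.05},{"x":0,"y":0,"z":0,"wx":0,"wy":0,"wz":0,"fingers":0.05},{"x":0,"y":0,"z":0,"wx":0,"wy":0,"wz":0,"fingers":0.05},{"x":0,"y":0,"z":0,"wx":0,"wy":0,"wz":0,"fingers":0.05},{"x":0,"y":0,"z":0,"wx":0,"wy":0,"wz":0,"fingers":0.05}]' 35; python3 plan.py 480.3 -318.5 89 -22.2
```

```text
time_s: 22.55
tcp_pos: [0.4798, -0.3202, 0.0598]
orientation: [0.394, -0.587, 0.587, -0.394]
ft_force: [-1.0, 0.5, 4.2]
finger_gap: 0.0675
wy -0.001 then x -0.0018 y 0.0015 z -0.0002
tcp [ 479.8 -320.2   90.5] jaw -22.23 tilt 0.02 gap 0.0675 F [-1.   0.5  4.2] q6 -0.29 t 22.55
```

```bash
python3 -m creep '[{"x":0,"y":-0.004,"z":0,"wx":0,"wy":0,"wz":0,"fingers":0.05},{"x":0,"y":-0.004,"z":0,"wx":0,"wy":0,"wz":0,"fingers":0.05},{"x":0,"y":0,"z":0,"wx":0,"wy":0,"wz":0,"fingers":0.05}]'; python3 plan.py 480.3 -318.5 89 -22.2;python3 -m creep '[{"x":0,"y":-0.005,"z":0,"wx":0,"wy":0,"wz":0,"fingers":0.05},{"x":0,"y":-0.005,"z":0,"wx":0,"wy":0,"wz":0,"fingers":0.05},{"x":0,"y":0,"z":0,"wx":0,"wy":0,"wz":0,"fingers":0.05}]'; python3 plan.py 480.3 -318.5 89 -22.2; python3 look.py n
python3 - <<'E'
import cv2
s=cv2.imread('pics/n_side.png')[180:330,180:340]
cv2.imwrite('pics/n2.png',cv2.resize(s,None,fx=4.8,fy=3.9,interpolation=cv2.INTER_CUBIC))
E
```

```text
time_s: 22.92
tcp_pos: [0.4794, -0.3199, 0.0675]
orientation: [-0.394, 0.587, -0.587, 0.394]
ft_force: [-2.2, 1.8, 0.3]
finger_gap: 0.068
wy -0.000 then x -0.0017 y 0.0092 z 0.0003
tcp [ 479.4 -319.9   98.2] jaw -22.23 tilt 0.05 gap 0.068 F [-2.2  1.8  0.3] q6 -0.29 t 22.925
time_s: 23.3
tcp_pos: [0.4806, -0.3207, 0.0787]
orientation: [0.394, -0.586, 0.588, -0.395]
ft_force: [-0.2, -0.4, -1.5]
finger_gap: 0.0674
wy -0.001 then x -0.0019 y 0.0204 z -0.0011
tcp [ 480.6 -320.7  109.4] jaw -22.23 tilt 0.14 gap 0.0674 F [-0.2 -0.4 -1.5] q6 -0.29 t 23.3
```

View pics/n2.png

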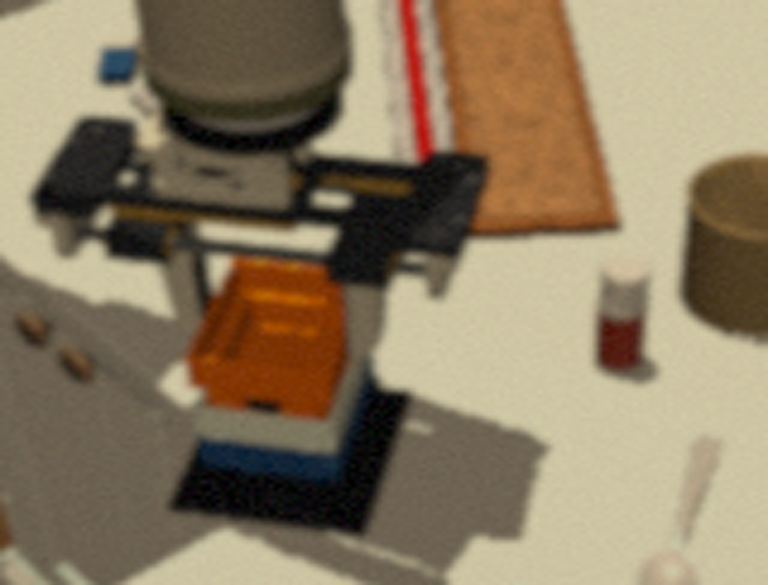

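Orange is lifting alone (its foot shows above the white collar at about (265,400)). Continuing straight up.

```bash
python3 -m creep '[{"x":0,"y":-0.006,"z":0,"wx":0,"wy":0,"wz":0,"fingers":0.05},{"x":0,"y":-0.01,"z":0,"wx":0,"wy":0,"wz":0,"fingers":0.05},{"x":0,"y":-0.02,"z":0,"wx":0,"wy":0,"wz":0,"fingers":0.05},{"x":0,"y":-0.02,"z":0,"wx":0,"wy":0,"wz":0,"fingers":0.05},{"x":0,"y":-0.02,"z":0,"wx":0,"wy":0,"wz":0,"fingers":0.05},{"x":0,"y":0,"z":0,"wx":0,"wy":0,"wz":0,"fingers":0.05}]'; python3 plan.py 568.6 123.6 89 -6.6;python3 look.py o
python3 - <<'E'
import cv2
s=cv2.imread('pics/o_side.png')[180:330,180:340]
cv2.imwrite('pics/o2.png',cv2.resize(s,None,fx=4.8,fy=3.9,interpolation=cv2.INTER_CUBIC))
E
```

```text
time_s: 24.15
tcp_pos: [0.4812, -0.3212, 0.1566]
orientation: [0.394, -0.585, 0.589, -0.395]
ft_force: [0.7, -0.0, -0.6]
finger_gap: 0.0676
wy -0.273 then x -0.4519 y 0.0983 z 0.0357
tcp [ 481.2 -321.2  187.3] jaw -22.23 tilt 0.28 gap 0.0676 F [ 0.7 -0.  -0.6] q6 -0.29 t 24.15
```

View pics/o2.png

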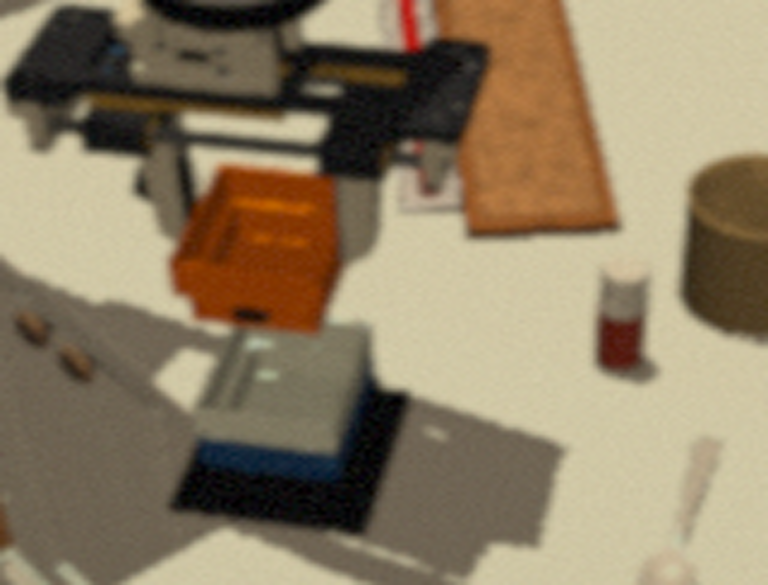

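```bash
python3 -m creep '[{"x":0,"y":0,"z":0,"wx":0,"wy":-0.137,"wz":0,"fingers":0.05},{"x":0,"y":0,"z":0,"wx":0,"wy":-0.136,"wz":0,"fingers":0.05},{"x":-0.05,"y":0,"z":0.003,"wx":0,"wy":0,"wz":0,"fingers":0.05},{"x":-0.05,"y":0,"z":0.003,"wx":0,"wy":0,"wz":0,"fingers":0.05},{"x":-0.05,"y":0,"z":0.003,"wx":0,"wy":0,"wz":0,"fingers":0.05},{"x":-0.05,"y":0,"z":0.003,"wx":0,"wy":0,"wz":0,"fingers":0.05},{"x":-0.05,"y":0,"z":0.003,"wx":0,"wy":0,"wz":0,"fingers":0.05},{"x":-0.05,"y":0,"z":0.003,"wx":0,"wy":0,"wz":0,"fingers":0.05},{"x":-0.05,"y":0.02,"z":0.003,"wx":0,"wy":0,"wz":0,"fingers":0.05},{"x":-0.05,"y":0.02,"z":0.003,"wx":0,"wy":0,"wz":0,"fingers":0.05}]'; python3 plan.py 560.7 124.5 60 -6.6
```

```text
time_s: 25.5
tcp_pos: [0.549, 0.0762, 0.1119]
orientation: [-0.471, 0.528, -0.528, 0.47]
ft_force: [0.3, 0.2, -1.1]
finger_gap: 0.0676
wy 0.000 then x -0.0494 y 0.0826 z 0.0061
tcp [549.   76.2 142.6] jaw -6.59 tilt 0.06 gap 0.0676 F [ 0.3  0.2 -1.1] q6 0.16 t 25.5
```

```bash
python3 -m creep '[{"x":-0.025,"y":0.02,"z":0.003,"wx":0,"wy":0,"wz":0,"fingers":0.05},{"x":-0.0244,"y":0.03,"z":0.003,"wx":0,"wy":0,"wz":0,"fingers":0.05},{"x":0,"y":0.03,"z":0,"wx":0,"wy":0,"wz":0,"fingers":0.05},{"x":0,"y":0.015,"z":0,"wx":0,"wy":0,"wz":0,"fingers":0.05},{"x":0,"y":0,"z":0,"wx":0,"wy":0,"wz":0,"fingers":0.05},{"x":0,"y":0,"z":0,"wx":0,"wy":0,"wz":0,"fingers":0.05}]'; python3 plan.py 560.7 124.5 32 -6.6;python3 look.py p
python3 - <<'E'
import cv2
s=cv2.imread('pics/p_side.png')[110:240,190:330]
cv2.imwrite('pics/p2.png',cv2.resize(s,None,fx=5,fy=4.5,interpolation=cv2.INTER_CUBIC))
E
```

```text
time_s: 26.25
tcp_pos: [0.562, 0.1227, 0.0195]
orientation: [0.47, -0.528, 0.528, -0.471]
ft_force: [0.5, -0.2, -1.1]
finger_gap: 0.0681
wy -0.000 then x -0.0017 y 0.0182 z -0.0015
tcp [562.  122.7  50.2] jaw -6.63 tilt 0.09 gap 0.0681 F [ 0.5 -0.2 -1.1] q6 0.24 t 26.25
```

View pics/p2.png

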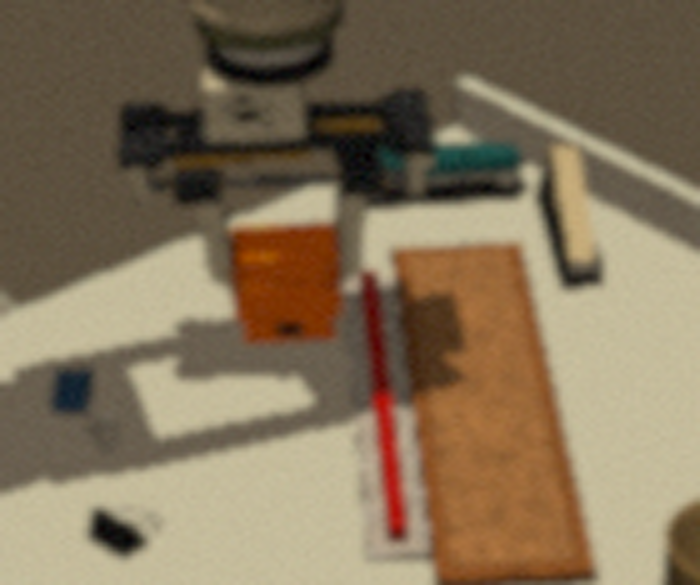

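```bash
python3 -m creep '[{"x":0,"y":0.008,"z":0,"wx":0,"wy":0,"wz":0,"fingers":0.05},{"x":0,"y":0.008,"z":0,"wx":0,"wy":0,"wz":0,"fingers":0.05},{"x":0,"y":0,"z":0.003,"wx":0,"wy":0,"wz":0,"fingers":0.05},{"x":0,"y":0,"z":0,"wx":0,"wy":0,"wz":0,"fingers":0.05},{"x":0,"y":0,"z":0,"wx":0,"wy":0,"wz":0,"fingers":0.05}]'; python3 plan.py 569.5 123.6 32 -6.6; python3 -m creep '[{"x":0,"y":0.001,"z":0,"wx":0,"wy":0,"wz":0,"fingers":0.05},{"x":0,"y":0,"z":0,"wx":0,"wy":0,"wz":0,"fingers":0.05}]'|grep -E 'tcp|ft'; python3 -m creep '[{"x":0,"y":0.001,"z":0,"wx":0,"wy":0,"wz":0,"fingers":0.05},{"x":0,"y":0,"z":0,"wx":0,"wy":0,"wz":0,"fingers":0.05}]'|grep -E 'tcp|ft'
```

```text
time_s: 26.98
tcp_pos: [0.5643, 0.1226, 0.0026]
orientation: [0.47, -0.528, 0.528, -0.471]
ft_force: [-0.1, 0.4, -0.9]
finger_gap: 0.0675
wy 0.000 then x -0.0016 y 0.0013 z 0.0050
tcp [564.3 122.6  33.3] jaw -6.59 tilt 0.02 gap 0.0675 F [-0.1  0.4 -0.9] q6 0.24 t 26.975
tcp_pos: [0.564, 0.1226, 0.0013]
ft_force: [0.5, 0.3, -0.8]
tcp_pos: [0.564, 0.1226, 0.0003]
ft_force: [1.3, -0.3, -0.9]
```

```bash
python3 -m creep '[{"x":0,"y":0,"z":0.002,"wx":0,"wy":0,"wz":0,"fingers":0.05},{"x":0,"y":0,"z":0,"wx":0,"wy":0,"wz":0,"fingers":0.05}]'|grep -E 'tcp|ft'; python3 -m creep '[{"x":0,"y":0,"z":0.0015,"wx":0,"wy":0,"wz":0,"fingers":0.05},{"x":0,"y":0,"z":0,"wx":0,"wy":0,"wz":0,"fingers":0.05}]'|grep -E 'tcp|ft'; python3 -m creep '[{"x":0,"y":0,"z":0.001,"wx":0,"wy":0,"wz":0,"fingers":0.05},{"x":0,"y":0,"z":0,"wx":0,"wy":0,"wz":0,"fingers":0.05}]'|grep -E 'tcp|ft'; python3 -m creep '[{"x":0,"y":0,"z":0.001,"wx":0,"wy":0,"wz":0,"fingers":0.05},{"x":0,"y":0,"z":0,"wx":0,"wy":0,"wz":0,"fingers":0.05}]'|grep -E 'tcp|ft'
```

```text
tcp_pos: [0.5663, 0.1223, 0.0005]
ft_force: [-0.4, 0.6, -1.4]
tcp_pos: [0.5677, 0.1221, 0.0004]
ft_force: [0.5, -0.8, -2.2]
tcp_pos: [0.5686, 0.1221, 0.0004]
ft_force: [0.6, 0.1, -2.2]
tcp_pos: [0.5696, 0.1219, 0.0004]
ft_force: [0.0, 0.2, -0.7]
```

```bash
python3 -m creep '[{"x":0,"y":0,"z":0.001,"wx":0,"wy":0,"wz":0,"fingers":0.05},{"x":0,"y":0,"z":0,"wx":0,"wy":0,"wz":0,"fingers":0.05}]'|grep -E 'tcp|ft'; python3 -m creep '[{"x":0,"y":0,"z":0.001,"wx":0,"wy":0,"wz":0,"fingers":0.05},{"x":0,"y":0,"z":0,"wx":0,"wy":0,"wz":0,"fingers":0.05}]'|grep -E 'tcp|ft'
```

```text
tcp_pos: [0.5697, 0.1219, 0.0001]
ft_force: [-5.3, 0.2, 1.0]
tcp_pos: [0.5698, 0.1218, -0.0001]
ft_force: [-9.0, 1.2, 4.3]
```

```bash
python3 -m creep '[{"x":0,"y":0,"z":-0.0012,"wx":0,"wy":0,"wz":0,"fingers":0.05},{"x":0,"y":0.001,"z":0,"wx":0,"wy":0,"wz":0,"fingers":0.05},{"x":0,"y":0,"z":0,"wx":0,"wy":0,"wz":0,"fingers":0.05}]'|grep -E 'tcp|ft';python3 -m creep '[{"x":0,"y":0.0005,"z":0,"wx":0,"wy":0,"wz":0,"fingers":0.05},{"x":0,"y":0,"z":0,"wx":0,"wy":0,"wz":0,"fingers":0.05}]'|grep -E 'tcp|ft'; python3 look.py q
python3 - <<'E'
import cv2
s=cv2.imread('pics/q_side.png')[110:240,190:330]
cv2.imwrite('pics/q2.png',cv2.resize(s,None,fx=5,fy=4.5,interpolation=cv2.INTER_CUBIC))
E
```

```text
tcp_pos: [0.5698, 0.1219, -0.0002]
ft_force: [-8.0, 0.1, 6.8]
tcp_pos: [0.5698, 0.1219, -0.0002]
ft_force: [-11.4, -1.4, 11.7]
```

View pics/q2.png

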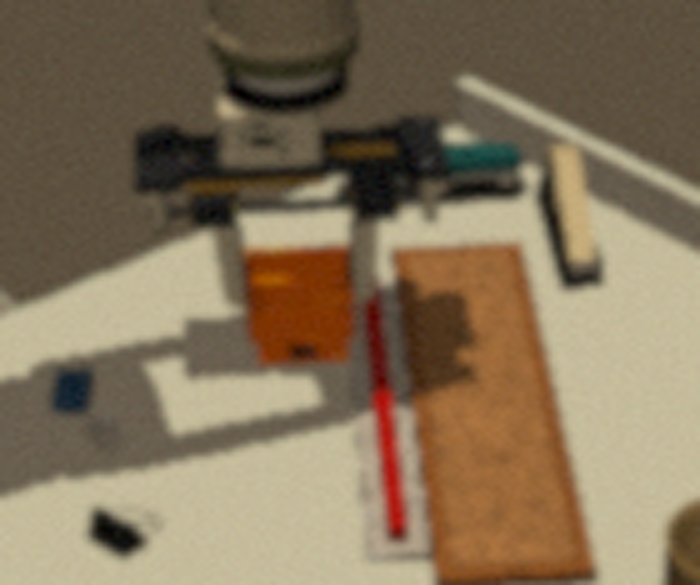

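```bash
python3 -m creep '[{"x":0,"y":-0.001,"z":-0.0005,"wx":0,"wy":0,"wz":0,"fingers":0.05},{"x":0,"y":0,"z":0,"wx":0,"wy":0,"wz":0,"fingers":0.05},{"x":0,"y":0,"z":0,"wx":0,"wy":0,"wz":0,"fingers":0.088},{"x":0,"y":0,"z":0,"wx":0,"wy":0,"wz":0,"fingers":0.088},{"x":0,"y":0,"z":0,"wx":0,"wy":0,"wz":0,"fingers":0.088},{"x":0,"y":-0.01,"z":0,"wx":0,"wy":0,"wz":0,"fingers":0.093},{"x":0,"y":-0.03,"z":0,"wx":0,"wy":0,"wz":0,"fingers":0.093},{"x":0,"y":-0.05,"z":0,"wx":0,"wy":0,"wz":0,"fingers":0.093},{"x":0,"y":-0.06,"z":0,"wx":0,"wy":0,"wz":0,"fingers":0.093},{"x":0.05,"y":0,"z":-0.01,"wx":0,"wy":0,"wz":0,"fingers":0.093}]'; python3 -m creep '[{"x":0.055,"y":0,"z":-0.01,"wx":0,"wy":0.136,"wz":0,"fingers":0.093},{"x":0.055,"y":0,"z":-0.01,"wx":0,"wy":0.136,"wz":0,"fingers":0.093},{"x":0.055,"y":0,"z":0,"wx":0,"wy":0,"wz":0,"fingers":0.093},{"x":0.055,"y":0,"z":0,"wx":0,"wy":0,"wz":0,"fingers":0.093},{"x":0.055,"y":0,"z":0,"wx":0,"wy":0,"wz":0,"fingers":0.093},{"x":0.055,"y":0,"z":0,"wx":0,"wy":0,"wz":0,"fingers":0.093},{"x":0.0,"y":0,"z":0,"wx":0,"wy":0,"wz":0,"fingers":0.093}]'; python3 look.py r;python3 plan.py 480.3 -319.5 120 -22.2;
```

```text
time_s: 30.95
tcp_pos: [0.559, 0.0752, 0.1579]
orientation: [0.468, -0.524, 0.53, -0.475]
ft_force: [0.1, -1.0, -0.6]
finger_gap: 0.093
time_s: 31.82
tcp_pos: [0.4303, -0.2379, 0.1508]
orientation: [0.393, -0.587, 0.588, -0.393]
ft_force: [-0.6, 0.8, -0.0]
finger_gap: 0.0932
wy -0.001 then x 0.0599 y 0.0612 z 0.0770
tcp [ 431.6 -234.9  181.2] jaw -22.28 tilt 0.05 gap 0.0932 F [0.1 0.7 0.3] q6 -0.21 t 31.925
```

View pics/r_top.png

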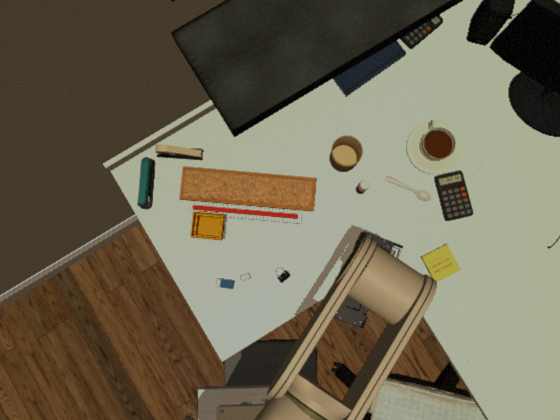

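View pics/r_side.png

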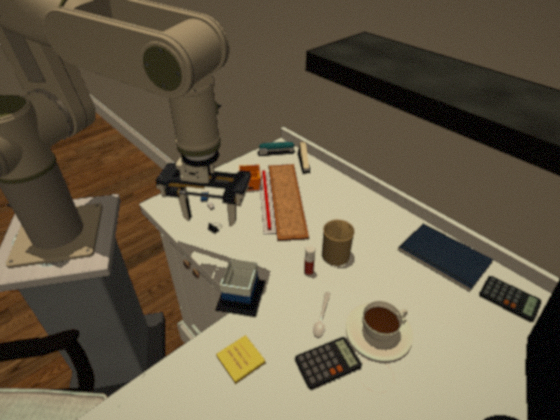

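```bash
cat >> ana.py <<'E'
T('orange50',(H>10)&(H<28)&(S>200)&(V>60),.050,roi=(180,206,240,250))
def fr(P,Q,yaw):
    a=np.radians(yaw); d=np.array(P)-np.array(Q); return (d@[np.cos(a),np.sin(a)]).round(1),(d@[-np.sin(a),np.cos(a)]).round(1)
r=rect(((H<8)|(H>172))&(S>150),.02,roi=R)
for k,m,roi in (('orange',(H>10)&(H<28)&(S>200)&(V>60),(180,212,240,250)),('blue',(H>95)&(H<125)&(S>110),(170,200,330,258))):
    try:
        t=rect(m,.050,roi=roi); print(k,fr(t['c'],r['c'],r['yaw']),fr(t['cen'],r['cen'],r['pcayaw']),t['yaw'])
    except Exception as e: print(k,e)
E
python3 ana.py r
```

```text
ruler {'c': (604.4, 24.5), 'size': (276.2, 10.6), 'yaw': -6.6, 'cen': array([604.3,  23.3]), 'pcayaw': np.float64(-6.53), 'n': 388}
board {'c': (667.1, 16.8), 'size': (358.8, 89.4), 'yaw': -6.59, 'cen': array([666.9,  16.5]), 'pcayaw': np.float64(-6.57), 'n': 4459}
eraser {'c': (417.6, 76.4), 'size': (31.9, 20.3), 'yaw': -12.27, 'cen': array([417.4,  75.9]), 'pcayaw': np.float64(-13.19), 'n': 96}
clip {'c': (432.4, -73.4), 'size': (28.6, 15.8), 'yaw': 38.94, 'cen': array([432.4, -73.5]), 'pcayaw': np.float64(36.64), 'n': 69}
orange {'c': (501.0, -251.0), 'size': (0.0, 0.0), 'yaw': 0.0, 'cen': array([ 501., -251.]), 'pcayaw': np.float64(nan), 'n': 1}
whiteZ {'c': (501.0, -251.0), 'size': (0.0, 0.0), 'yaw': 0.0, 'cen': array([ 501., -251.]), 'pcayaw': np.float64(nan), 'n': 1}
orange50 {'c': (568.7, 118.1), 'size': (78.6, 63.6), 'yaw': -6.67, 'cen': array([568.3, 118.5]), 'pcayaw': np.float64(-6.22), 'n': 739}
orange (np.float64(-46.2), np.float64(88.9)) (np.float64(-46.6), np.float64(90.5)) -6.67
blue attempt to get argmax of an empty sequencemeas.py:14: RuntimeWarning: Degrees of freedom <= 0 for slice
  M=np.cov(p2w(n,u,v,z)[:,:2].T); ev,E=np.linalg.eigh(M); d=E[:,1]; y=np.degrees(np.arctan2(-d[0],d[1])); y=(y+90)%180-90
  c *= np.true_divide(1, fact)
  c *= np.true_divide(1, fact)
```

```bash
python3 -m creep '[{"x":0.02,"y":0,"z":0.0385,"wx":0,"wy":0,"wz":0,"fingers":0.093},{"x":0.04,"y":0,"z":0.0385,"wx":0,"wy":0,"wz":0,"fingers":0.093},{"x":0,"y":0.04,"z":0,"wx":0,"wy":0,"wz":0,"fingers":0.093},{"x":0,"y":0.03,"z":0,"wx":0,"wy":0,"wz":0,"fingers":0.093},{"x":0,"y":0,"z":0,"wx":0,"wy":0,"wz":0,"fingers":0.093},{"x":0,"y":0,"z":0,"wx":0,"wy":0,"wz":0,"fingers":0.093}]'; python3 plan.py 480.3 -319.5 63 -22.2; python3 look.py s
python3 - <<'E'
import cv2
s=cv2.imread('pics/s_side.png')[180:330,180:340]
cv2.imwrite('pics/s2.png',cv2.resize(s,None,fx=4.8,fy=3.9,interpolation=cv2.INTER_CUBIC))
E
```

```text
time_s: 32.67
tcp_pos: [0.4814, -0.3187, 0.0814]
orientation: [0.395, -0.586, 0.587, -0.395]
ft_force: [0.3, 0.8, 1.1]
finger_gap: 0.0929
wy 0.002 then x 0.0011 y 0.0491 z -0.0007
tcp [ 481.4 -318.7  112.1] jaw -22.09 tilt 0.09 gap 0.0929 F [0.3 0.8 1.1] q6 -0.29 t 32.675
```

View pics/s2.png

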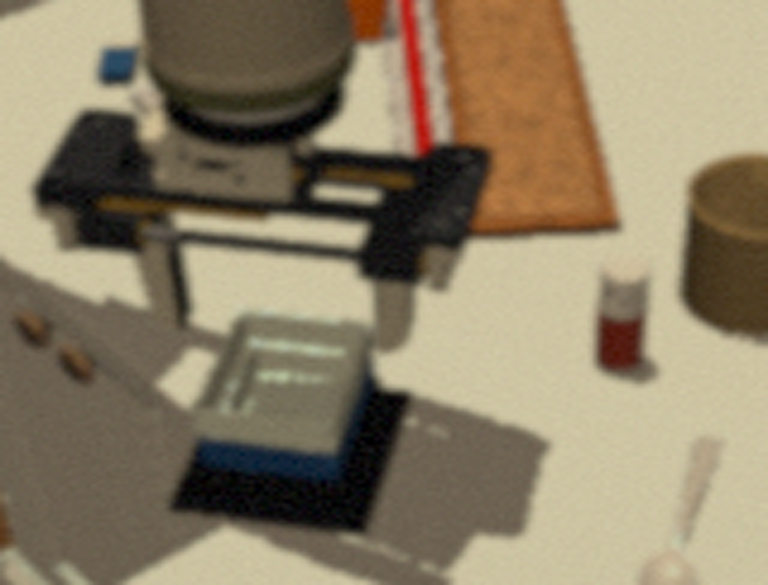

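```bash
python3 -m creep '[{"x":0.001,"y":0.02,"z":-0.0005,"wx":0,"wy":0.002,"wz":0,"fingers":0.093},{"x":0,"y":0.018,"z":0,"wx":0,"wy":0,"wz":0,"fingers":0.093},{"x":0,"y":0.01,"z":0,"wx":0,"wy":0,"wz":0,"fingers":0.093},{"x":0,"y":0,"z":0,"wx":0,"wy":0,"wz":0,"fingers":0.093},{"x":0,"y":0,"z":0,"wx":0,"wy":0,"wz":0,"fingers":0.093}]'|grep -E 'ft_|tcp'; python3 -m creep '[{"x":0,"y":0,"z":0,"wx":0,"wy":0,"wz":0,"fingers":0.05},{"x":0,"y":0,"z":0,"wx":0,"wy":0,"wz":0,"fingers":0.05},{"x":0,"y":0,"z":0,"wx":0,"wy":0,"wz":0,"fingers":0.05},{"x":0,"y":0,"z":0,"wx":0,"wy":0,"wz":0,"fingers":0.05},{"x":0,"y":0,"z":0,"wx":0,"wy":0,"wz":0,"fingers":0.05}]' 35; python3 plan.py 480.3 -319.5 63 -22.2
```

```text
tcp_pos: [0.4795, -0.3202, 0.0321]
ft_force: [-0.6, -1.3, 1.0]
time_s: 34.02
tcp_pos: [0.4796, -0.3202, 0.0322]
orientation: [0.394, -0.587, 0.587, -0.394]
ft_force: [0.5, -0.6, 2.1]
finger_gap: 0.0681
wy -0.002 then x -0.0009 y -0.0001 z 0.0004
tcp [ 479.6 -320.2   62.9] jaw -22.29 tilt 0.04 gap 0.0681 F [ 0.5 -0.6  2.1] q6 -0.29 t 34.025
```

```bash
python3 -m creep '[{"x":0,"y":-0.004,"z":0,"wx":0,"wy":0,"wz":0,"fingers":0.05},{"x":0,"y":-0.004,"z":0,"wx":0,"wy":0,"wz":0,"fingers":0.05},{"x":0,"y":-0.004,"z":0,"wx":0,"wy":0,"wz":0,"fingers":0.05},{"x":0,"y":-0.004,"z":0,"wx":0,"wy":0,"wz":0,"fingers":0.05},{"x":0,"y":-0.004,"z":0,"wx":0,"wy":0,"wz":0,"fingers":0.05},{"x":0,"y":0,"z":0,"wx":0,"wy":0,"wz":0,"fingers":0.05}]'; python3 plan.py 480.3 -319.5 63 -22.2; python3 look.py t
python3 - <<'E'
import cv2
s=cv2.imread('pics/t_side.png')[180:330,180:340]
cv2.imwrite('pics/t2.png',cv2.resize(s,None,fx=4.8,fy=3.9,interpolation=cv2.INTER_CUBIC))
E
```

```text
time_s: 34.78
tcp_pos: [0.4802, -0.3207, 0.0532]
orientation: [0.394, -0.586, 0.588, -0.394]
ft_force: [0.0, -0.4, -1.1]
finger_gap: 0.0674
wy -0.002 then x -0.0011 y 0.0209 z -0.0003
tcp [ 480.2 -320.7   83.9] jaw -22.29 tilt 0.13 gap 0.0674 F [ 0.  -0.4 -1.1] q6 -0.29 t 34.775
```

View pics/t2.png

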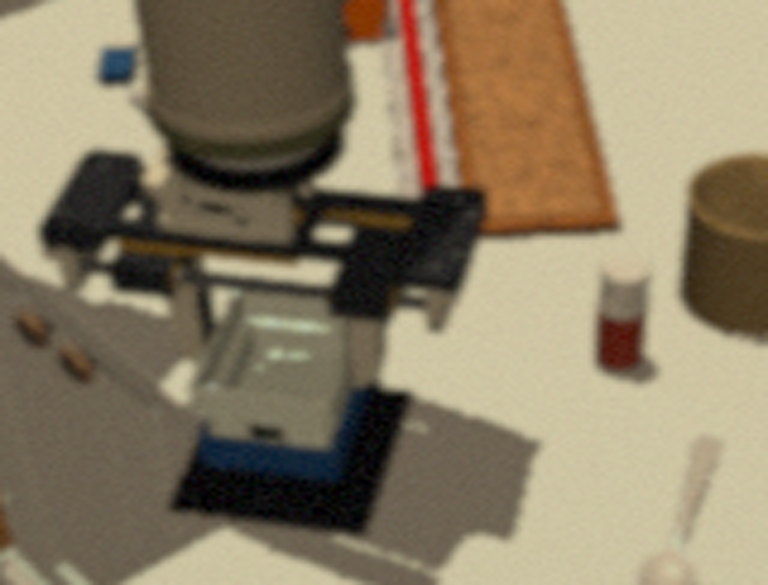

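```bash
python3 -m creep '[{"x":0,"y":-0.01,"z":0,"wx":0,"wy":0,"wz":0,"fingers":0.05},{"x":0,"y":-0.02,"z":0,"wx":0,"wy":0,"wz":0,"fingers":0.05},{"x":0,"y":-0.03,"z":0,"wx":0,"wy":0,"wz":0,"fingers":0.05},{"x":0,"y":-0.04,"z":0,"wx":0,"wy":-0.136,"wz":0,"fingers":0.05},{"x":0,"y":0,"z":0,"wx":0,"wy":-0.136,"wz":0,"fingers":0.05},{"x":0,"y":0,"z":0,"wx":0,"wy":0,"wz":0,"fingers":0.05}]'; python3 plan.py 550.8 30.4 100 -6.6; python3 look.py u side
```

```text
time_s: 35.62
tcp_pos: [0.48, -0.3205, 0.154]
orientation: [0.47, -0.528, 0.53, -0.47]
ft_force: [0.6, 0.4, -1.9]
finger_gap: 0.0675
wy -0.003 then x -0.3567 y 0.0847 z 0.0300
tcp [ 480.  -320.5  184.7] jaw -6.75 tilt 0.15 gap 0.0675 F [ 0.6  0.4 -1.9] q6 -0.56 t 35.625
```

View pics/u_side.png

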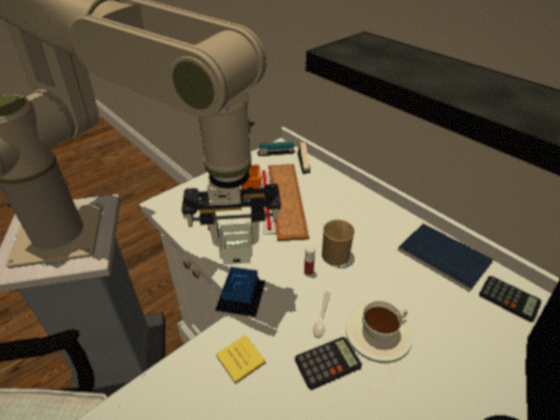

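White is off and the blue tray (at about (240,285)) stayed in the base. Moving white to the middle of the ruler.

```bash
python3 -m creep '[{"x":-0.051,"y":0,"z":0.0043,"wx":0,"wy":-0.002,"wz":0,"fingers":0.05},{"x":-0.051,"y":0,"z":0.0043,"wx":0,"wy":0,"wz":0,"fingers":0.05},{"x":-0.051,"y":0,"z":0.0043,"wx":0,"wy":0,"wz":0,"fingers":0.05},{"x":-0.051,"y":0,"z":0.0043,"wx":0,"wy":0,"wz":0,"fingers":0.05},{"x":-0.051,"y":0.02,"z":0.0043,"wx":0,"wy":0,"wz":0,"fingers":0.05},{"x":-0.051,"y":0.03,"z":0.0043,"wx":0,"wy":0,"wz":0,"fingers":0.05},{"x":-0.0507,"y":0.03,"z":0.0043,"wx":0,"wy":0,"wz":0,"fingers":0.05},{"x":0,"y":0,"z":0,"wx":0,"wy":0,"wz":0,"fingers":0.05},{"x":0,"y":0,"z":0,"wx":0,"wy":0,"wz":0,"fingers":0.05}]'; python3 plan.py 550.8 30.4 45 -6.6
```

```text
time_s: 36.8
tcp_pos: [0.55, 0.0308, 0.0717]
orientation: [-0.471, 0.528, -0.528, 0.47]
ft_force: [-0.1, 0.3, -1.3]
finger_gap: 0.0677
wy -0.001 then x 0.0003 y 0.0574 z 0.0009
tcp [550.   30.8 102.4] jaw -6.64 tilt 0.06 gap 0.0677 F [-0.1  0.3 -1.3] q6 0.08 t 36.8
```

```bash
python3 -m creep '[{"x":0,"y":0.025,"z":0,"wx":0,"wy":0,"wz":0,"fingers":0.05},{"x":0,"y":0.025,"z":0,"wx":0,"wy":0,"wz":0,"fingers":0.05},{"x":0,"y":0.013,"z":0,"wx":0,"wy":0,"wz":0,"fingers":0.05},{"x":0,"y":0.008,"z":0,"wx":0,"wy":0,"wz":0,"fingers":0.05},{"x":0,"y":0,"z":0,"wx":0,"wy":0,"wz":0,"fingers":0.05},{"x":0,"y":0,"z":0,"wx":0,"wy":0,"wz":0,"fingers":0.05}]'; python3 plan.py 558.7 29.3 30 -6.6
```

```text
time_s: 37.55
tcp_pos: [0.5511, 0.0307, 0.0019]
orientation: [0.47, -0.528, 0.528, -0.471]
ft_force: [-0.3, 0.6, -0.1]
finger_gap: 0.0675
wy -0.000 then x 0.0006 y 0.0026 z 0.0077
tcp [551.1  30.7  32.6] jaw -6.6 tilt 0.09 gap 0.0675 F [-0.3  0.6 -0.1] q6 0.08 t 37.55
```

```bash
python3 -m creep '[{"x":0,"y":0.0015,"z":0,"wx":0,"wy":0,"wz":0,"fingers":0.05},{"x":0,"y":0,"z":0.003,"wx":0,"wy":0,"wz":0,"fingers":0.05},{"x":0,"y":0,"z":0.003,"wx":0,"wy":0,"wz":0,"fingers":0.05},{"x":0,"y":0,"z":0,"wx":0,"wy":0,"wz":0,"fingers":0.05}]'|grep -E 'tcp|ft'; python3 -m creep '[{"x":0,"y":0,"z":0.001,"wx":0,"wy":0,"wz":0,"fingers":0.05},{"x":0,"y":0,"z":0,"wx":0,"wy":0,"wz":0,"fingers":0.05}]'|grep -E 'tcp|ft'; python3 -m creep '[{"x":0,"y":0,"z":0.001,"wx":0,"wy":0,"wz":0,"fingers":0.05},{"x":0,"y":0,"z":0,"wx":0,"wy":0,"wz":0,"fingers":0.05}]'|grep -E 'tcp|ft'; python3 -m creep '[{"x":0,"y":0,"z":0.001,"wx":0,"wy":0,"wz":0,"fingers":0.05},{"x":0,"y":0,"z":0,"wx":0,"wy":0,"wz":0,"fingers":0.05}]'|grep -E 'tcp|ft'
```

```text
tcp_pos: [0.5566, 0.0302, -0.0005]
ft_force: [1.0, -0.2, -2.1]
tcp_pos: [0.5572, 0.0301, -0.0007]
ft_force: [-0.5, 0.5, -1.4]
tcp_pos: [0.5583, 0.03, -0.0006]
ft_force: [0.1, -0.0, -0.2]
tcp_pos: [0.5589, 0.0298, -0.0008]
ft_force: [-0.3, -0.6, -1.2]
```

```bash
python3 -m creep '[{"x":0,"y":0,"z":0.001,"wx":0,"wy":0,"wz":0,"fingers":0.05},{"x":0,"y":0,"z":0,"wx":0,"wy":0,"wz":0,"fingers":0.05}]'|grep -E 'tcp|ft'; python3 -m creep '[{"x":0,"y":0,"z":0.001,"wx":0,"wy":0,"wz":0,"fingers":0.05},{"x":0,"y":0,"z":0,"wx":0,"wy":0,"wz":0,"fingers":0.05}]'|grep -E 'tcp|ft'; python3 -m creep '[{"x":0,"y":0.001,"z":-0.001,"wx":0,"wy":0,"wz":0,"fingers":0.05},{"x":0,"y":0,"z":0,"wx":0,"wy":0,"wz":0,"fingers":0.05}]'|grep -E 'tcp|ft'
```

```text
tcp_pos: [0.559, 0.0298, -0.0011]
ft_force: [-4.6, 0.2, 1.3]
tcp_pos: [0.559, 0.0298, -0.0015]
ft_force: [-7.6, 0.1, 2.8]
tcp_pos: [0.559, 0.0299, -0.0017]
ft_force: [-7.3, 0.5, 3.9]
```

```bash
python3 -m creep '[{"x":0,"y":0.001,"z":0,"wx":0,"wy":0,"wz":0,"fingers":0.05},{"x":0,"y":0,"z":0,"wx":0,"wy":0,"wz":0,"fingers":0.05}]'|grep -E 'tcp|ft'; python3 -m creep '[{"x":0,"y":-0.0007,"z":-0.0005,"wx":0,"wy":0,"wz":0,"fingers":0.05},{"x":0,"y":0,"z":0,"wx":0,"wy":0,"wz":0,"fingers":0.05}]'|grep -E 'tcp|ft'
```

```text
tcp_pos: [0.559, 0.0299, -0.0018]
ft_force: [-12.4, 0.4, 14.5]
tcp_pos: [0.559, 0.0299, -0.0018]
ft_force: [-6.5, 0.1, 5.7]
```

Seated on the worktop and against the ruler. Releasing and going back for blue.

```bash
python3 -m creep '[{"x":0,"y":0,"z":0,"wx":0,"wy":0,"wz":0,"fingers":0.088},{"x":0,"y":0,"z":0,"wx":0,"wy":0,"wz":0,"fingers":0.088},{"x":0,"y":0,"z":0,"wx":0,"wy":0,"wz":0,"fingers":0.088},{"x":0,"y":-0.01,"z":0,"wx":0,"wy":0,"wz":0,"fingers":0.093},{"x":0,"y":-0.03,"z":0,"wx":0,"wy":0,"wz":0,"fingers":0.093},{"x":0,"y":-0.05,"z":0,"wx":0,"wy":0,"wz":0,"fingers":0.093},{"x":0.05,"y":-0.03,"z":-0.01,"wx":0,"wy":0,"wz":0,"fingers":0.093},{"x":0.055,"y":0,"z":-0.01,"wx":0,"wy":0.136,"wz":0,"fingers":0.093},{"x":0.055,"y":0,"z":-0.01,"wx":0,"wy":0.136,"wz":0,"fingers":0.093},{"x":0.055,"y":0,"z":0,"wx":0,"wy":0,"wz":0,"fingers":0.093}]'; python3 -m creep '[{"x":0.055,"y":0,"z":0.01,"wx":0,"wy":0,"wz":0,"fingers":0.093},{"x":0.03,"y":0,"z":0.01,"wx":0,"wy":0,"wz":0,"fingers":0.093},{"x":0,"y":0,"z":0,"wx":0,"wy":0,"wz":0,"fingers":0.093},{"x":0,"y":0,"z":0,"wx":0,"wy":0,"wz":0,"fingers":0.093}]'; python3 plan.py 480 -320 100 -22.2; python3 look.py v; python3 ana.py v 2>/dev/null | head -4; python3 ana.py v 2>/dev/null | tail -2
```

```text
time_s: 41.3
tcp_pos: [0.4832, -0.1755, 0.1192]
orientation: [0.394, -0.587, 0.588, -0.394]
ft_force: [1.1, -0.2, -0.4]
finger_gap: 0.0927
time_s: 41.8
tcp_pos: [0.4703, -0.2597, 0.1184]
orientation: [-0.394, 0.587, -0.587, 0.395]
ft_force: [-0.2, -0.5, 0.0]
finger_gap: 0.0931
wy 0.000 then x 0.0522 y 0.0491 z 0.0318
tcp [ 470.3 -259.7  149.1] jaw -22.19 tilt 0.03 gap 0.0931 F [-0.2 -0.5  0. ] q6 -0.21 t 41.8
ruler {'c': (604.7, 24.4), 'size': (276.2, 10.8), 'yaw': -6.39, 'cen': array([604.4,  24.7]), 'pcayaw': np.float64(-6.53), 'n': 387}
board {'c': (667.1, 16.7), 'size': (359.0, 89.3), 'yaw': -6.56, 'cen': array([666.9,  16.6]), 'pcayaw': np.float64(-6.55), 'n': 4459}
eraser {'c': (417.6, 76.2), 'size': (31.9, 20.0), 'yaw': -10.82, 'cen': array([417.6,  76. ]), 'pcayaw': np.float64(-11.91), 'n': 95}
clip {'c': (432.4, -73.4), 'size': (28.6, 15.8), 'yaw': 38.94, 'cen': array([432.5, -73.6]), 'pcayaw': np.float64(37.27), 'n': 68}
orange (np.float64(-46.2), np.float64(89.1)) (np.float64(-46.5), np.float64(89.2)) -6.7
blue attempt to get argmax of an empty sequence
```

View pics/v_top.png

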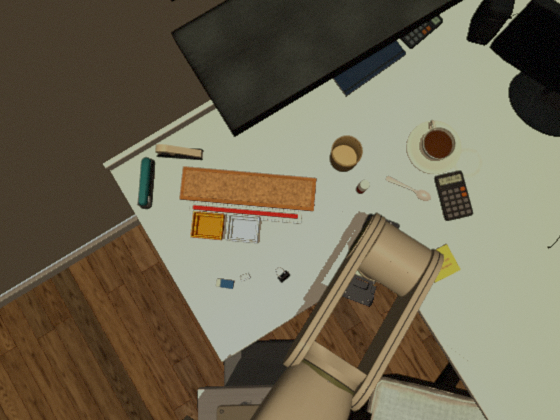

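View pics/v_side.png

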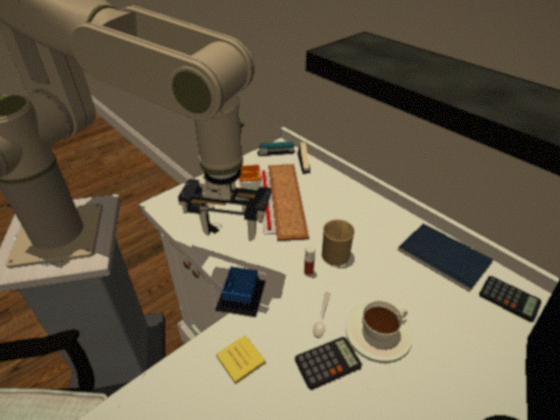

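```bash
python3 -m creep '[{"x":0.026,"y":0,"z":0.016,"wx":0,"wy":0,"wz":0,"fingers":0.093},{"x":0.026,"y":0.01,"z":0.016,"wx":0,"wy":0,"wz":0,"fingers":0.093},{"x":0,"y":0.04,"z":0,"wx":0,"wy":0,"wz":0,"fingers":0.093},{"x":0,"y":0.02,"z":0,"wx":0,"wy":0,"wz":0,"fingers":0.093},{"x":0,"y":0,"z":0,"wx":0,"wy":0,"wz":0,"fingers":0.093},{"x":0,"y":0,"z":0,"wx":0,"wy":0,"wz":0,"fingers":0.093}]'; python3 plan.py 480 -320 37 -22.2; python3 look.py w
python3 - <<'E'
import cv2
s=cv2.imread('pics/w_side.png')[180:330,180:340]
cv2.imwrite('pics/w2.png',cv2.resize(s,None,fx=4.8,fy=3.9,interpolation=cv2.INTER_CUBIC))
E
```

```text
time_s: 42.65
tcp_pos: [0.481, -0.3204, 0.0494]
orientation: [0.395, -0.586, 0.587, -0.395]
ft_force: [0.0, 1.0, 0.5]
finger_gap: 0.0928
wy 0.001 then x 0.0000 y 0.0431 z -0.0011
tcp [ 481.  -320.4   80.1] jaw -22.12 tilt 0.09 gap 0.0928 F [0.  1.  0.5] q6 -0.29 t 42.65
```

View pics/w2.png

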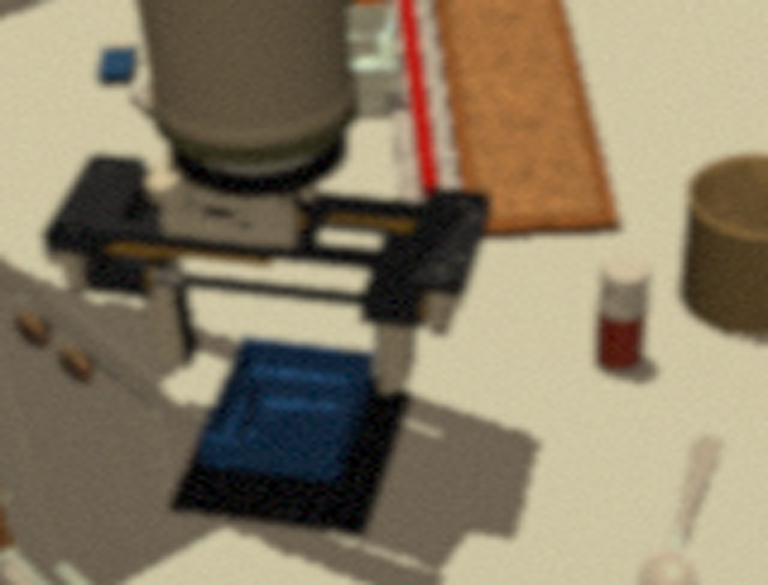

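```bash
python3 -m creep '[{"x":0,"y":0.02,"z":-0.001,"wx":0,"wy":0,"wz":0,"fingers":0.093},{"x":0,"y":0.012,"z":0,"wx":0,"wy":0,"wz":0,"fingers":0.093},{"x":0,"y":0.01,"z":0,"wx":0,"wy":0,"wz":0,"fingers":0.093},{"x":0,"y":0,"z":0,"wx":0,"wy":0,"wz":0,"fingers":0.093},{"x":0,"y":0,"z":0,"wx":0,"wy":0,"wz":0,"fingers":0.093}]'|grep -E 'ft_|tcp'; python3 -m creep '[{"x":0,"y":0,"z":0,"wx":0,"wy":0,"wz":0,"fingers":0.05},{"x":0,"y":0,"z":0,"wx":0,"wy":0,"wz":0,"fingers":0.05},{"x":0,"y":0,"z":0,"wx":0,"wy":0,"wz":0,"fingers":0.05},{"x":0,"y":0,"z":0,"wx":0,"wy":0,"wz":0,"fingers":0.05},{"x":0,"y":0,"z":0,"wx":0,"wy":0,"wz":0,"fingers":0.05}]' 35; python3 plan.py 480.3 -319.5 37 -22.2
```

```text
tcp_pos: [0.4794, -0.3202, 0.0062]
ft_force: [-0.5, 0.4, 0.4]
time_s: 44.0
tcp_pos: [0.4795, -0.3203, 0.0064]
orientation: [0.394, -0.587, 0.587, -0.395]
ft_force: [0.2, -0.5, 1.4]
finger_gap: 0.0676
wy 0.000 then x -0.0010 y 0.0001 z 0.0005
tcp [ 479.5 -320.3   37.1] jaw -22.17 tilt 0.04 gap 0.0676 F [ 0.2 -0.5  1.4] q6 -0.29 t 44.0
```

```bash
python3 -m creep '[{"x":0,"y":-0.004,"z":0,"wx":0,"wy":0,"wz":0,"fingers":0.05},{"x":0,"y":-0.004,"z":0,"wx":0,"wy":0,"wz":0,"fingers":0.05},{"x":0,"y":-0.006,"z":0,"wx":0,"wy":0,"wz":0,"fingers":0.05},{"x":0,"y":-0.006,"z":0,"wx":0,"wy":0,"wz":0,"fingers":0.05},{"x":0,"y":-0.01,"z":0,"wx":0,"wy":0,"wz":0,"fingers":0.05},{"x":0,"y":-0.03,"z":0,"wx":0,"wy":0,"wz":0,"fingers":0.05},{"x":0,"y":-0.04,"z":0,"wx":0,"wy":0,"wz":0,"fingers":0.05},{"x":0,"y":0,"z":0,"wx":0,"wy":-0.136,"wz":0,"fingers":0.05},{"x":0,"y":0,"z":0,"wx":0,"wy":-0.136,"wz":0,"fingers":0.05},{"x":0,"y":0,"z":0,"wx":0,"wy":0,"wz":0,"fingers":0.05}]'; python3 plan.py 540.6 -56 100 -6.6; python3 look.py x
python3 - <<'E'
import cv2
s=cv2.imread('pics/x_side.png')[180:330,180:340]
cv2.imwrite('pics/x2.png',cv2.resize(s,None,fx=4.8,fy=3.9,interpolation=cv2.INTER_CUBIC))
E
```

```text
time_s: 45.25
tcp_pos: [0.4797, -0.3205, 0.1074]
orientation: [0.47, -0.527, 0.529, -0.47]
ft_force: [0.2, -0.4, -1.4]
finger_gap: 0.0683
wy -0.001 then x -0.2697 y 0.0381 z 0.0301
tcp [ 479.7 -320.5  138.1] jaw -6.63 tilt 0.1 gap 0.0683 F [ 0.2 -0.4 -1.4] q6 -0.56 t 45.25
```

View pics/x2.png

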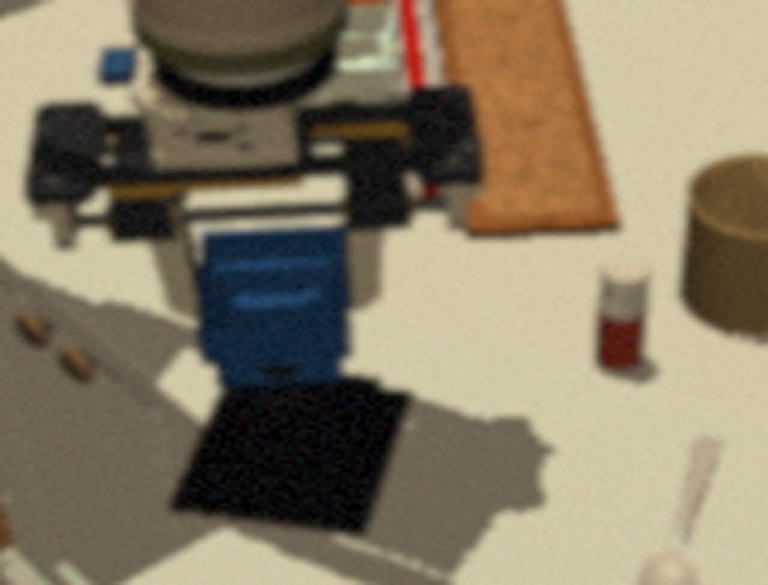

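```bash
python3 plan.py 540.3 -60 37 -6.6; python3 -m creep '[{"x":-0.053,"y":0,"z":0.006,"wx":0,"wy":0,"wz":0,"fingers":0.05},{"x":-0.053,"y":0,"z":0.006,"wx":0,"wy":0,"wz":0,"fingers":0.05},{"x":-0.053,"y":0,"z":0.006,"wx":0,"wy":0,"wz":0,"fingers":0.05},{"x":-0.053,"y":0,"z":0.006,"wx":0,"wy":0,"wz":0,"fingers":0.05},{"x":-0.0535,"y":0,"z":0.006,"wx":0,"wy":0,"wz":0,"fingers":0.05},{"x":0,"y":0.03,"z":0,"wx":0,"wy":0,"wz":0,"fingers":0.05},{"x":0,"y":0.03,"z":0,"wx":0,"wy":0,"wz":0,"fingers":0.05},{"x":0,"y":0.02,"z":0,"wx":0,"wy":0,"wz":0,"fingers":0.05},{"x":0,"y":0.015,"z":0,"wx":0,"wy":0,"wz":0,"fingers":0.05},{"x":0,"y":0,"z":0,"wx":0,"wy":0,"wz":0,"fingers":0.05}]'; python3 plan.py 548.7 -61 30 -6.6; python3 look.py y; 
python3 - <<'E'
import cv2
s=cv2.imread('pics/y_side.png')[140:270,190:330]
cv2.imwrite('pics/y2.png',cv2.resize(s,None,fx=5,fy=4.5,interpolation=cv2.INTER_CUBIC))
s=cv2.imread('pics/v_top.png')[190:260,170:330]
cv2.imwrite('pics/v1.png',cv2.resize(s,None,fx=5,fy=5,interpolation=cv2.INTER_CUBIC))
E
```

```text
wy -0.003 then x -0.2655 y 0.1004 z 0.0305
tcp [ 479.5 -320.3  137.4] jaw -6.77 tilt 0.05 gap 0.0678 F [-0.2 -0.  -1.6] q6 -0.56 t 45.35
time_s: 46.6
tcp_pos: [0.5385, -0.0596, 0.01]
orientation: [-0.471, 0.529, -0.528, 0.47]
ft_force: [-1.0, 0.1, -0.7]
finger_gap: 0.0679
wy -0.001 then x 0.0002 y 0.0107 z 0.0103
tcp [538.5 -59.6  40.7] jaw -6.65 tilt 0.13 gap 0.0679 F [-1.   0.1 -0.7] q6 -0.09 t 46.6
```

View pics/y2.png

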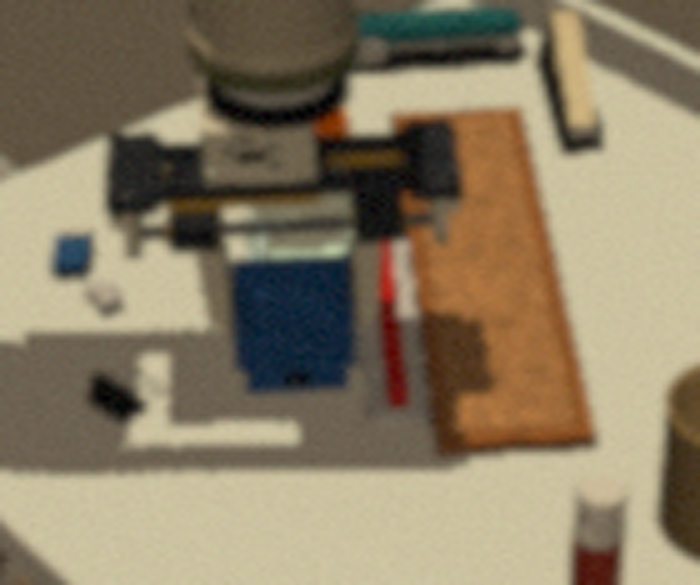

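View pics/v1.png

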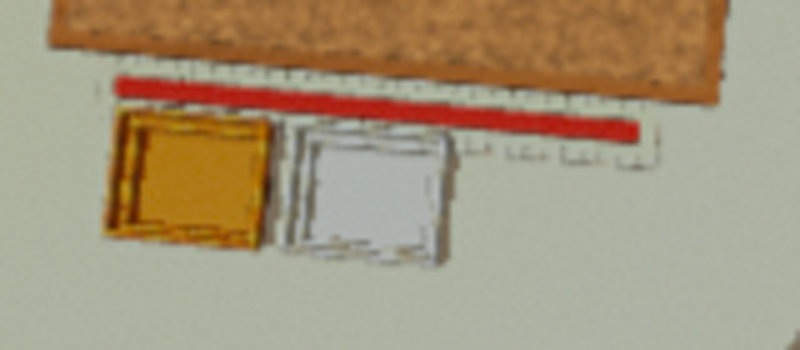

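```bash
python3 -m creep '[{"x":0,"y":0.005,"z":0,"wx":0,"wy":0,"wz":0,"fingers":0.05},{"x":0,"y":0.0045,"z":0,"wx":0,"wy":0,"wz":0,"fingers":0.05},{"x":0,"y":0,"z":0.004,"wx":0,"wy":0,"wz":0,"fingers":0.05},{"x":0,"y":0,"z":0.003,"wx":0,"wy":0,"wz":0,"fingers":0.05},{"x":0,"y":0,"z":0,"wx":0,"wy":0,"wz":0,"fingers":0.05}]'|grep -E 'tcp|ft'; python3 plan.py 548.7 -61 30 -6.6; python3 -m creep '[{"x":0,"y":0,"z":0.001,"wx":0,"wy":0,"wz":0,"fingers":0.05},{"x":0,"y":0,"z":0,"wx":0,"wy":0,"wz":0,"fingers":0.05}]'|grep -E 'tcp|ft'; python3 -m creep '[{"x":0,"y":0,"z":0.001,"wx":0,"wy":0,"wz":0,"fingers":0.05},{"x":0,"y":0,"z":0,"wx":0,"wy":0,"wz":0,"fingers":0.05}]'|grep -E 'tcp|ft'
```

```text
tcp_pos: [0.5469, -0.0606, 0.0018]
ft_force: [0.2, -1.0, -1.4]
wy 0.000 then x 0.0002 y 0.0025 z 0.0018
tcp [546.9 -60.6  32.5] jaw -6.59 tilt 0.03 gap 0.0678 F [ 0.2 -1.  -1.4] q6 -0.09 t 47.325
tcp_pos: [0.5475, -0.0607, 0.0016]
ft_force: [-1.2, 0.1, -1.0]
tcp_pos: [0.5483, -0.0608, 0.0015]
ft_force: [-0.8, 0.1, -1.2]
```

```bash
python3 -m creep '[{"x":0,"y":0.0015,"z":0,"wx":0,"wy":0,"wz":0,"fingers":0.05},{"x":0,"y":0,"z":0.001,"wx":0,"wy":0,"wz":0,"fingers":0.05},{"x":0,"y":0,"z":0,"wx":0,"wy":0,"wz":0,"fingers":0.05}]'|grep -E 'tcp|ft'; python3 -m creep '[{"x":0,"y":0,"z":0.001,"wx":0,"wy":0,"wz":0,"fingers":0.05},{"x":0,"y":0,"z":0,"wx":0,"wy":0,"wz":0,"fingers":0.05}]'|grep -E 'tcp|ft'; python3 -m creep '[{"x":0,"y":0,"z":0.001,"wx":0,"wy":0,"wz":0,"fingers":0.05},{"x":0,"y":0,"z":0,"wx":0,"wy":0,"wz":0,"fingers":0.05}]'|grep -E 'tcp|ft'
```

```text
tcp_pos: [0.5484, -0.0608, -0.0004]
ft_force: [-5.6, 0.0, 0.5]
tcp_pos: [0.5484, -0.0608, -0.0007]
ft_force: [-9.3, 0.3, 4.5]
tcp_pos: [0.5484, -0.0608, -0.0011]
ft_force: [-11.1, -0.3, 3.6]
```

```bash
python3 -m creep '[{"x":0,"y":0.001,"z":-0.0015,"wx":0,"wy":0,"wz":0,"fingers":0.05},{"x":0,"y":0,"z":0,"wx":0,"wy":0,"wz":0,"fingers":0.05}]'|grep -E 'tcp|ft'; python3 -m creep '[{"x":0,"y":0.001,"z":0,"wx":0,"wy":0,"wz":0,"fingers":0.05},{"x":0,"y":0,"z":0,"wx":0,"wy":0,"wz":0,"fingers":0.05}]'|grep -E 'tcp|ft'
```

```text
tcp_pos: [0.5484, -0.0607, -0.0015]
ft_force: [-6.9, 1.3, 2.3]
tcp_pos: [0.5484, -0.0607, -0.0016]
ft_force: [-12.0, 1.3, 11.1]
```

```bash
python3 -m creep '[{"x":0,"y":-0.0007,"z":-0.0006,"wx":0,"wy":0,"wz":0,"fingers":0.05},{"x":0,"y":0,"z":0,"wx":0,"wy":0,"wz":0,"fingers":0.088},{"x":0,"y":0,"z":0,"wx":0,"wy":0,"wz":0,"fingers":0.088},{"x":0,"y":0,"z":0,"wx":0,"wy":0,"wz":0,"fingers":0.088},{"x":0,"y":-0.01,"z":0,"wx":0,"wy":0,"wz":0,"fingers":0.093},{"x":0,"y":-0.03,"z":0,"wx":0,"wy":0,"wz":0,"fingers":0.093},{"x":0,"y":-0.05,"z":0,"wx":0,"wy":0,"wz":0,"fingers":0.093},{"x":0.055,"y":-0.02,"z":-0.02,"wx":0,"wy":0,"wz":0,"fingers":0.08},{"x":0.055,"y":0,"z":-0.02,"wx":0,"wy":0,"wz":0,"fingers":0.06},{"x":0.055,"y":0,"z":-0.02,"wx":0,"wy":0,"wz":0,"fingers":0.05}]'|grep -E 'ft|gap';python3 -m creep '[{"x":0.055,"y":0,"z":-0.01,"wx":0,"wy":0,"wz":0,"fingers":0.04},{"x":0,"y":0,"z":0,"wx":0,"wy":0,"wz":0,"fingers":0.04},{"x":0,"y":0,"z":0,"wx":0,"wy":0,"wz":0,"fingers":0.04}]';  python3 look.py A; python3 ana.py A 2>/dev/null; python3 - <<'E'
import cv2
s=cv2.imread('pics/A_top.png')[190:300,170:330]
cv2.imwrite('pics/A1.png',cv2.resize(s,None,fx=5,fy=5,interpolation=cv2.INTER_CUBIC))
s=cv2.imread('pics/A_side.png')[140:270,190:330]
cv2.imwrite('pics/A2.png',cv2.resize(s,None,fx=5,fy=4.5,interpolation=cv2.INTER_CUBIC))
E
```

```text
ft_force: [0.4, -0.1, -0.3]
finger_gap: 0.0676
time_s: 50.82
tcp_pos: [0.4548, -0.2713, 0.1092]
orientation: [0.47, -0.528, 0.528, -0.47]
ft_force: [0.2, -0.2, 0.3]
finger_gap: 0.0413
ruler {'c': (604.2, 24.5), 'size': (276.3, 10.8), 'yaw': -6.65, 'cen': array([604.4,  23.9]), 'pcayaw': np.float64(-6.59), 'n': 386}
board {'c': (667.1, 16.7), 'size': (358.9, 89.4), 'yaw': -6.59, 'cen': array([666.9,  16.7]), 'pcayaw': np.float64(-6.55), 'n': 4455}
eraser {'c': (417.6, 76.2), 'size': (31.9, 20.0), 'yaw': -10.82, 'cen': array([417.6,  76. ]), 'pcayaw': np.float64(-11.91), 'n': 95}
clip {'c': (432.4, -73.4), 'size': (28.6, 15.8), 'yaw': 38.94, 'cen': array([432.4, -73.5]), 'pcayaw': np.float64(36.64), 'n': 69}
orange {'c': (537.7, -300.3), 'size': (3.5, 0.0), 'yaw': 43.06, 'cen': array([ 537.7, -300.3]), 'pcayaw': np.float64(43.06), 'n': 2}
whiteZ {'c': (537.7, -300.3), 'size': (3.5, 0.0), 'yaw': 43.06, 'cen': array([ 537.7, -300.3]), 'pcayaw': np.float64(43.06), 'n': 2}
orange50 {'c': (568.6, 118.0), 'size': (78.9, 63.6), 'yaw': -6.67, 'cen': array([568.3, 118.7]), 'pcayaw': np.float64(-5.25), 'n': 737}
orange (np.float64(-46.2), np.float64(88.7)) (np.float64(-46.7), np.float64(90.0)) -6.67
blue (np.float64(-46.0), np.float64(-91.9)) (np.float64(-46.5), np.float64(-91.6)) -6.67
```

View pics/A1.png

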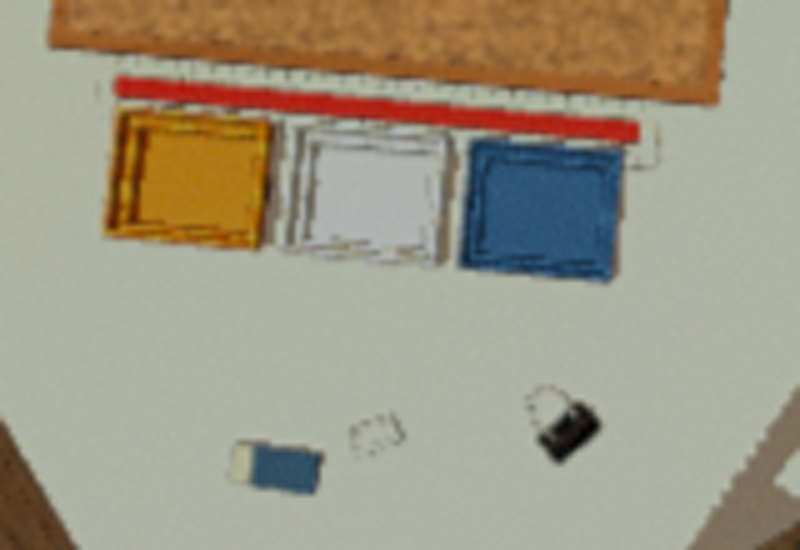

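View pics/A2.png

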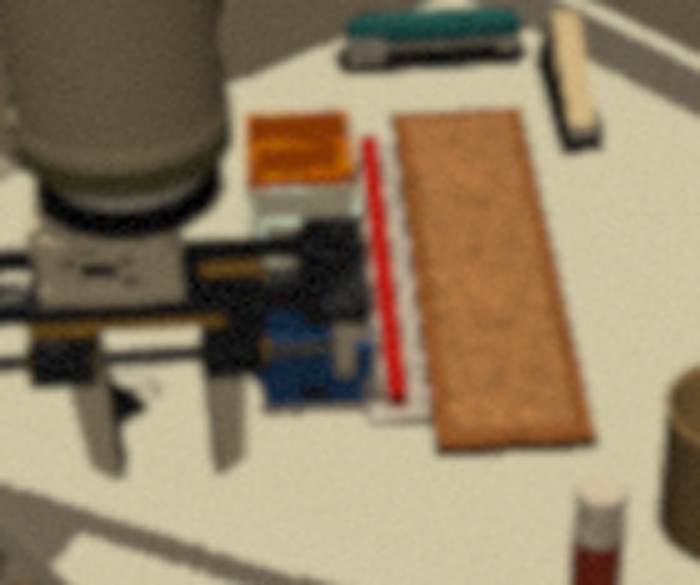

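All three trays line up along the ruler: orange at y +90, white at about 0 and blue at -92 mm, with x about -46.5 in the ruler frame. The clip is next; its wedge is centred at (283.6,276), that is (432,-73).

```bash
python3 plan.py 432.4 -73.5 70 -52; python3 - <<'E'
from rig import manip
print([ (d['bbox'],d['conf']) for d in manip.search_frame('top','clip')][:1],[ (d['bbox'],d['conf']) for d in manip.search_frame('top','sharpener')][:1])
from geo import *
print(p2w('top',[283.6],[276],.015))
E
```

```text
wy 0.794 then x -0.1033 y 0.0697 z -0.1691
tcp [ 455.1 -270.3  139.7] jaw -6.52 tilt 0.02 gap 0.0405 F [0.3 0.1 0.4] q6 -0.52 t 50.925
[([283.2, 275.2, 15.9, 10.6], 0.5)] [([247.2, 278.9, 8.7, 7.3], 0.5)]
[[ 0.43280047 -0.07329313  0.015     ]]
```

```bash
python3 -m creep '[{"x":0,"y":0,"z":0,"wx":0,"wy":0.159,"wz":0,"fingers":0.05},{"x":0,"y":0,"z":0,"wx":0,"wy":0.159,"wz":0,"fingers":0.05},{"x":0,"y":0,"z":0,"wx":0,"wy":0.159,"wz":0,"fingers":0.05},{"x":0,"y":0,"z":0,"wx":0,"wy":0.159,"wz":0,"fingers":0.05},{"x":0,"y":0,"z":0,"wx":0,"wy":0.159,"wz":0,"fingers":0.05},{"x":-0.026,"y":0,"z":-0.0425,"wx":0,"wy":0,"wz":0,"fingers":0.05},{"x":-0.026,"y":0,"z":-0.0425,"wx":0,"wy":0,"wz":0,"fingers":0.05},{"x":-0.026,"y":0.02,"z":-0.0425,"wx":0,"wy":0,"wz":0,"fingers":0.05},{"x":-0.0255,"y":0.03,"z":-0.0415,"wx":0,"wy":0,"wz":0,"fingers":0.05},{"x":0,"y":0.02,"z":0,"wx":0,"wy":0,"wz":0,"fingers":0.05}]'; python3 -m creep '[{"x":0,"y":0,"z":0,"wx":0,"wy":0,"wz":0,"fingers":0.05},{"x":0,"y":0,"z":0,"wx":0,"wy":0,"wz":0,"fingers":0.05}]' >/dev/null;  python3 plan.py 432.4 -73.5 5 -52; python3 look.py B
python3 - <<'E'
import cv2
s=cv2.imread('pics/B_side.png')[160:270,170:290]
cv2.imwrite('pics/B2.png',cv2.resize(s,None,fx=5.5,fy=5.3,interpolation=cv2.INTER_CUBIC))
E
```

```text
time_s: 52.28
tcp_pos: [0.4315, -0.0704, 0.0374]
orientation: [-0.232, 0.669, -0.668, 0.231]
ft_force: [1.1, 0.0, 0.1]
finger_gap: 0.0502
wy -0.002 then x 0.0001 y 0.0654 z -0.0013
tcp [433.3 -74.5  70.4] jaw -52.11 tilt 0.06 gap 0.0501 F [0.4 0.1 0.2] q6 0.62 t 52.525
```

View pics/B2.png

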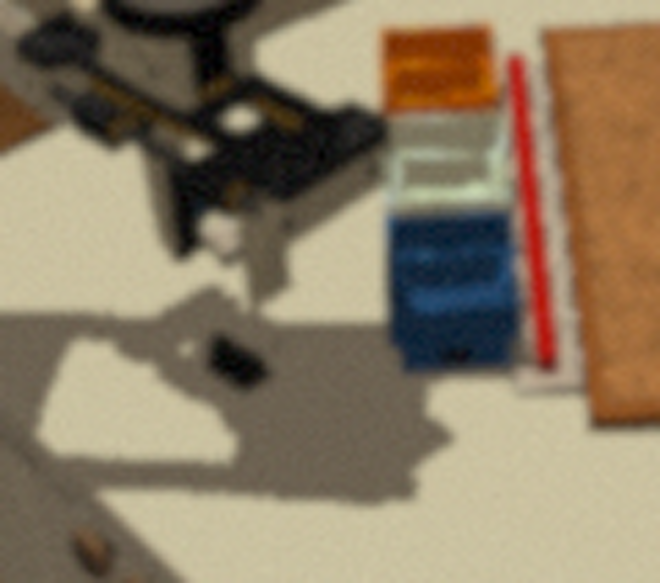

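```bash
python3 -m creep '[{"x":0,"y":0.03,"z":-0.0013,"wx":0,"wy":0,"wz":0,"fingers":0.05},{"x":0,"y":0.025,"z":0,"wx":0,"wy":0,"wz":0,"fingers":0.05},{"x":0,"y":0.01,"z":0,"wx":0,"wy":0,"wz":0,"fingers":0.05},{"x":0,"y":0,"z":0,"wx":0,"wy":0,"wz":0,"fingers":0.05},{"x":0,"y":0,"z":0,"wx":0,"wy":0,"wz":0,"fingers":0.0},{"x":0,"y":0,"z":0,"wx":0,"wy":0,"wz":0,"fingers":0.0},{"x":0,"y":0,"z":0,"wx":0,"wy":0,"wz":0,"fingers":0.0},{"x":0,"y":0,"z":0,"wx":0,"wy":0,"wz":0,"fingers":0.0}]' 15;  python3 plan.py 432.4 -73.5 5 -52
```

```text
time_s: 53.62
tcp_pos: [0.4326, -0.0737, -0.0253]
orientation: [0.229, -0.668, 0.669, -0.23]
ft_force: [-0.7, -0.5, 6.1]
finger_gap: 0.0313
wy -0.002 then x 0.0000 y 0.0004 z -0.0003
tcp [432.6 -73.7   5.4] jaw -52.13 tilt 0.1 gap 0.0313 F [-0.7 -0.5  6.1] q6 0.62 t 53.625
```

```bash
python3 -m creep '[{"x":0,"y":-0.03,"z":0,"wx":0,"wy":0,"wz":0,"fingers":0.0},{"x":0,"y":-0.05,"z":0,"wx":0,"wy":0,"wz":0,"fingers":0.0},{"x":0,"y":0,"z":0,"wx":0,"wy":0.155,"wz":0,"fingers":0.0},{"x":0,"y":0,"z":0,"wx":0,"wy":0.155,"wz":0,"fingers":0.0},{"x":0,"y":0,"z":0,"wx":0,"wy":0.155,"wz":0,"fingers":0.0},{"x":0,"y":0,"z":0,"wx":0,"wy":0.155,"wz":0,"fingers":0.0},{"x":0,"y":0,"z":0,"wx":0,"wy":0.155,"wz":0,"fingers":0.0},{"x":0,"y":0,"z":0,"wx":0,"wy":0,"wz":0,"fingers":0.0}]' 20;  python3 plan.py 538.1 -60.8 56 -96.6; python3 look.py C side;  python3 - <<'E'
import cv2
s=cv2.imread('pics/C_side.png')[160:270,170:290]
cv2.imwrite('pics/C2.png',cv2.resize(s,None,fx=5.5,fy=5.3,interpolation=cv2.INTER_CUBIC))
E
```

```text
time_s: 54.62
tcp_pos: [0.4316, -0.0734, 0.0537]
orientation: [0.04, 0.706, -0.706, -0.04]
ft_force: [0.7, -0.1, -0.5]
finger_gap: 0.0313
wy 0.002 then x -0.1043 y 0.0284 z -0.0247
tcp [431.6 -73.4  84.4] jaw -96.49 tilt 0.01 gap 0.0313 F [ 0.7 -0.1 -0.5] q6 1.4 t 54.625
```

View pics/C2.png

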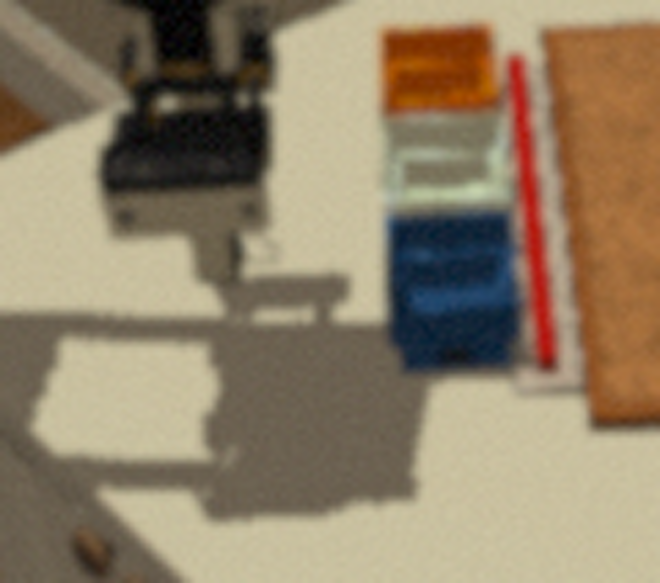

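```bash
python3 -m creep '[{"x":-0.035,"y":0,"z":-0.008,"wx":0,"wy":0,"wz":0,"fingers":0.0},{"x":-0.035,"y":0,"z":-0.008,"wx":0,"wy":0,"wz":0,"fingers":0.0},{"x":-0.0343,"y":0,"z":-0.0087,"wx":0,"wy":0,"wz":0,"fingers":0.0},{"x":0,"y":0.015,"z":0,"wx":0,"wy":0,"wz":0,"fingers":0.0},{"x":0,"y":0.014,"z":0,"wx":0,"wy":0,"wz":0,"fingers":0.0},{"x":0,"y":0,"z":0,"wx":0,"wy":0,"wz":0,"fingers":0.0},{"x":0,"y":0,"z":0,"wx":0,"wy":0,"wz":0,"fingers":0.0}]' 20;  python3 plan.py 538.1 -60.8 52 -96.6; python3 look.py D side;  python3 - <<'E'
import cv2
s=cv2.imread('pics/D_side.png')[160:270,170:290]
cv2.imwrite('pics/D2.png',cv2.resize(s,None,fx=5.5,fy=5.3,interpolation=cv2.INTER_CUBIC))
E
```

```text
time_s: 55.55
tcp_pos: [0.5375, -0.0609, 0.0247]
orientation: [0.04, 0.706, -0.706, -0.04]
ft_force: [0.8, 0.3, 0.4]
finger_gap: 0.0314
wy 0.001 then x -0.0006 y 0.0034 z -0.0002
tcp [537.5 -60.9  55.4] jaw -96.54 tilt 0.03 gap 0.0314 F [0.8 0.3 0.4] q6 1.48 t 55.55
```

View pics/D2.png

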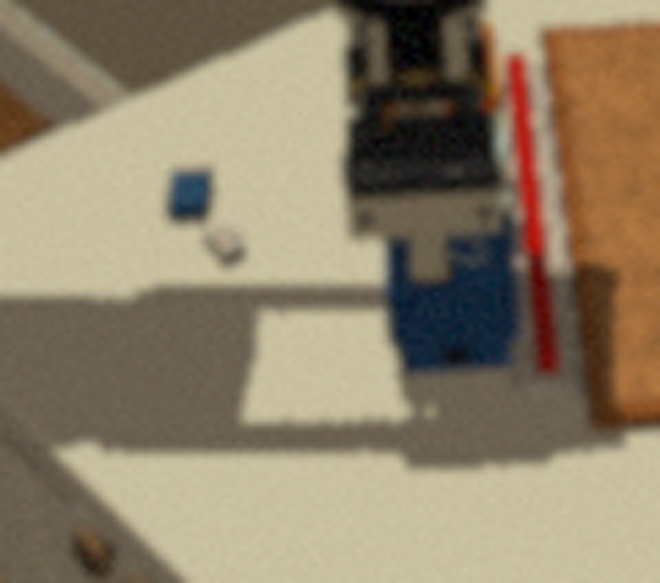

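```bash
python3 -m creep '[{"x":0,"y":0.004,"z":0,"wx":0,"wy":0,"wz":0,"fingers":0.0},{"x":0,"y":0,"z":0,"wx":0,"wy":0,"wz":0,"fingers":0.0},{"x":0,"y":0,"z":0,"wx":0,"wy":0,"wz":0,"fingers":0.037},{"x":0,"y":0,"z":0,"wx":0,"wy":0,"wz":0,"fingers":0.037},{"x":0,"y":0,"z":0,"wx":0,"wy":0,"wz":0,"fingers":0.037},{"x":0,"y":-0.04,"z":0,"wx":0,"wy":0,"wz":0,"fingers":0.037},{"x":0.04,"y":-0.02,"z":0,"wx":0,"wy":0,"wz":0,"fingers":0.035},{"x":0.04,"y":0,"z":0.02,"wx":0,"wy":0,"wz":0,"fingers":0.035},{"x":0.02,"y":0,"z":0.05,"wx":0,"wy":0,"wz":0,"fingers":0.035},{"x":0,"y":0,"z":0.05,"wx":0,"wy":0,"wz":0,"fingers":0.035}]' ; python3 -m creep '[{"x":0,"y":0,"z":0.05,"wx":0,"wy":0,"wz":0,"fingers":0.035},{"x":0,"y":0,"z":0,"wx":0,"wy":0,"wz":0,"fingers":0.035},{"x":0,"y":0,"z":0,"wx":0,"wy":0,"wz":0,"fingers":0.035}]'; python3 look.py E; python3 - <<'E'
import cv2
s=cv2.imread('pics/E_top.png')[190:300,170:330]
cv2.imwrite('pics/E1.png',cv2.resize(s,None,fx=5,fy=5,interpolation=cv2.INTER_CUBIC))
from rig import manip
print([ (d['bbox'],d['conf']) for d in manip.search_frame('top','eraser')][:1],[ (d['bbox'],d['conf']) for d in manip.search_frame('top','sharpener')][:1])
E
python3 ana.py E 2>/dev/null
```

```text
time_s: 56.85
tcp_pos: [0.4241, -0.1692, 0.081]
orientation: [-0.04, -0.706, 0.706, 0.04]
ft_force: [0.3, -0.2, -1.0]
finger_gap: 0.035
time_s: 57.22
tcp_pos: [0.4193, -0.2178, 0.0806]
orientation: [0.041, 0.706, -0.706, -0.041]
ft_force: [-0.5, -0.1, 0.2]
finger_gap: 0.035
[([223.0, 287.1, 16.4, 8.9], 0.58)] [([247.1, 278.1, 6.5, 10.1], 0.58)]
ruler {'c': (604.2, 24.5), 'size': (276.3, 10.8), 'yaw': -6.65, 'cen': array([604.3,  23.5]), 'pcayaw': np.float64(-6.55), 'n': 383}
board {'c': (667.1, 16.7), 'size': (359.0, 89.6), 'yaw': -6.52, 'cen': array([666.9,  16.5]), 'pcayaw': np.float64(-6.55), 'n': 4459}
eraser {'c': (417.6, 76.4), 'size': (31.9, 20.3), 'yaw': -12.27, 'cen': array([417.4,  75.9]), 'pcayaw': np.float64(-13.19), 'n': 96}
clip {'c': (423.4, -136.8), 'size': (31.1, 5.2), 'yaw': 88.3, 'cen': array([ 422.1, -137.1]), 'pcayaw': np.float64(85.6), 'n': 35}
orange {'c': (500.8, -260.8), 'size': (0.0, 0.0), 'yaw': 0.0, 'cen': array([ 500.8, -260.8]), 'pcayaw': np.float64(nan), 'n': 1}
whiteZ {'c': (500.8, -260.8), 'size': (0.0, 0.0), 'yaw': 0.0, 'cen': array([ 500.8, -260.8]), 'pcayaw': np.float64(nan), 'n': 1}
orange50 {'c': (568.7, 118.4), 'size': (79.2, 63.7), 'yaw': -6.7, 'cen': array([568.3, 118.4]), 'pcayaw': np.float64(-5.23), 'n': 746}
orange (np.float64(-46.1), np.float64(89.2)) (np.float64(-46.6), np.float64(90.2)) -6.7
blue (np.float64(-46.1), np.float64(-92.1)) (np.float64(-45.9), np.float64(-90.3)) -6.48
```

View pics/E1.png

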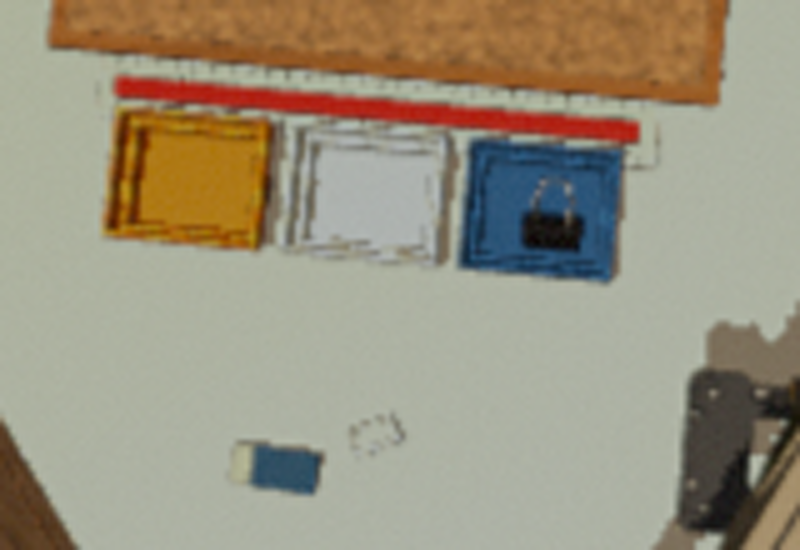

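```bash
python3 - <<'E'
import cv2,numpy as np
from geo import *
ims=[cv2.imread(f'pics/{k}_top.png')[262:297,205:260].astype(float) for k in 'AE']
s=np.mean(ims,0); bg=np.median(s.reshape(-1,3),0); d=np.clip(128+3*(s-bg),0,255).astype(np.uint8)
cv2.imwrite('pics/E3.png',cv2.resize(d,None,fx=14,fy=14,interpolation=cv2.INTER_CUBIC))
s=cv2.imread('pics/E_side.png')[180:240,190:240]
cv2.imwrite('pics/E4.png',cv2.resize(s,None,fx=10,fy=10,interpolation=cv2.INTER_CUBIC))
print(p2w('side',[210.0],[205.3],.006), p2w('top',[244.8],[276.6],.012))
E
```

```text
[[0.43322954 0.03200182 0.006     ]] [[0.43378814 0.0283982  0.012     ]]
```

View pics/E3.png

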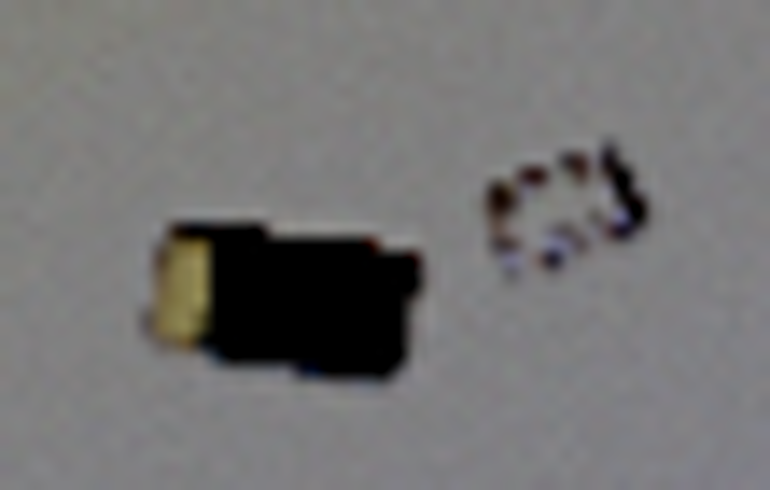

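View pics/E4.png

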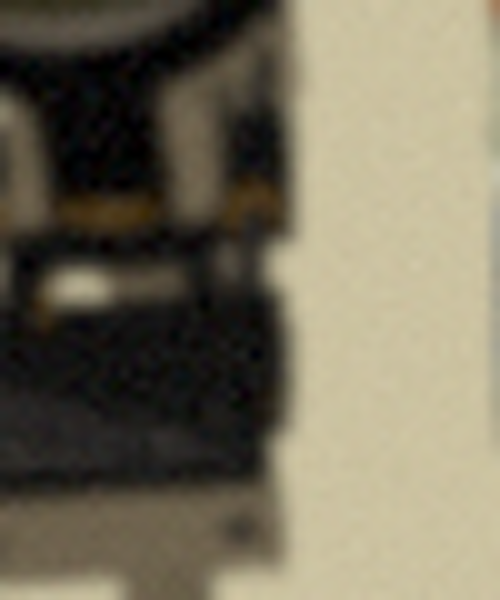

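Clip is in the blue tray. The sharpener is centred at (244.8,276.5) with a yaw of about 18°. The eraser is centred at (224.9,283.0) with a yaw of about -8°.

```bash
python3 -m creep '[{"x":0,"y":-0.01,"z":0,"wx":0,"wy":-0.18,"wz":0,"fingers":0.035},{"x":0,"y":0,"z":0,"wx":0,"wy":-0.18,"wz":0,"fingers":0.035},{"x":0,"y":0,"z":0,"wx":0,"wy":-0.18,"wz":0,"fingers":0.035},{"x":0,"y":0,"z":0,"wx":0,"wy":-0.18,"wz":0,"fingers":0.035},{"x":0,"y":0,"z":0,"wx":0,"wy":-0.18,"wz":0,"fingers":0.035},{"x":0,"y":0,"z":0,"wx":0,"wy":-0.18,"wz":0,"fingers":0.035},{"x":0,"y":0,"z":0,"wx":0,"wy":-0.18,"wz":0,"fingers":0.035},{"x":0,"y":0,"z":0,"wx":0,"wy":-0.18,"wz":0,"fingers":0.035},{"x":0,"y":0,"z":0,"wx":0,"wy":-0.18,"wz":0,"fingers":0.035},{"x":0,"y":0,"z":0,"wx":0,"wy":-0.18,"wz":0,"fingers":0.035}]' >/dev/null; python3 -m creep '[{"x":0,"y":0,"z":0,"wx":0,"wy":-0.1,"wz":0,"fingers":0.035},{"x":0,"y":0,"z":0,"wx":0,"wy":-0.095,"wz":0,"fingers":0.035},{"x":0,"y":0,"z":0,"wx":0,"wy":0,"wz":0,"fingers":0.035}]'; python3 plan.py 434 28.5 60 17.8; python3 -c "
from geo import *
print(p2w('top',[224.9],[283.0],.013))"
```

```text
time_s: 59.05
tcp_pos: [0.4197, -0.2175, 0.0908]
orientation: [-0.571, 0.417, -0.417, 0.571]
ft_force: [0.3, -0.3, -0.2]
finger_gap: 0.0351
wy 0.000 then x -0.2298 y 0.0615 z 0.0888
tcp [ 419.7 -217.5  121.5] jaw 17.81 tilt 0.0 gap 0.0351 F [ 0.3 -0.3 -0.2] q6 -0.9 t 59.05
[[0.41856182 0.08061162 0.013     ]]
```

```bash
python3 -m creep '[{"x":-0.046,"y":0,"z":0.0178,"wx":0,"wy":0,"wz":0,"fingers":0.035},{"x":-0.046,"y":0,"z":0.0178,"wx":0,"wy":0,"wz":0,"fingers":0.035},{"x":-0.046,"y":0,"z":0.0178,"wx":0,"wy":0,"wz":0,"fingers":0.035},{"x":-0.046,"y":0.02,"z":0.0178,"wx":0,"wy":0,"wz":0,"fingers":0.035},{"x":-0.0458,"y":0.04,"z":0.0176,"wx":0,"wy":0,"wz":0,"fingers":0.035},{"x":0,"y":0,"z":0,"wx":0,"wy":0,"wz":0,"fingers":0.035},{"x":0,"y":0,"z":0,"wx":0,"wy":0,"wz":0,"fingers":0.035},{"x":0,"y":0,"z":0,"wx":0,"wy":0,"wz":0,"fingers":0.035}]'; python3 plan.py 434 28.5 3 17.8; python3 look.py F;  python3 - <<'E'
import cv2
s=cv2.imread('pics/F_side.png')[150:260,160:280]
cv2.imwrite('pics/F2.png',cv2.resize(s,None,fx=5.5,fy=5.3,interpolation=cv2.INTER_CUBIC))
E
```

```text
time_s: 60.05
tcp_pos: [0.435, 0.0261, 0.0325]
orientation: [-0.57, 0.417, -0.418, 0.571]
ft_force: [0.7, -0.1, -1.0]
finger_gap: 0.0351
wy -0.002 then x -0.0026 y 0.0602 z -0.0003
tcp [435.   26.1  63.2] jaw 17.66 tilt 0.13 gap 0.0351 F [ 0.7 -0.1 -1. ] q6 -0.37 t 60.05
```

View pics/F2.png

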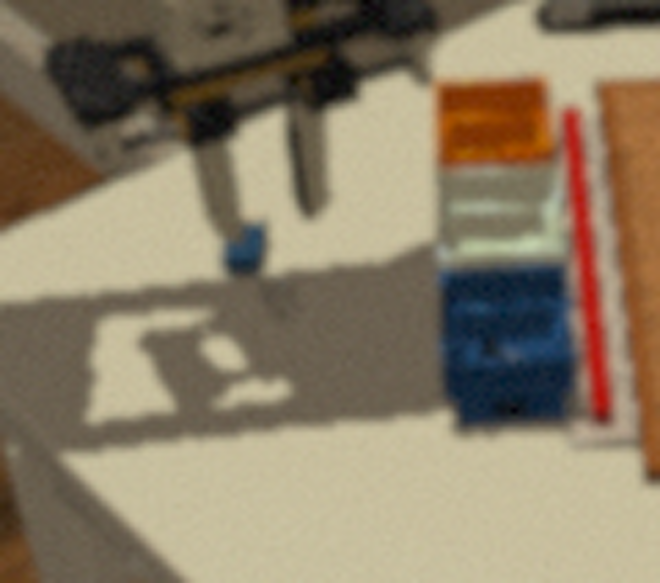

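```bash
python3 -m creep '[{"x":-0.0026,"y":0.02,"z":0,"wx":0,"wy":0,"wz":0,"fingers":0.035},{"x":0,"y":0.025,"z":0,"wx":0,"wy":0,"wz":0,"fingers":0.035},{"x":0,"y":0.015,"z":0,"wx":0,"wy":0,"wz":0,"fingers":0.035},{"x":0,"y":0,"z":0,"wx":0,"wy":0,"wz":0,"fingers":0.035},{"x":0,"y":0,"z":0,"wx":0,"wy":0,"wz":0,"fingers":0.0},{"x":0,"y":0,"z":0,"wx":0,"wy":0,"wz":0,"fingers":0.0},{"x":0,"y":0,"z":0,"wx":0,"wy":0,"wz":0,"fingers":0.0},{"x":0,"y":0,"z":0,"wx":0,"wy":0,"wz":0,"fingers":0.0}]' 12;  python3 plan.py 434 28.5 3 17.8
```

```text
time_s: 61.15
tcp_pos: [0.4337, 0.0295, -0.0281]
orientation: [-0.571, 0.416, -0.417, 0.571]
ft_force: [-1.2, -0.4, 5.8]
finger_gap: 0.0152
wy -0.001 then x 0.0010 y -0.0004 z -0.0000
tcp [433.7  29.5   2.6] jaw 17.77 tilt 0.06 gap 0.0152 F [-1.2 -0.4  5.8] q6 -0.36 t 61.15
```

```bash
python3 -m creep '[{"x":0,"y":-0.03,"z":0,"wx":0,"wy":0,"wz":0,"fingers":0.0},{"x":0,"y":-0.055,"z":0,"wx":0,"wy":0,"wz":0,"fingers":0.0},{"x":0,"y":0,"z":0,"wx":0,"wy":0.142,"wz":0,"fingers":0.0},{"x":0,"y":0,"z":0,"wx":0,"wy":0.142,"wz":0,"fingers":0.0},{"x":0,"y":0,"z":0,"wx":0,"wy":0.142,"wz":0,"fingers":0.0},{"x":0,"y":0,"z":0,"wx":0,"wy":0,"wz":0,"fingers":0.0}]'; python3 plan.py 557.9 29.6 45 -6.6
```

```text
time_s: 61.9
tcp_pos: [0.4329, 0.0296, 0.0562]
orientation: [-0.47, 0.528, -0.528, 0.47]
ft_force: [0.1, -0.9, -0.3]
finger_gap: 0.0149
wy 0.000 then x -0.0144 y 0.0419 z 0.1241
tcp [432.9  29.6  86.9] jaw -6.59 tilt 0.01 gap 0.0149 F [ 0.1 -0.9 -0.3] q6 0.06 t 61.9
```

```bash
python3 -m creep '[{"x":-0.005,"y":0,"z":0.042,"wx":0,"wy":0,"wz":0,"fingers":0.0},{"x":-0.005,"y":0,"z":0.042,"wx":0,"wy":0,"wz":0,"fingers":0.0},{"x":-0.0044,"y":0,"z":0.04,"wx":0,"wy":0,"wz":0,"fingers":0.0},{"x":0,"y":0,"z":0,"wx":0,"wy":0,"wz":0,"fingers":0.0},{"x":0,"y":0.02,"z":0,"wx":0,"wy":0,"wz":0,"fingers":0.0},{"x":0,"y":0,"z":0,"wx":0,"wy":0,"wz":0,"fingers":0.0},{"x":0,"y":0,"z":0,"wx":0,"wy":0,"wz":0,"fingers":0.0}]'; python3 plan.py 557.9 29.6 45 -6.6; python3 look.py G;  python3 - <<'E'
import cv2
s=cv2.imread('pics/G_side.png')[150:260,190:310]
cv2.imwrite('pics/G2.png',cv2.resize(s,None,fx=5.5,fy=5.3,interpolation=cv2.INTER_CUBIC))
E
```

```text
time_s: 62.78
tcp_pos: [0.5568, 0.0295, 0.0359]
orientation: [-0.471, 0.528, -0.528, 0.47]
ft_force: [0.2, -1.0, 0.4]
finger_gap: 0.0146
wy -0.000 then x -0.0002 y 0.0216 z 0.0010
tcp [556.8  29.5  66.6] jaw -6.62 tilt 0.06 gap 0.0146 F [ 0.2 -1.   0.4] q6 0.08 t 62.775
```

View pics/G2.png

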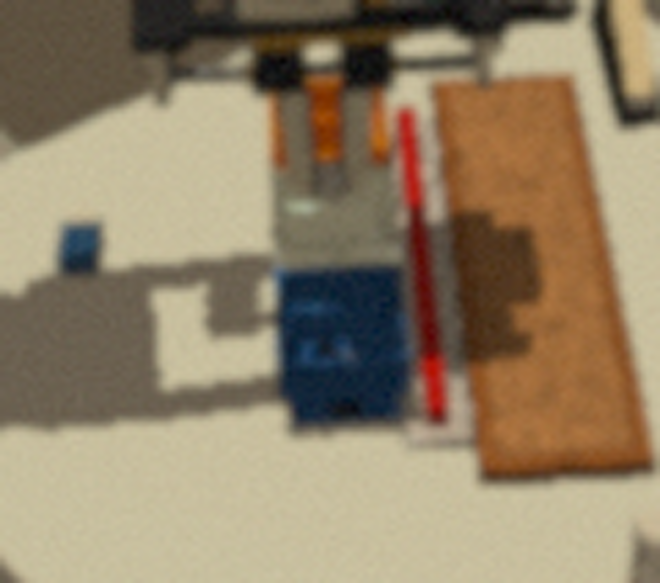

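```bash
python3 -m creep '[{"x":0,"y":0.012,"z":0.001,"wx":0,"wy":0,"wz":0,"fingers":0.0},{"x":0,"y":0.01,"z":0,"wx":0,"wy":0,"wz":0,"fingers":0.0},{"x":0,"y":0,"z":0,"wx":0,"wy":0,"wz":0,"fingers":0.0},{"x":0,"y":0,"z":0,"wx":0,"wy":0,"wz":0,"fingers":0.021},{"x":0,"y":0,"z":0,"wx":0,"wy":0,"wz":0,"fingers":0.021},{"x":0,"y":-0.03,"z":0,"wx":0,"wy":0,"wz":0,"fingers":0.021},{"x":0,"y":-0.03,"z":0,"wx":0,"wy":0,"wz":0,"fingers":0.04},{"x":0.04,"y":0,"z":-0.05,"wx":0,"wy":0,"wz":0,"fingers":0.04},{"x":0.055,"y":0,"z":-0.02,"wx":0,"wy":0,"wz":0,"fingers":0.04},{"x":0.055,"y":0,"z":0,"wx":0,"wy":0,"wz":0,"fingers":0.04}]'; python3 -m creep '[{"x":0.05,"y":0,"z":0,"wx":0,"wy":0,"wz":0,"fingers":0.04},{"x":0.03,"y":0,"z":0,"wx":0,"wy":0,"wz":0,"fingers":0.04},{"x":0,"y":0,"z":0,"wx":0,"wy":0,"wz":0,"fingers":0.04},{"x":0,"y":0,"z":0,"wx":0,"wy":0,"wz":0,"fingers":0.04}]'; python3 look.py H; python3 ana.py H 2>/dev/null;python3 - <<'E'
import cv2
s=cv2.imread('pics/H_top.png')[190:300,170:330]
cv2.imwrite('pics/H1.png',cv2.resize(s,None,fx=5,fy=5,interpolation=cv2.INTER_CUBIC))
E
```

```text
time_s: 64.12
tcp_pos: [0.4722, -0.1115, 0.0747]
orientation: [0.47, -0.528, 0.528, -0.471]
ft_force: [0.9, -0.1, 0.9]
finger_gap: 0.0398
time_s: 64.62
tcp_pos: [0.4642, -0.1897, 0.0744]
orientation: [-0.47, 0.528, -0.528, 0.47]
ft_force: [0.7, 1.0, -0.2]
finger_gap: 0.0398
ruler {'c': (604.2, 24.5), 'size': (276.3, 10.8), 'yaw': -6.65, 'cen': array([604.4,  23.9]), 'pcayaw': np.float64(-6.59), 'n': 385}
board {'c': (667.0, 16.7), 'size': (358.9, 89.6), 'yaw': -6.59, 'cen': array([666.9,  16.7]), 'pcayaw': np.float64(-6.57), 'n': 4458}
eraser {'c': (417.6, 76.2), 'size': (31.9, 20.0), 'yaw': -10.82, 'cen': array([417.6,  76. ]), 'pcayaw': np.float64(-11.91), 'n': 95}
clip {'c': (438.1, -118.9), 'size': (2.6, 0.0), 'yaw': 88.39, 'cen': array([ 438.1, -118.9]), 'pcayaw': np.float64(88.39), 'n': 2}
orange none attempt to get argmax of an empty sequence
whiteZ none attempt to get argmax of an empty sequence
orange50 {'c': (568.7, 118.3), 'size': (78.9, 63.6), 'yaw': -6.7, 'cen': array([568.3, 118.5]), 'pcayaw': np.float64(-6.25), 'n': 739}
orange (np.float64(-46.1), np.float64(89.1)) (np.float64(-46.7), np.float64(89.8)) -6.7
blue (np.float64(-46.0), np.float64(-91.9)) (np.float64(-45.8), np.float64(-90.9)) -6.7
```

View pics/H1.png

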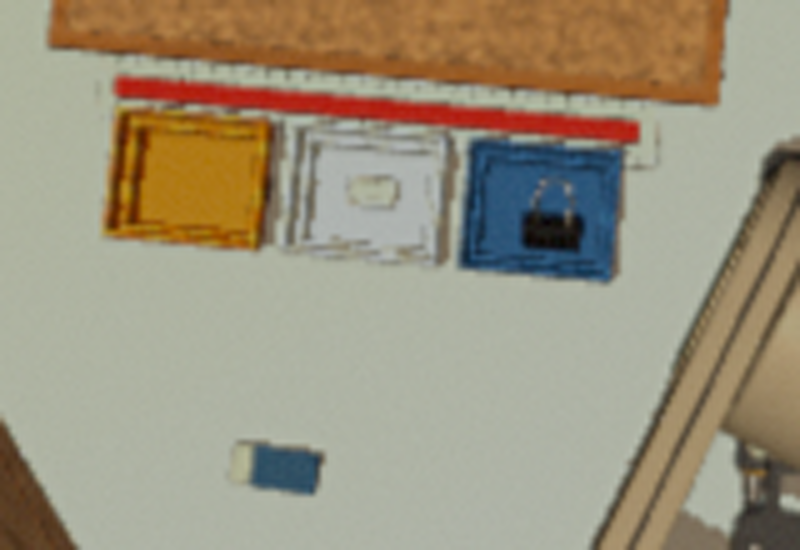

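Sharpener is in the white tray at (374,191) in the crop. Now the eraser.

```bash
python3 plan.py 418.5 80.5 60 -9
```

```text
wy 0.042 then x -0.2592 y 0.0450 z -0.0874
tcp [ 464.3 -189.2  105. ] jaw -6.58 tilt 0.02 gap 0.0402 F [-0.3  0.3  0.4] q6 -0.37 t 64.725
```

```bash
python3 -m creep '[{"x":0,"y":0,"z":0,"wx":0,"wy":0.042,"wz":0,"fingers":0.04},{"x":-0.052,"y":0,"z":-0.0175,"wx":0,"wy":0,"wz":0,"fingers":0.04},{"x":-0.052,"y":0,"z":-0.0175,"wx":0,"wy":0,"wz":0,"fingers":0.04},{"x":-0.052,"y":0,"z":-0.0175,"wx":0,"wy":0,"wz":0,"fingers":0.04},{"x":-0.052,"y":0,"z":-0.0175,"wx":0,"wy":0,"wz":0,"fingers":0.04},{"x":-0.0512,"y":0.02,"z":-0.0174,"wx":0,"wy":0,"wz":0,"fingers":0.04},{"x":0,"y":0.025,"z":0,"wx":0,"wy":0,"wz":0,"fingers":0.04},{"x":0,"y":0,"z":0,"wx":0,"wy":0,"wz":0,"fingers":0.04},{"x":0,"y":0,"z":0,"wx":0,"wy":0,"wz":0,"fingers":0.04}]'; python3 plan.py 418.5 80.5 4 -9; python3 look.py I;  python3 - <<'E'
import cv2
s=cv2.imread('pics/I_side.png')[150:260,160:280]
cv2.imwrite('pics/I2.png',cv2.resize(s,None,fx=5.5,fy=5.3,interpolation=cv2.INTER_CUBIC))
E
```

```text
time_s: 65.85
tcp_pos: [0.4189, 0.0796, 0.0301]
orientation: [0.459, -0.538, 0.538, -0.459]
ft_force: [-0.3, -0.2, 0.6]
finger_gap: 0.04
wy -0.001 then x -0.0009 y 0.0568 z -0.0006
tcp [418.9  79.6  60.8] jaw -9.04 tilt 0.03 gap 0.04 F [-0.3 -0.2  0.6] q6 0.23 t 65.85
```

View pics/I2.png

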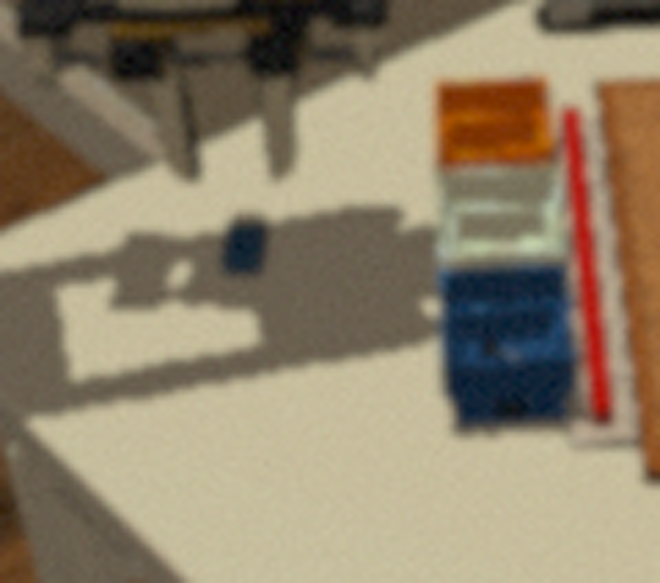

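```bash
python3 -m creep '[{"x":-0.0009,"y":0.02,"z":-0.0004,"wx":0,"wy":0,"wz":0,"fingers":0.04},{"x":0,"y":0.025,"z":0,"wx":0,"wy":0,"wz":0,"fingers":0.04},{"x":0,"y":0.011,"z":0,"wx":0,"wy":0,"wz":0,"fingers":0.04},{"x":0,"y":0,"z":0,"wx":0,"wy":0,"wz":0,"fingers":0.04},{"x":0,"y":0,"z":0,"wx":0,"wy":0,"wz":0,"fingers":0.0},{"x":0,"y":0,"z":0,"wx":0,"wy":0,"wz":0,"fingers":0.0},{"x":0,"y":0,"z":0,"wx":0,"wy":0,"wz":0,"fingers":0.0},{"x":0,"y":0,"z":0,"wx":0,"wy":0,"wz":0,"fingers":0.0}]' 12;  python3 plan.py 434 28.5 3 17.8 | tail -1;  python3 -m creep '[{"x":0,"y":-0.03,"z":0,"wx":0,"wy":0,"wz":0,"fingers":0.0},{"x":0,"y":-0.055,"z":0,"wx":0,"wy":0,"wz":0,"fingers":0.0},{"x":0,"y":0,"z":0,"wx":0,"wy":-0.042,"wz":0,"fingers":0.0},{"x":0,"y":0,"z":0,"wx":0,"wy":0,"wz":0,"fingers":0.0}]'; python3 plan.py 568.2 119 45 -6.6
```

```text
time_s: 66.95
tcp_pos: [0.4191, 0.0805, -0.0259]
orientation: [0.459, -0.538, 0.538, -0.459]
ft_force: [-1.1, -1.3, 6.5]
finger_gap: 0.0211
tcp [419.1  80.5   4.8] jaw -9.05 tilt 0.08 gap 0.0211 F [-1.1 -1.3  6.5] q6 0.23 t 66.95
time_s: 67.45
tcp_pos: [0.4186, 0.0806, 0.0588]
orientation: [0.47, -0.528, 0.528, -0.47]
ft_force: [-0.9, -0.2, -0.6]
finger_gap: 0.0209
wy -0.001 then x -0.0554 y 0.0445 z 0.1442
tcp [418.6  80.6  89.5] jaw -6.65 tilt 0.06 gap 0.0209 F [-0.9 -0.2 -0.6] q6 0.19 t 67.45
```

```bash
python3 -m creep '[{"x":-0.018,"y":0,"z":0.048,"wx":0,"wy":0,"wz":0,"fingers":0.0},{"x":-0.018,"y":0,"z":0.048,"wx":0,"wy":0,"wz":0,"fingers":0.0},{"x":-0.0194,"y":0,"z":0.0482,"wx":0,"wy":0,"wz":0,"fingers":0.0},{"x":0,"y":0,"z":0,"wx":0,"wy":0,"wz":0,"fingers":0.0},{"x":0,"y":0.02,"z":0,"wx":0,"wy":0,"wz":0,"fingers":0.0},{"x":0,"y":0.01,"z":0,"wx":0,"wy":0,"wz":0,"fingers":0.0},{"x":0,"y":0,"z":0,"wx":0,"wy":0,"wz":0,"fingers":0.0}]'; python3 plan.py 568.2 119 48 -6.6; python3 look.py J;  python3 - <<'E'
import cv2
s=cv2.imread('pics/J_side.png')[130:240,190:310]
cv2.imwrite('pics/J2.png',cv2.resize(s,None,fx=5.5,fy=5.3,interpolation=cv2.INTER_CUBIC))
E
```

```text
time_s: 68.32
tcp_pos: [0.5658, 0.1184, 0.0267]
orientation: [-0.471, 0.529, -0.528, 0.469]
ft_force: [0.0, -0.5, -0.1]
finger_gap: 0.0205
wy -0.001 then x -0.0008 y 0.0094 z 0.0023
tcp [565.8 118.4  57.4] jaw -6.66 tilt 0.17 gap 0.0205 F [ 0.  -0.5 -0.1] q6 0.23 t 68.325
```

View pics/J2.png

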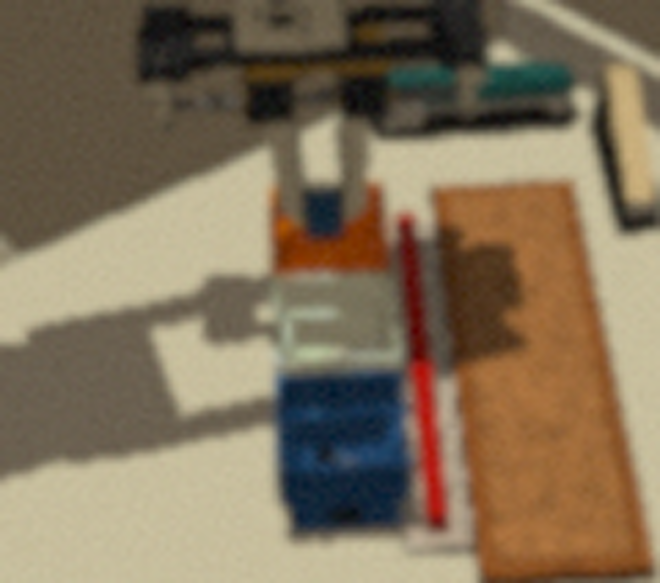

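```bash
python3 -m creep '[{"x":0,"y":0.008,"z":0.002,"wx":0,"wy":0,"wz":0,"fingers":0.0},{"x":0,"y":0,"z":0,"wx":0,"wy":0,"wz":0,"fingers":0.0},{"x":0,"y":0,"z":0,"wx":0,"wy":0,"wz":0,"fingers":0.025},{"x":0,"y":0,"z":0,"wx":0,"wy":0,"wz":0,"fingers":0.025},{"x":0,"y":-0.03,"z":0,"wx":0,"wy":0,"wz":0,"fingers":0.025},{"x":0,"y":-0.04,"z":0,"wx":0,"wy":0,"wz":0,"fingers":0.025},{"x":0,"y":-0.02,"z":-0.06,"wx":0,"wy":0,"wz":0,"fingers":0.025},{"x":0.055,"y":0,"z":-0.03,"wx":0,"wy":0,"wz":0,"fingers":0.025},{"x":0.055,"y":0,"z":0,"wx":0,"wy":0,"wz":0,"fingers":0.025},{"x":0.055,"y":0,"z":0,"wx":0,"wy":0,"wz":0,"fingers":0.025}]'; python3 -m creep '[{"x":0.055,"y":0,"z":0,"wx":0,"wy":0,"wz":0,"fingers":0.025},{"x":0.055,"y":0,"z":0,"wx":0,"wy":0,"wz":0,"fingers":0.025},{"x":0.055,"y":0,"z":0,"wx":0,"wy":0,"wz":0,"fingers":0.025},{"x":0.03,"y":0,"z":0,"wx":0,"wy":0,"wz":0,"fingers":0.025},{"x":0,"y":0,"z":0,"wx":0,"wy":0,"wz":0,"fingers":0.025},{"x":0,"y":0,"z":0,"wx":0,"wy":0,"wz":0,"fingers":0.025}]'; python3 look.py K; python3 ana.py K 2>/dev/null;python3 - <<'E'
import cv2
s=cv2.imread('pics/K_top.png')[190:300,170:330]
cv2.imwrite('pics/K1.png',cv2.resize(s,None,fx=5,fy=5,interpolation=cv2.INTER_CUBIC))
E
```

```text
time_s: 69.68
tcp_pos: [0.4619, -0.036, 0.1106]
orientation: [0.47, -0.527, 0.528, -0.471]
ft_force: [1.0, -0.2, -1.0]
finger_gap: 0.0248
time_s: 70.42
tcp_pos: [0.4397, -0.228, 0.11]
orientation: [-0.47, 0.528, -0.528, 0.47]
ft_force: [-0.5, 0.8, -0.2]
finger_gap: 0.0248
ruler {'c': (604.2, 24.5), 'size': (276.3, 10.8), 'yaw': -6.65, 'cen': array([604.4,  24. ]), 'pcayaw': np.float64(-6.55), 'n': 384}
board {'c': (667.0, 16.7), 'size': (359.0, 89.5), 'yaw': -6.56, 'cen': array([666.9,  16.6]), 'pcayaw': np.float64(-6.53), 'n': 4458}
eraser none attempt to get argmax of an empty sequence
clip none attempt to get argmax of an empty sequence
orange {'c': (494.1, -329.0), 'size': (0.0, 0.0), 'yaw': 0.0, 'cen': array([ 494.1, -329. ]), 'pcayaw': np.float64(nan), 'n': 1}
whiteZ {'c': (494.1, -329.0), 'size': (0.0, 0.0), 'yaw': 0.0, 'cen': array([ 494.1, -329. ]), 'pcayaw': np.float64(nan), 'n': 1}
orange50 {'c': (568.7, 118.4), 'size': (79.2, 63.7), 'yaw': -6.7, 'cen': array([568.7, 119.7]), 'pcayaw': np.float64(-3.31), 'n': 559}
orange (np.float64(-46.1), np.float64(89.2)) (np.float64(-46.4), np.float64(91.0)) -6.7
blue (np.float64(-46.0), np.float64(-91.9)) (np.float64(-45.9), np.float64(-90.8)) -6.67
```

View pics/K1.png

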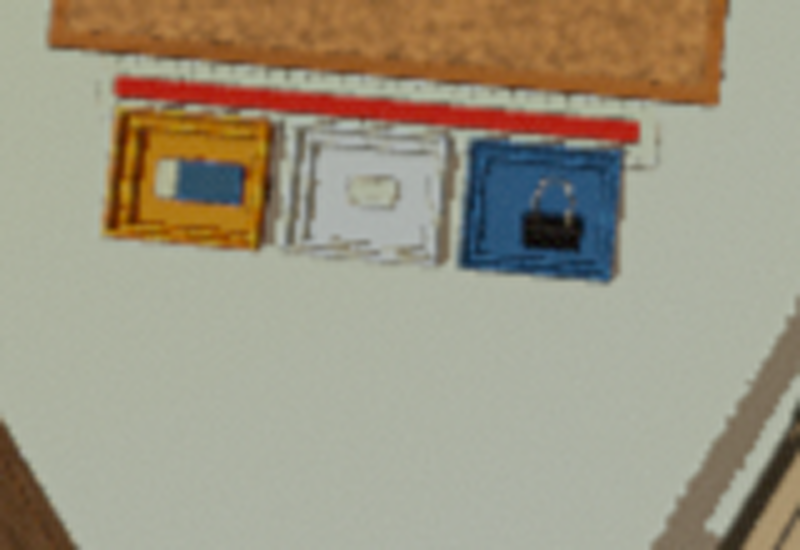

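View pics/K_side.png

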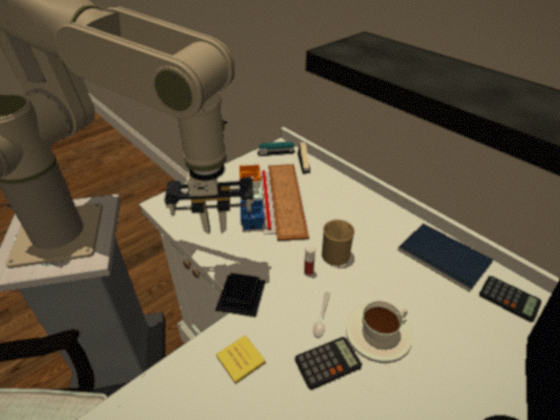

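```bash
python3 - <<'E'
from rig import manip
print(manip.sign_off())
E
```

```text
the job is handed in; nothing more can be done
None
```

I laid the straightedge flush along the board's front edge and set the orange, white and blue trays out against it. Then I put the eraser in the orange tray, the sharpener in the white and the clip in the blue. I handed the job in at about 70 s; `sign_off` gave no verdict.

**Last checks (final top picture):**
- **Straightedge:** its x in the board frame is about -63 mm and its centre is roughly 1 mm off the board's. The two angles agree within about 0.1°.
- **Orange and blue trays:** x is about -46 mm from the straightedge's centre line, y about +90 and -92 mm, and both are parallel to it.
- **White tray:** I placed it by contact and checked it only by eye in the pictures. It sits at y about 0, in line with the other two.
- **Small things and bystanders:** all three small things show inside their trays and nothing is left in front. The bystanders look unmoved to the eye, and the gripper is clear of everything.

**What disagreed:**
- **Tool height:** the fingertips really sit about 31 mm higher than the reported TCP height. My first grasp of the straightedge closed on air, so I touched the worktop to measure the offset and corrected for it from then on.
- **Eraser:** it had been knocked a few centimetres aside by the time the straightedge was in place, so I located it again before picking it up.

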